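# Load the specimen carrier and index it under the imaging head

## Task

Slide the black carrier along its rail until it clicks into the loading station (the first white index block), and only then seat every ribbed specimen plate on the table flat and square in a pocket of its own; once all are in, slide the loaded carrier on until it clicks into the imaging station (the second index block, by the lens head) and leave it there. At any time, also put every hex driver lying about into a lane of the tool cradle, handle down in the wide saddle and blade in the narrow one. Leave the other things on the bench where they are and let go of everything.

Things in the scene. Friction and masses are not known exactly. Their poses are not given: they have to be found in the camera images.
- rail: fixed straight aluminium rail 580 x 50 x 30 mm across the robot's front. Origin on the table under it; y runs along the rail (to the robot's left), x across it, away from the robot. Two white index blocks on its near side mark the stations: loading at rail y = 0, imaging at rail y = -150 mm
- lens (a point): centre of the lower end of the fixed imaging head's lens tube, 36 mm in diameter, 123 mm above the table, above the rail near its right end. An arm 36 mm wide goes from it along the rail's +x to a column 115 mm beyond; the top of the head is 261 mm high
- carrier (a joint): travel (m) of the black carrier (212 x 80 mm, three pockets in a row, handle at its left end): 0 at the left stop, grows along the rail's -y, right stop 0.325. Starts at 0 to 0.06. Loading station 0.150, imaging 0.300: a sprung notch pulls it in from about 4 mm either side; about 4 N to enter or leave it, else about 1 N; up to 1 mm play in it. Its white pointer meets the index block
- handle_top (a point): centre of the top of the carrier's handle, an upright steel pin 16 mm in diameter, 47 mm tall, 115 mm along the rail's +y from the middle pocket. Top 87 mm above the table, deck at its foot 40 mm (a flat collar adds 3 mm). Axes as the rail's. Pinch it or push it from behind
- pocket0 (a point): centre of the floor of a pocket in the carrier (the leading one, farthest from the handle), 64 mm (its x, across the rail) x 44 mm (y, along the rail), 6 mm deep: 2 mm clearance on each side of a plate. Axes as the rail's. A seated plate's origin lies here. 40 mm above the table; moves with the carrier
- pocket1 (a point): centre of the floor of a pocket in the carrier (the middle one), 64 mm (its x, across the rail) x 44 mm (y, along the rail), 6 mm deep: 2 mm clearance on each side of a plate. Axes as the rail's. A seated plate's origin lies here. 40 mm above the table; moves with the carrier
- pocket2 (a point): centre of the floor of a pocket in the carrier (the one next to the handle), 64 mm (its x, across the rail) x 44 mm (y, along the rail), 6 mm deep: 2 mm clearance on each side of a plate. Axes as the rail's. A seated plate's origin lies here. 40 mm above the table; moves with the carrier
- cradle: fixed tool cradle, grey base 156 x 150 x 8 mm, two lanes 80 mm apart along its x (to the narrow saddles). Per lane, from the lane point: wide U saddle at -38 mm (slot 30 mm, floor 22 mm above the table), narrow U saddle at +71 mm (slot 13, floor 30), both 16 deep and 14 long; end plate at -65, 40 high. Open for fingers from -31 to +64 mm. Origin under the middle
- lane0 (a point): where a driver's origin lies when it rests in this lane of the cradle (right-hand, cradle y = -40 mm lane), 34 mm above the table; x = direction in which the blade must point, z up
- lane1 (a point): where a driver's origin lies when it rests in this lane of the cradle (left-hand, cradle y = +40 mm lane), 34 mm above the table; x = direction in which the blade must point, z up
- plate0: loose aluminium specimen plate 60 (its x) x 40 (y) x 8 mm, two small glass windows on top, upright grip rib across its middle: 12 mm thick (x), 30 long (y), 22 tall, top 30 mm above the underside. Origin: centre of the underside, z up through the rib. About 90 g. Same after a half turn; any plate fits any pocket. None if absent
- plate1: loose aluminium specimen plate 60 (its x) x 40 (y) x 8 mm, two small glass windows on top, upright grip rib across its middle: 12 mm thick (x), 30 long (y), 22 tall, top 30 mm above the underside. Origin: centre of the underside, z up through the rib. About 90 g. Same after a half turn; any plate fits any pocket. None if absent
- plate2: loose aluminium specimen plate 60 (its x) x 40 (y) x 8 mm, two small glass windows on top, upright grip rib across its middle: 12 mm thick (x), 30 long (y), 22 tall, top 30 mm above the underside. Origin: centre of the underside, z up through the rib. About 90 g. Same after a half turn; any plate fits any pocket. None if absent
- driver0: loose hex driver lying on its side: black handle 100 mm long, 24 mm square (its x from -50 to +50 mm), then a steel blade 8 mm in diameter, 80 mm long. Origin: on the long axis at the middle of the handle, 12 mm above what it lies on; x points to the blade's tip. Balances about 10 mm ahead of the origin. About 100 g
- driver1: loose hex driver lying on its side: black handle 100 mm long, 24 mm square (its x from -50 to +50 mm), then a steel blade 8 mm in diameter, 80 mm long. Origin: on the long axis at the middle of the handle, 12 mm above what it lies on; x points to the blade's tip. Balances about 10 mm ahead of the origin. About 100 g
- post_a: bystander: bare steel post standing upright, 38 mm in diameter, 55 mm tall (origin under its centre)
- post_b: bystander: steel post standing beyond the rail, 39 mm in diameter, 100 mm tall (origin under its centre)
- lens_cap: bystander: black round lens cap 48 mm in diameter, 13 mm high (origin under its centre)
- screw_box: bystander: small open grey box 70 x 55 x 28 mm (origin under its centre)
- fork: bystander: dark steel clamping fork 100 x 32 x 9 mm (origin under it, 45 mm from its solid end)
- blank: bystander: blank aluminium plate without rib, 85 x 60 x 10 mm, beyond the rail (origin under its centre)
- collar: bystander: steel collar ring 44 mm in diameter, 12 mm high (origin under its centre)
Not all that is in view belongs to the job. Leave any orange or yellow look-alike of the plate0 alone.

How it is judged:
By the outcome, as a careful person would: the job done as asked, in the order asked, and still so for the second after the job is handed in, with the robot touching nothing.
Of plate0, plate1, plate2 only 2 to 3 are there at a start; the rules pass over those that are not, and their reading is None.
At some moment in a run one of plate0, plate1, plate2, driver0, driver1 may be knocked a few centimetres aside while the robot is not near it.
Once in a run the grip may slacken for a moment while it holds something.
It also fails if it takes over 208 s, if anything falls off the work surface, if the arm or the gripper's body presses on something with over 40 N, if the wrist force passes 120 N, or if a joint passes its speed limit or range.

## Robot

A 7-joint arm with a two-finger parallel gripper is mounted at the origin on the work surface. World frame = base frame: x ahead of the robot, y to its left, z up, the work surface at z = 0. Lengths are in m, angles in rad, forces in N, time in s.
With the tool pointing down it reaches from about 0.425 to 0.825 m from the base axis. Payload 3.6 kg.
Tool frame: the origin (TCP) lies between the finger pads; the fingertips stand tip_reach ahead of it and the grasp point (between the pads) lies 8 mm behind it (tip_reach is the distance from the TCP to the fingertips, in m); z points along the fingers, x is the direction in which the jaws open and shut, and the axes are right-handed (so a half turn about z gives the same grasp; the last joint's range is limited). The gripper opens to 93 mm and grips with 3 to 60 N. Pads are 15 mm wide; open, the fingers measure 128 mm over their backs; the gripper's body (75 mm by 188 mm) begins 65 mm behind the grasp point.
Start: joints at [1.196, 0.615, -0.013, 1.423, 0.008, 1.103, -0.04], TCP at [0.222, -0.611, 0.23] pointing down, gripper open.
Joint ranges: [-3.12, 3.12], [-0.3, 2.06], [-1.34, 1.32], [0.26, 2.42], [-1.36, 4.5], [0.01, 1.98], [-2.84, 2.84]. Speed limits (rad/s): [2.79, 2.79, 3.14, 3.14, 3.14, 3.14, 3.14].

## Interface

Orientations are given as a rotation vector (axis times angle).
In Python, from workcell import * gives the robot as it stands.
- The arm moves only by the tool step_arm, never from a script. Its argument "increments" is a list of rows, each a list of 7 numbers: the finger opening in mm, from 0 to 93, then the shift along the tool's x, y, z in units of 30 mm (1.0 is 30 mm), then the turn, a rotation vector about the tool's x, y, z in rad. A call has 1 to 10 rows; each row is the pose to reach, as a shift and turn from the pose commanded when the call began, along the tool's axes at that moment; what a row does not reach only later rows make up. A row lasts 1/12 s, in which the tool goes at most 41.7 mm and 7.16 degrees, less where a joint would pass 70% of its speed; a pose out of reach is approached as far as the arm can. A call with a gripper value outside its range is refused whole. The fingers move at their own pace and stop on an object; "force" is the grip in N (left out, the last holds). Time passes only in rows, so rows that repeat a pose let the fingers close. It gives the time, the measured TCP pose, the force and the opening at its end, in the units of the state.
- state(): the state, without advancing time (a new reading comes with each control period).
- camera(name): name is "scene" or "top"; returns the picture (384x512x3 uint8, red, green, blue); there is no depth.
- get_calibration(name): a dict with "fx", "fy", "cx", "cy" (pixels), "dist_coeffs" ([k1, k2, p1, p2, k3] as OpenCV has them; the pictures are not rectified), "R" (3x3) and "t" (3): a world point X has camera coordinates R X + t. Camera axes: x right, y down, z forward; pixel columns grow to the right and rows downward; lengths in m; the calibration is good to about 2 mm. A picture is of the moment at which its call begins. get_calibration takes no time and is no camera call.
- hand_in(): hands the job in, once; it reports no verdict.
The state is a dict: "t": time; "joint_pos": joint angles; "dq": joint speeds; "joint_efforts": joint torques, N m; "tcp_pos": TCP position; "tool_rot": TCP orientation; "ft_force": force on the tool from outside, world axes, zero at the start; "ft_torque": the same for the moment, N m; "finger_gap": finger opening in m.
Only numpy, scipy, OpenCV 4.12 (cv2) and the standard library are available. Lean on these libraries where they do the work, as an engineer would, in place of code of your own. Each camera call takes 0.05 s, during which the arm holds its last target.

## Working session

There is one attempt and no reset: what is moved stays moved. The work goes in short steps, Python scripts to look and compute and a tool call to move; the robot and the scene stay as the last step left them, time stands still between calls to the robot, and variables do not carry over. Pictures are saved under pics/ and viewed, and the job is handed in when it is done.

Besides the shell and the picture viewer there is one more tool, called after ">>>" in YAML: its name, and indented under it one key for each argument. step_arm: Moves the arm, as the interface text tells. Its arguments: {"type":"object","properties":{"increments":{"type":"array"},"force":{"type":"number"}},"required":["increments"]}

```bash
ls; mkdir -p pics; python3 - <<'E'
from workcell import *
import cv2
s=state(); print(s)
for n in ("scene","top"):
    im=camera(n); cv2.imwrite(f"pics/{n}0.png",im[:,:,::-1]); 
    c=get_calibration(n); print(n,c)
E
```

```text
pics
{'t': 0.0, 'joint_pos': array([ 1.19552373,  0.6159    , -0.01258059,  1.42484747,  0.00805855,
        1.10340781, -0.04041072]), 'dq': array([ 8.03419410e-05,  2.36584210e-04,  5.49998765e-04,  7.69979689e-04,
        1.87607086e-03, -8.40409758e-04, -2.36662687e-05]), 'joint_efforts': array([-1.01003441e-04, -4.58931363e+01,  2.09038099e-01, -1.65741187e+01,
       -6.10214355e-02,  2.04262231e-02,  2.44017938e-04]), 'tcp_pos': array([ 0.22188056, -0.61016357,  0.22851075]), 'tool_rot': array([-2.57201501,  1.80149205,  0.00324914]), 'ft_force': array([ 0.2995679 , -0.65917701,  0.68867988]), 'ft_torque': array([ 0.05699855, -0.03551534,  0.01494076]), 'finger_gap': 0.09301680062946871}
scene {'fx': 440.1477791716517, 'fy': 440.1477791716517, 'cx': 252.3659878767778, 'cy': 186.63643548670458, 'dist_coeffs': array([-0.14791116,  0.        ,  0.        ,  0.        ,  0.        ]), 'R': array([[ 0.50077884,  0.86533281, -0.02048633],
       [ 0.46860571, -0.29093545, -0.83412544],
       [-0.72775631,  0.40811236, -0.55119421]]), 't': array([-0.25794557, -0.19053601,  1.58202865])}
top {'fx': 392.3288000458481, 'fy': 392.3288000458481, 'cx': 258.18932617389817, 'cy': 193.11322897202825, 'dist_coeffs': array([0.02060873, 0.        , 0.        , 0.        , 0.        ]), 'R': array([[ 0.02444725, -0.99946137,  0.02189306],
       [-0.98398236, -0.0279253 , -0.17606504],
       [ 0.17658157, -0.01723807, -0.98413505]]), 't': array([-0.07193963,  0.60107593,  1.08851126])}
```

```bash
python3 - <<'E'
import cv2
for n in ("scene","top"):
    im=cv2.imread(f"pics/{n}0.png"); cv2.imwrite(f"pics/{n}0b.png",cv2.resize(im,(800,600),interpolation=cv2.INTER_CUBIC))
E
```

```text
(no output)
```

View pics/top0b.png

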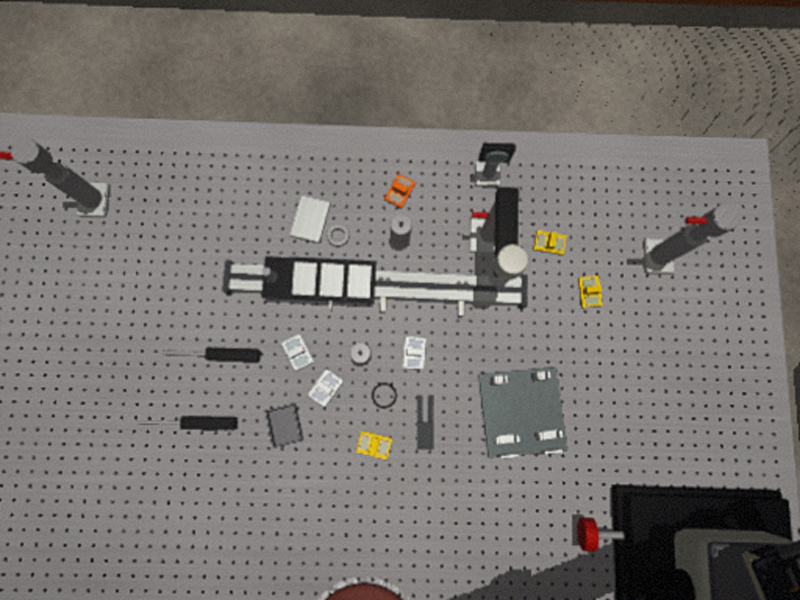

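View pics/scene0b.png

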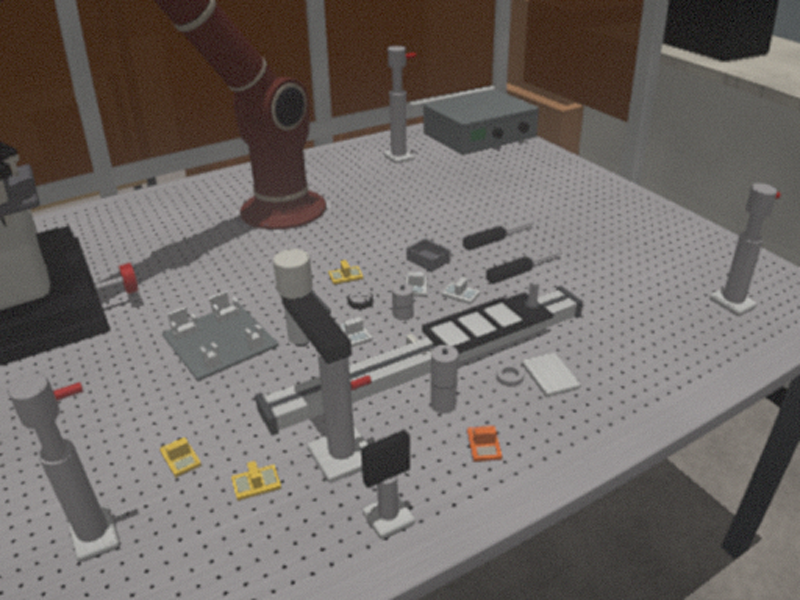

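Candidates for plates in the top view (800x600 scale): white plates with a rib at (297,351), (325,387) and (414,352). Look-alikes are yellow at (375,445), (550,242) and (591,291), orange at (400,190), and the ribless blank at (310,218). I choose the three white ones. The drivers are at (232,355) and (208,423). Next I'll check close crops.

```bash
cat > h.py <<'E'
from workcell import *
import cv2, numpy as np
from scipy.spatial.transform import Rotation as Rn
from scipy.optimize import least_squares
def K(c): return np.array([[c["fx"],0,c["cx"]],[0,c["fy"],c["cy"]],[0,0,1]])
CAL={n:get_calibration(n) for n in("scene","top")}
def proj(n,X):
    c=CAL[n]; p,_=cv2.projectPoints(np.array(X,float).reshape(-1,3),cv2.Rodrigues(c["R"])[0],c["t"],K(c),c["dist_coeffs"]); return p[:,0]
def unproj(n,uv,z):
    c=CAL[n]; p=cv2.undistortPoints(np.array(uv,float).reshape(-1,1,2),K(c),c["dist_coeffs"])[:,0]
    d=np.c_[p,np.ones(len(p))]@c["R"]; o=-c["R"].T@c["t"]
    return o+d*((np.asarray(z)-o[2])/d[:,2])[:,None]
def shot(n,name=None,k=1):
    im=np.mean([camera(n).astype(float) for _ in range(k)],0).clip(0,255).astype(np.uint8)
    if name: cv2.imwrite(f"pics/{name}.png",im[:,:,::-1])
    return im
def crop(im,x0,y0,w,h,s,name,grid=10):
    c=cv2.resize(im[y0:y0+h,x0:x0+w],None,fx=s,fy=s,interpolation=cv2.INTER_CUBIC)[:,:,::-1].copy()
    for x in range((x0//grid+1)*grid,x0+w,grid):
        cv2.line(c,(int((x-x0+.5)*s),0),(int((x-x0+.5)*s),6),(0,0,255),1); cv2.putText(c,str(x),(int((x-x0+.5)*s)-10,18),0,.38,(0,0,255),1)
    for y in range((y0//grid+1)*grid,y0+h,grid):
        cv2.line(c,(0,int((y-y0+.5)*s)),(6,int((y-y0+.5)*s)),(0,0,255),1); cv2.putText(c,str(y),(8,int((y-y0+.5)*s)+4),0,.38,(0,0,255),1)
    cv2.imwrite(f"pics/{name}.png",c)
E
python3 - <<'E'
from h import *
im=shot("top","top1",4); sc=shot("scene","scene1",4)
crop(im,170,205,110,82,7,"c1")
crop(im,85,215,90,65,8,"c2")
crop(im,130,155,220,60,3.6,"c3",20)
crop(im,295,225,80,75,8,"c4")
E
```

```text
(no output)
```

View pics/c1.png

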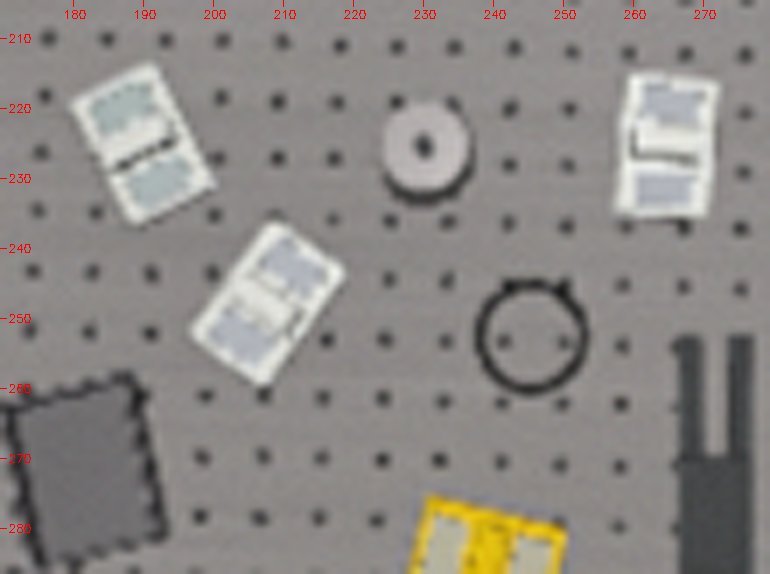

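View pics/c2.png

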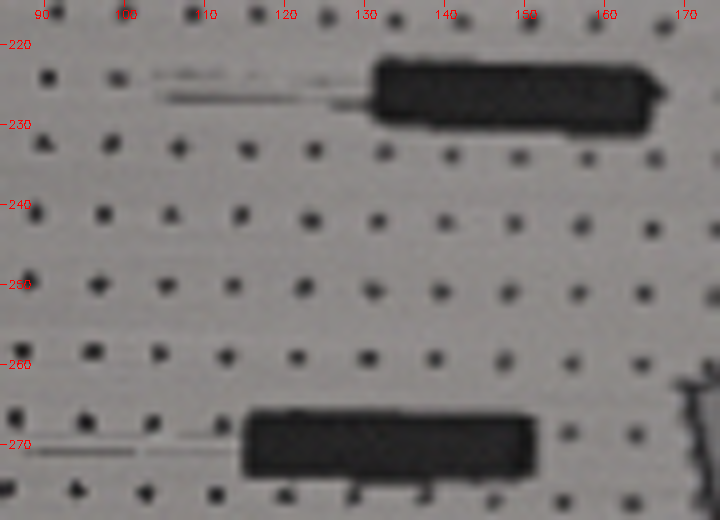

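View pics/c3.png

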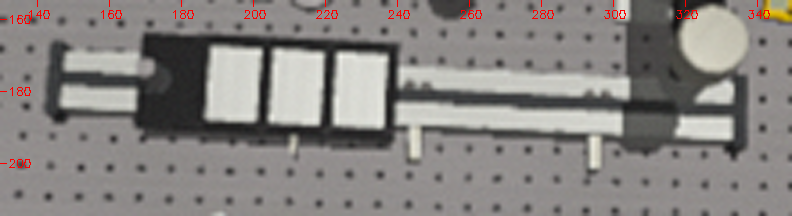

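View pics/c4.png

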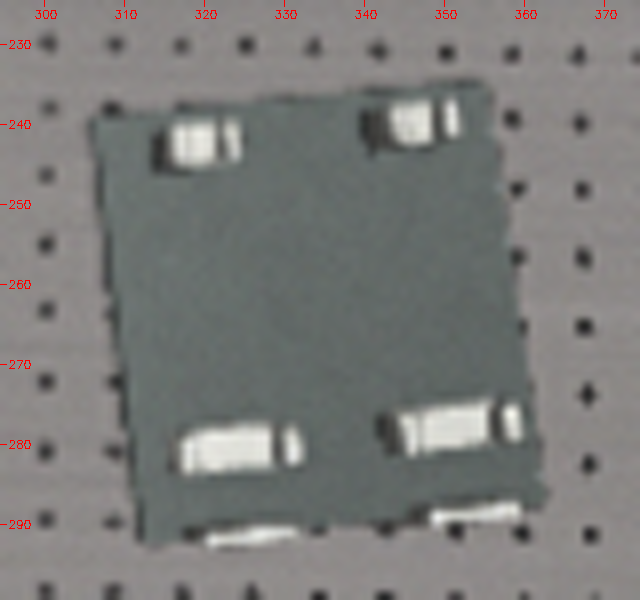

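```bash
cat > m1.py <<'E'
from h import *
def fit(n,px,loc,z):
    # fit planar pose (x,y,yaw) of local pts to pixels
    px=np.array(px,float);loc=np.array(loc,float);z=np.broadcast_to(z,len(px))
    W=unproj(n,px,z)[:,:2]
    A=W-W.mean(0);B=loc-loc.mean(0)
    th=np.arctan2((B[:,0]*A[:,1]-B[:,1]*A[:,0]).sum(),(A*B).sum())
    def X(p):
        c,s=np.cos(p[2]),np.sin(p[2]); return np.c_[loc@np.array([[c,s],[-s,c]])+p[:2],z]
    t0=W.mean(0)-(X([0,0,th])[:,:2]).mean(0)
    r=least_squares(lambda p:(proj(n,X(p))-px).ravel(),[*t0,th],x_scale=[.01,.01,.1])
    return r.x,np.sqrt(np.mean(r.fun**2)*2)
E
python3 - <<'E'
from m1 import *
P={'A':[(191,213.5),(200.5,231),(189,236.5),(179.5,219)],'B':[(208.5,236),(219,243),(207,259.5),(197,252)],'C':[(260,214.5),(272.5,216),(271,235.5),(257.5,235)]}
L={'A':[(30,-20),(-30,-20),(-30,20),(30,20)],'C':[(30,20),(30,-20),(-30,-20),(-30,20)],'B':[(30,20),(30,-20),(-30,-20),(-30,20)]}
for k in P: print(k,fit("top",P[k],np.array(L[k])/1e3,.008))
D1=[(131,222),(165.5,222.8),(165,231.5),(131,229.8)]; D2=[(115.5,265.5),(151.5,266.5),(151.5,274.5),(115,273.8)]
LD=np.array([(50,-12),(-50,-12),(-50,12),(50,12)])/1e3
for d in(D1,D2): print(fit("top",d,LD,.024))
print("cradle",fit("top",[(306,239),(354.5,234),(362.5,288),(313,292.5)],np.array([(78,75),(78,-75),(-78,-75),(-78,75)])/1e3,.008))
print("carrier",unproj("top",[(170,164),(240,167),(237.5,194.5),(169,191)],.046))
print("pockets corners z46",unproj("top",[(187.5,167),(203,168),(202,190),(187,189),(206,168),(220,168),(219.5,190),(204.5,190),(223,169),(238,170),(236.5,191),(222,190)],.046))
print("blocks near tip",unproj("top",[(245,198),(295,201)],.03))
print("pointer",unproj("top",[(211,196)],.03))
print("railends",unproj("top",[(146,167),(146,187),(336,176),(336,196)],.03))
E
```

```text
A (array([0.50907366, 0.14362852, 0.52533507]), np.float64(0.5734948460186785))
B (array([ 0.44376556,  0.08740718, -0.58658363]), np.float64(0.6045819358799838))
C (array([ 0.51423283, -0.08035268, -0.06972001]), np.float64(0.4073892467164306))
(array([0.49990412, 0.26254472, 1.56230235]), np.float64(0.3710773354675897))
(array([0.37439631, 0.29498936, 1.57352135]), np.float64(0.590026630205334))
cradle (array([ 0.408185  , -0.28530877,  0.12607173]), np.float64(0.7510645992377332))
carrier [[ 6.84187329e-01  2.06466334e-01  4.60000000e-02]
 [ 6.81335167e-01 -3.37867674e-04  4.60000000e-02]
 [ 5.98381576e-01  4.27823117e-03  4.60000000e-02]
 [ 6.03101755e-01  2.04217984e-01  4.60000000e-02]]
pockets corners z46 [[0.676654   0.15455292 0.046     ]
 [0.67500208 0.10880478 0.046     ]
 [0.60881205 0.10848199 0.046     ]
 [0.61053477 0.15231914 0.046     ]
 [0.67526903 0.09996969 0.046     ]
 [0.67651402 0.05868532 0.046     ]
 [0.61027289 0.05740315 0.046     ]
 [0.60902054 0.10119337 0.046     ]
 [0.6737422  0.04970592 0.046     ]
 [0.67203133 0.0052795  0.046     ]
 [0.60871319 0.00755799 0.046     ]
 [0.61048183 0.05009535 0.046     ]]
blocks near tip [[ 0.59126499 -0.01771733  0.03      ]
 [ 0.58640952 -0.16636091  0.03      ]]
pointer [[0.59444418 0.08308094 0.03      ]]
railends [[ 0.67678342  0.28043754  0.03      ]
 [ 0.6160474   0.27593939  0.03      ]
 [ 0.66603771 -0.28930113  0.03      ]
 [ 0.60493695 -0.28866313  0.03      ]]
```

```bash
python3 - <<'E'
from m1 import *
import workcell
print([ (k,getattr(workcell,k)) for k in dir(workcell) if not k.startswith('__')])
s=state(); R=Rn.from_rotvec(s['tool_rot']).as_matrix(); print(s['t'],R)
pk=np.array([(187.5,167),(203,168),(202,190),(187,189),(206,168),(220,168),(219.5,190),(204.5,190),(223,169),(238,170),(236.5,191),(222,190)],float)
def X(p,z=.046):
    c,sn=np.cos(p[2]),np.sin(p[2]);o=[]
    for i in(1,0,-1):
        for a,b in((32,22),(32,-22),(-32,-22),(-32,22)): o.append((a/1e3,b/1e3+i*p[3]))
    o=np.array(o)@np.array([[c,sn],[-sn,c]])+p[:2]; return np.c_[o,np.full(12,z)]
r=least_squares(lambda p:(proj("top",X(p))-pk).ravel(),[.643,.08,-.02,.05],x_scale=[.01,.01,.1,.01]);print(r.x,np.sqrt(np.mean(r.fun**2)))
print("pin top",unproj("top",[(170.5,173)],.087))
im=cv2.imread("pics/scene1.png")[:,:,::-1]
crop(im,255,160,130,95,6,"s1")
im=cv2.imread("pics/top1.png")[:,:,::-1]
crop(im,135,150,130,60,6,"s2")
E
```

```text
[('PlanningError', <class 'workcell.PlanningError'>), ('camera', <function make.<locals>.drawn_camera at 0x7f72d6f90540>), ('get_calibration', <function make.<locals>.<lambda> at 0x7f72d6f90ae0>), ('hand_in', <function connect.<locals>.done at 0x7f72d6f0bba0>), ('state', <function make.<locals>.<lambda> at 0x7f72d6f90a40>), ('tip_reach', 0.011)]
0.5 [[ 3.41795676e-01 -9.39774289e-01 -3.37071680e-05]
 [-9.39774270e-01 -3.41795676e-01  1.94039769e-04]
 [-1.93874550e-04 -3.46448247e-05 -9.99999981e-01]]
[ 0.64224322  0.07949945 -0.01016544  0.05143813] 0.36959407137388545
pin top [[0.64774376 0.19460773 0.087     ]]
```

View pics/s1.png

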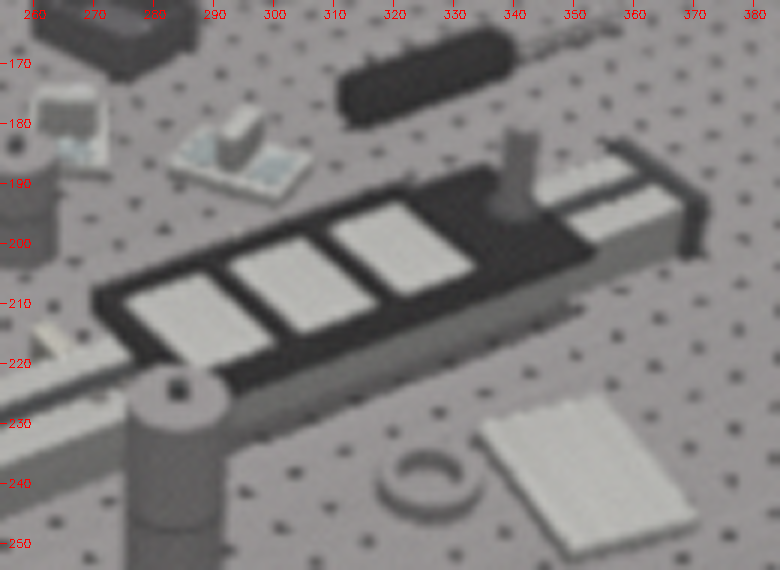

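View pics/s2.png

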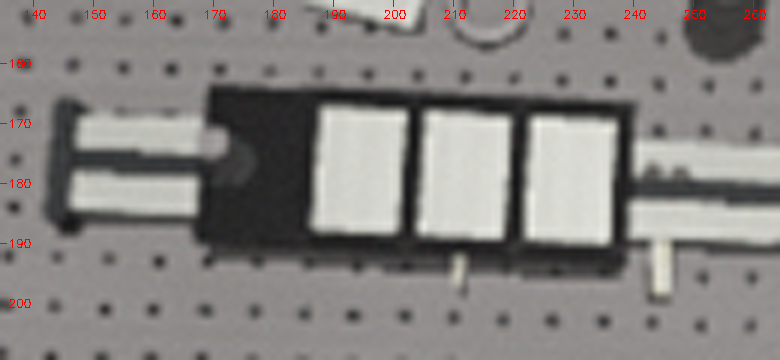

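```bash
cat > plan.py <<'E'
from h import *
import sys
def plan(x,y,z,yaw,s=None):
    s=s or state(); R=Rn.from_rotvec(s['tool_rot']).as_matrix(); p=s['tcp_pos']
    cur=np.arctan2(R[1,0],R[0,0]); yaw=cur+(yaw-cur+np.pi/2)%np.pi-np.pi/2
    az=np.arctan2(y,x)
    if yaw-az>2.2: yaw-=np.pi
    if yaw-az<-2.2: yaw+=np.pi
    Xa=np.array([np.cos(yaw),np.sin(yaw),0]);Z=np.array([0,0,-1.]);T=np.c_[Xa,np.cross(Z,Xa),Z]
    d=R.T@(np.array([x,y,z])-p)/.03; r=Rn.from_matrix(R.T@T).as_rotvec()
    print("t %.2f p %s yaw %.3f->%.3f j7 %.2f gap %.1f f %s"%(s['t'],np.round(p,4),cur,yaw,s['joint_pos'][6],s['finger_gap']*1e3,np.round(s['ft_force'],1)))
    print("shift",np.round(d,3),"turn",np.round(r,3),"rows~%.1f"%max(np.linalg.norm(d)*30/41.7,np.linalg.norm(r)/.125))
if __name__=="__main__": plan(*map(float,sys.argv[1:5]))
E
python3 plan.py .45 -.1 .25 -.02
```

```text
t 0.50 p [ 0.2221 -0.6108  0.2296] yaw -1.222->-0.020 j7 -0.04 gap 92.9 f [-0.2  0.2  0.3]
shift [-13.405 -12.957  -0.677] turn [-0.     0.    -1.202] rows~13.4
```

>>> step_arm:
  increments:
    - [93,-13.4,-12.95,-0.7,0,0,-1.2]
    - [93,-13.4,-12.95,-0.7,0,0,-1.2]
    - [93,-13.4,-12.95,-0.7,0,0,-1.2]
    - [93,-13.4,-12.95,-0.7,0,0,-1.2]
    - [93,-13.4,-12.95,-0.7,0,0,-1.2]
    - [93,-13.4,-12.95,-0.7,0,0,-1.2]
    - [93,-13.4,-12.95,-0.7,0,0,-1.2]
    - [93,-13.4,-12.95,-0.7,0,0,-1.2]
    - [93,-13.4,-12.95,-0.7,0,0,-1.2]
    - [93,-13.4,-12.95,-0.7,0,0,-1.2]
  force: 30

```text
t: 1.33
tcp_pos: [0.3922, -0.2289, 0.2458]
tool_rot: [3.141, -0.027, 0.001]
ft_force: [1.9, -0.4, 0.2]
finger_gap: 0.0933
```

```bash
python3 plan.py .45 -.1 .25 -.02;python3 plan.py .645 .195 .20 -.02
```

```text
t 1.33 p [ 0.3922 -0.2289  0.2458] yaw -0.017->-0.020 j7 0.29 gap 93.3 f [ 1.9 -0.4  0.2]
shift [ 1.853 -4.328 -0.14 ] turn [ 0.001 -0.001  0.003] rows~3.4
t 1.33 p [ 0.3922 -0.2289  0.2458] yaw -0.017->-0.020 j7 0.29 gap 93.3 f [ 1.9 -0.4  0.2]
shift [  8.183 -14.272   1.524] turn [ 0.001 -0.001  0.003] rows~11.9
```

>>> step_arm:
  increments:
    - [50,2.0,-4.5,0,0,0,0]
    - [50,2.0,-4.5,0,0,0,0]
    - [50,2.0,-4.5,0,0,0,0]
    - [50,8.1,-14.1,1.5,0,0,0]
    - [50,8.1,-14.1,1.5,0,0,0]
    - [50,8.1,-14.1,1.5,0,0,0]
    - [50,8.1,-14.1,1.5,0,0,0]
    - [50,8.1,-14.1,1.5,0,0,0]
    - [50,8.1,-14.1,1.5,0,0,0]
    - [50,8.1,-14.1,1.5,0,0,0]

```text
t: 2.17
tcp_pos: [0.6044, 0.1264, 0.2094]
tool_rot: [3.141, -0.035, 0.001]
ft_force: [0.7, -0.5, 0.3]
finger_gap: 0.0503
```

>>> step_arm:
  increments:
    - [50,0,0,0,0,0,0]
    - [50,0,0,0,0,0,0]

```text
t: 2.33
tcp_pos: [0.6033, 0.128, 0.2086]
tool_rot: [-3.14, 0.027, 0.002]
ft_force: [0.8, -1.2, -0.2]
finger_gap: 0.0499
```

```bash
python3 plan.py .646 .195 .12 -.02; python3 plan.py .646 .195 .060 -.02
```

```text
t 2.33 p [0.6033 0.128  0.2086] yaw -0.017->-0.020 j7 -0.51 gap 49.9 f [ 0.8 -1.2 -0.2]
shift [ 1.39  -2.253  2.957] turn [-0.001  0.001  0.003] rows~2.9
t 2.33 p [0.6033 0.128  0.2086] yaw -0.017->-0.020 j7 -0.51 gap 49.9 f [ 0.8 -1.2 -0.2]
shift [ 1.392 -2.25   4.957] turn [-0.001  0.001  0.003] rows~4.0
```

>>> step_arm:
  increments:
    - [50,1.39,-2.25,2.9,0,0,0]
    - [50,1.39,-2.25,2.9,0,0,0]
    - [50,1.39,-2.25,2.9,0,0,0]
    - [50,1.39,-2.25,2.9,0,0,0]
    - [50,1.39,-2.25,2.9,0,0,0]

```text
t: 2.75
tcp_pos: [0.6454, 0.1901, 0.1207]
tool_rot: [3.139, -0.035, -0.006]
ft_force: [-0.1, -0.4, 0.4]
finger_gap: 0.05
```

```bash
python3 plan.py .646 .195 .060 -.02; python3 - <<'E'
from h import *
im=shot("top",None,2); crop(im,135,140,130,75,6,"p1"); im=shot("scene",None,2); crop(im,280,130,100,90,6,"p2")
E
```

```text
t 2.75 p [0.6454 0.1901 0.1207] yaw -0.022->-0.020 j7 -0.61 gap 50.0 f [-0.1 -0.4  0.4]
shift [ 0.024 -0.168  2.021] turn [ 0.002  0.004 -0.002] rows~1.5
```

View pics/p2.png

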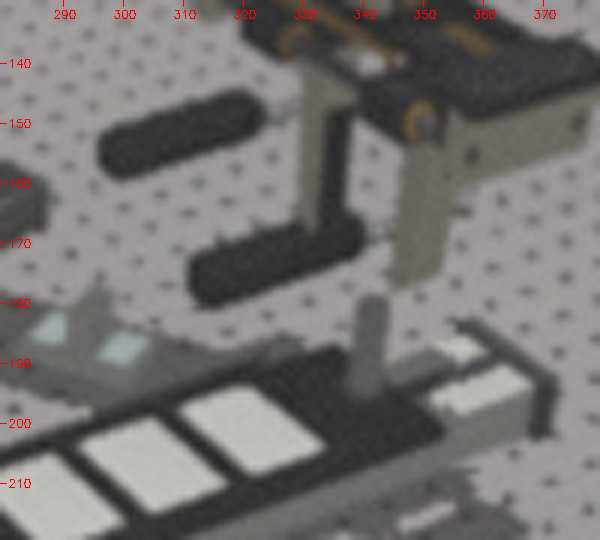

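The fingers straddle the pin (pin top at (341,179) in the scene view), so I descend.

>>> step_arm:
  increments:
    - [50,0,-0.15,2.0,0,0,0]
    - [50,0,-0.15,2.0,0,0,0]
    - [50,0,-0.15,2.0,0,0,0]
    - [5,0,-0.15,2.0,0,0,0]
    - [5,0,-0.15,2.0,0,0,0]
    - [5,0,-0.15,2.0,0,0,0]
    - [5,0,-0.15,2.0,0,0,0]
    - [5,0,-0.15,2.0,0,0,0]
  force: 30

```text
t: 3.62
tcp_pos: [0.6474, 0.1961, 0.064]
tool_rot: [-3.141, 0.035, -0.004]
ft_force: [0.1, -0.9, -1.5]
finger_gap: 0.0212
```

```bash
python3 plan.py .646 .195 .060 -.02
```

```text
t 3.62 p [0.6474 0.1961 0.064 ] yaw -0.022->-0.020 j7 -0.64 gap 21.2 f [ 0.1 -0.9 -1.5]
shift [-0.047  0.037  0.135] turn [-0.001 -0.002 -0.002] rows~0.1
```

>>> step_arm:
  increments:
    - [5,0,0,0,0,0,0]
    - [5,0,0,0,0,0,0]
    - [5,0,0,0,0,0,0]

```text
t: 3.87
tcp_pos: [0.6476, 0.196, 0.0636]
tool_rot: [-3.141, 0.035, -0.004]
ft_force: [-0.2, -1.0, 4.6]
finger_gap: 0.0157
```

```bash
python3 plan.py .646 .095 .060 -.02
```

```text
t 3.87 p [0.6476 0.196  0.0636] yaw -0.022->-0.020 j7 -0.64 gap 15.7 f [-0.2 -1.   4.6]
shift [0.02  3.368 0.117] turn [-0.001 -0.002 -0.002] rows~2.4
```

>>> step_arm:
  increments:
    - [5,0,0.4,0,0,0,0]
    - [5,0,0.8,0,0,0,0]
    - [5,0,1.2,0,0,0,0]
    - [5,0,1.6,0,0,0,0]
    - [5,0,2.0,0,0,0,0]
    - [5,0,2.4,0,0,0,0]
    - [5,0,2.8,0,0,0,0]
    - [5,0,3.1,0,0,0,0]
    - [5,0,3.1,0,0,0,0]

```text
t: 4.62
tcp_pos: [0.6457, 0.0982, 0.0635]
tool_rot: [3.138, -0.041, 0.003]
ft_force: [1.2, -1.7, 6.5]
finger_gap: 0.0155
```

```bash
python3 - <<'E'
from h import *
im=shot("top",None,3); crop(im,180,150,110,60,7,"p3",10); print(state()['ft_force'])
E
```

```text
[ 1.84287277 -3.20711076  7.74796247]
```

View pics/p3.png

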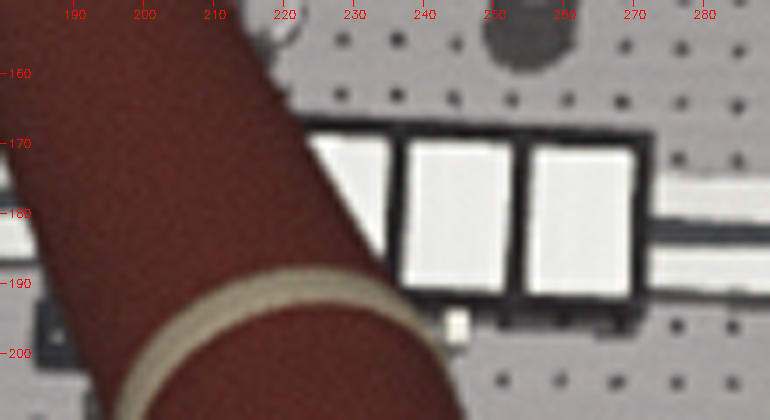

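>>> step_arm:
  increments:
    - [5,0,0.07,0,0,0,0]
    - [5,0,0.07,0,0,0,0]
    - [5,0,0.07,0,0,0,0]

```text
t: 5.02
tcp_pos: [0.6457, 0.0982, 0.0635]
tool_rot: [3.139, -0.038, 0.004]
ft_force: [2.6, -0.8, 6.5]
finger_gap: 0.0156
```

>>> step_arm:
  increments:
    - [40,0,0.0,0,0,0,0]
    - [40,0,0,0,0,0,0]
    - [40,0,0,0,0,0,0]
    - [40,0,0,0,0,0,0]

```text
t: 5.35
tcp_pos: [0.6432, 0.1001, 0.0614]
tool_rot: [3.14, -0.035, -0.005]
ft_force: [0.6, 0.1, 0.4]
finger_gap: 0.0373
```

```bash
python3 plan.py .646 .095 .14 -.02; python3 - <<'E'
from h import *
im=shot("top",None,3); crop(im,180,150,110,60,7,"p4",10); 
im=shot("scene",None,3); crop(im,230,170,110,70,7,"p5",10); 
E
```

```text
t 5.35 p [0.6432 0.1001 0.0614] yaw -0.022->-0.020 j7 -0.52 gap 37.3 f [0.6 0.1 0.4]
shift [ 0.089  0.171 -2.619] turn [ 0.001  0.003 -0.002] rows~1.9
```

View pics/p4.png

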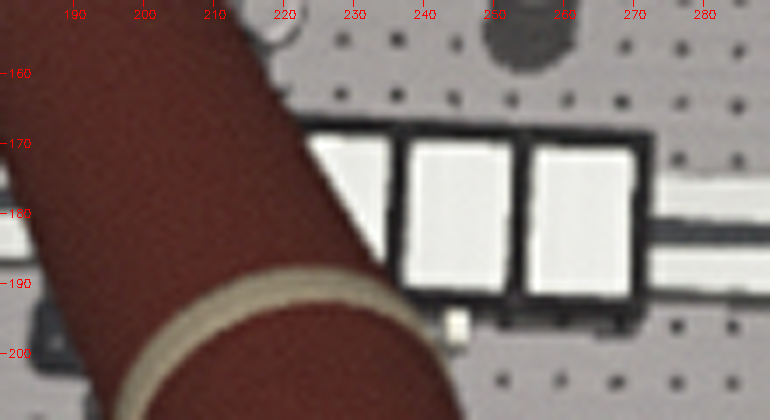

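View pics/p5.png

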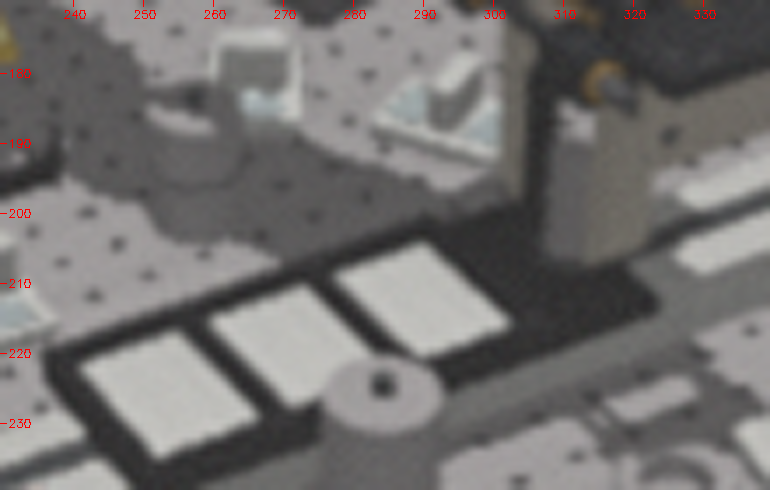

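```bash
python3 plan.py .509 .1436 .13 .525
```

```text
t 5.65 p [0.6444 0.1009 0.0624] yaw -0.022->0.525 j7 -0.52 gap 39.7 f [-0.8 -0.3  0.6]
shift [-4.543 -1.325 -2.253] turn [-0.     0.    -0.547] rows~4.4
```

>>> step_arm:
  increments:
    - [45,0,0,-2.3,0,0,0]
    - [45,0,0,-2.3,0,0,0]
    - [45,-4.5,-1.3,-2.3,0,0,-0.545]
    - [45,-4.5,-1.3,-2.3,0,0,-0.545]
    - [45,-4.5,-1.3,-2.3,0,0,-0.545]
    - [45,-4.5,-1.3,-2.3,0,0,-0.545]
    - [45,-4.5,-1.3,-2.3,0,0,-0.545]
    - [45,-4.5,-1.3,-2.3,0,0,-0.545]
    - [45,-4.5,-1.3,-2.3,0,0,-0.545]

```text
t: 6.4
tcp_pos: [0.511, 0.1426, 0.1317]
tool_rot: [3.035, 0.809, 0.001]
ft_force: [0.9, 0.5, 0.7]
finger_gap: 0.045
```

```bash
python3 plan.py .509 .1436 .06 .525;  python3 - <<'E'
from h import *
im=shot("top",None,3); crop(im,140,150,220,80,3.6,"q1",10); 
im=shot("scene",None,3); crop(im,230,110,110,100,6,"q2",10); 
E
```

```text
t 6.40 p [0.511  0.1426 0.1317] yaw 0.521->0.525 j7 -0.23 gap 45.0 f [0.9 0.5 0.7]
shift [-0.041 -0.063  2.391] turn [ 0.    -0.001 -0.004] rows~1.7
```

View pics/q1.png

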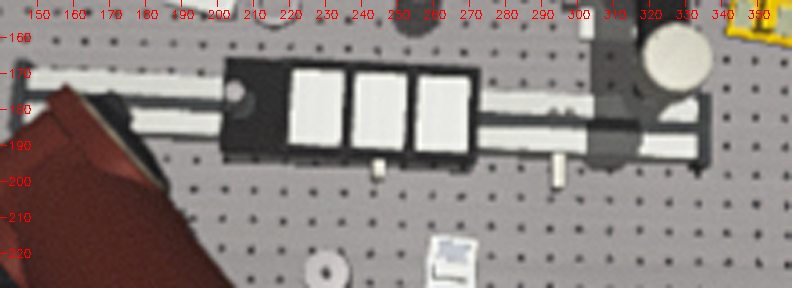

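View pics/q2.png

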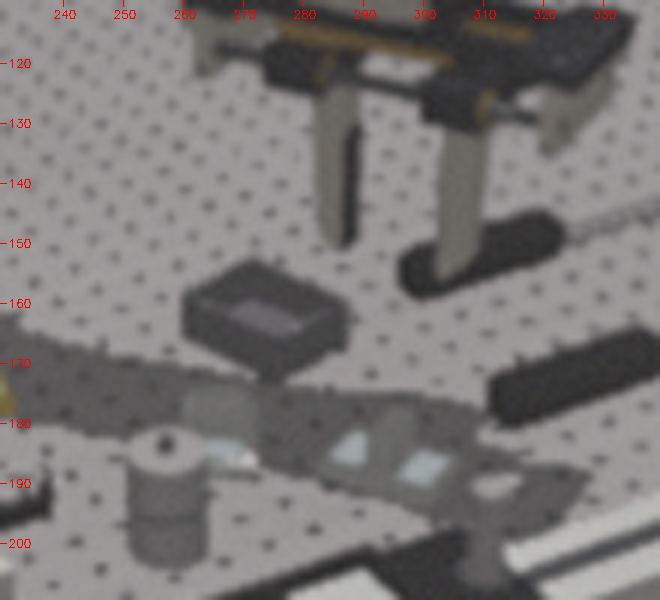

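>>> step_arm:
  increments:
    - [45,-0.04,-0.06,2.4,0,0,0]
    - [45,-0.04,-0.06,2.4,0,0,0]
    - [45,-0.04,-0.06,2.4,0,0,0]
    - [45,-0.04,-0.06,2.4,0,0,0]

```text
t: 7.03
tcp_pos: [0.5077, 0.1435, 0.0586]
tool_rot: [3.035, 0.812, -0.005]
ft_force: [0.5, 0.1, 0.8]
finger_gap: 0.045
```

```bash
python3 plan.py .509 .1436 .022 .525;  python3 - <<'E'
from h import *
im=shot("scene",None,3); crop(im,260,140,70,70,8,"q3",10); 
E
```

```text
t 7.03 p [0.5077 0.1435 0.0586] yaw 0.523->0.525 j7 -0.32 gap 45.0 f [0.5 0.1 0.8]
shift [0.043 0.02  1.221] turn [-0.001  0.003 -0.002] rows~0.9
```

View pics/q3.png

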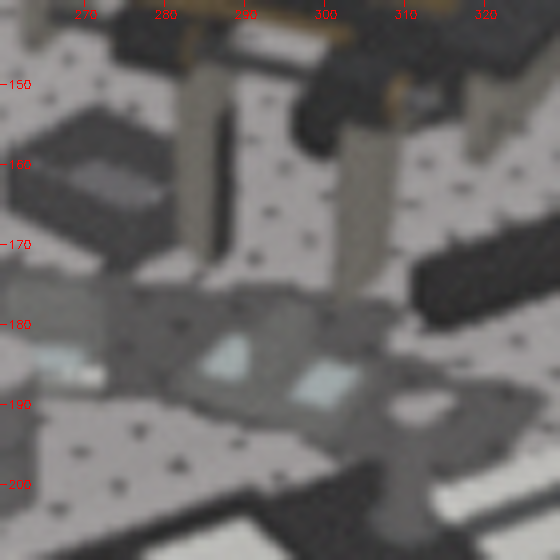

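>>> step_arm:
  increments:
    - [45,0.04,0.02,1.2,0,0,0]
    - [45,0.04,0.02,1.2,0,0,0]
    - [45,0.04,0.02,1.2,0,0,0]
    - [5,0.04,0.02,1.2,0,0,0]
    - [5,0.04,0.02,1.2,0,0,0]
    - [5,0.04,0.02,1.2,0,0,0]
    - [5,0.04,0.02,1.2,0,0,0]
    - [5,0.04,0.02,1.2,0,0,0]
    - [5,0.04,0.02,1.2,0,0,0]
    - [5,0.04,0.02,1.2,0,0,0]
  force: 35

```text
t: 8.02
tcp_pos: [0.51, 0.1438, 0.024]
tool_rot: [3.035, 0.812, 0.001]
ft_force: [-0.6, -0.3, 3.7]
finger_gap: 0.0117
```

```bash
python3 plan.py .509 .1436 .022 .525; python3 - <<'E'
from m1 import *
pk=np.array([(220.5,168.7),(235.3,169.5),(233.5,190.3),(219.5,189.5),(238.3,169.5),(252.7,170),(252,191.5),(236.5,190.7),(255.8,170.3),(270.5,171),(269.5,192),(254,191.5)],float)
def X(p,z=.046):
    c,sn=np.cos(p[2]),np.sin(p[2]);o=[]
    for i in(1,0,-1):
        for a,b in((32,22),(32,-22),(-32,-22),(-32,22)): o.append((a/1e3,b/1e3+i*p[3]))
    o=np.array(o)@np.array([[c,sn],[-sn,c]])+p[:2]; return np.c_[o,np.full(12,z)]
r=least_squares(lambda p:(proj("top",X(p))-pk).ravel(),[.643,-.02,-.02,.05],x_scale=[.01,.01,.1,.01]);print(r.x,r.fun.round(1))
E
```

```text
t 8.02 p [0.51   0.1438 0.024 ] yaw 0.523->0.525 j7 -0.36 gap 11.7 f [-0.6 -0.3  3.7]
shift [-0.032 -0.011  0.067] turn [ 0.    -0.    -0.002] rows~0.1
[ 0.64140362 -0.01594509 -0.02368396  0.05199535] [-0.  -0.2  0.  -0.3  0.5  0.2 -0.5  0.2 -0.3 -0.1  0.2  0.2 -0.2 -0.1
  0.3 -0.1 -0.3 -0.  -0.1  0.1 -0.1  0.3  0.5  0. ]
```

>>> step_arm:
  increments:
    - [5,0,0,-3.5,0,0,0]
    - [5,0,0,-3.5,0,0,0]
    - [5,0,0,-3.5,0,0,0]
    - [5,0,0,-3.5,0,0,0]
    - [5,0,0,-3.5,0,0,0]

```text
t: 8.43
tcp_pos: [0.5103, 0.1438, 0.1293]
tool_rot: [3.035, 0.812, 0.004]
ft_force: [-0.5, 0.7, -1.8]
finger_gap: 0.0119
```

```bash
python3 plan.py .6426 .0361 .13 -.0237
```

```text
t 8.43 p [0.5103 0.1438 0.1293] yaw 0.523->-0.024 j7 -0.24 gap 11.9 f [-0.5  0.7 -1.8]
shift [ 2.03   5.312 -0.014] turn [ 0.    -0.002  0.546] rows~4.4
```

>>> step_arm:
  increments:
    - [5,2.03,5.3,0,0,0,0.546]
    - [5,2.03,5.3,0,0,0,0.546]
    - [5,2.03,5.3,0,0,0,0.546]
    - [5,2.03,5.3,0,0,0,0.546]
    - [5,2.03,5.3,0,0,0,0.546]
    - [5,2.03,5.3,0,0,0,0.546]
    - [5,2.03,5.3,0,0,0,0.546]
    - [5,2.03,5.3,0,0,0,0.546]

```text
t: 9.1
tcp_pos: [0.64, 0.0384, 0.127]
tool_rot: [-3.14, 0.03, 0.006]
ft_force: [-0.3, 0.6, -1.3]
finger_gap: 0.0115
```

```bash
python3 plan.py .6426 .0361 .08 -.0237
```

```text
t 9.10 p [0.64   0.0384 0.127 ] yaw -0.019->-0.024 j7 -0.40 gap 11.5 f [-0.3  0.6 -1.3]
shift [0.095 0.078 1.566] turn [-0.001  0.004  0.005] rows~1.1
```

>>> step_arm:
  increments:
    - [5,0.1,0.08,1.5,0,0,0.005]
    - [5,0.1,0.08,1.5,0,0,0.005]
    - [5,0.1,0.08,1.5,0,0,0.005]
    - [5,0.1,0.08,1.5,0,0,0.005]

```text
t: 9.43
tcp_pos: [0.6443, 0.0352, 0.0838]
tool_rot: [-3.141, 0.041, 0.002]
ft_force: [-0.1, -0.2, -0.6]
finger_gap: 0.0114
```

```bash
python3 plan.py .6426 .0361 .064 -.0237; python3 - <<'E'
from h import *
im=shot("scene",None,4); crop(im,230,160,110,80,7,"r1",10); 
im=shot("top",None,4); crop(im,190,150,90,55,8,"r2",10); 
E
```

```text
t 9.43 p [0.6443 0.0352 0.0838] yaw -0.026->-0.024 j7 -0.43 gap 11.4 f [-0.1 -0.2 -0.6]
shift [-0.055 -0.028  0.659] turn [-0.001  0.001 -0.002] rows~0.5
```

View pics/r1.png

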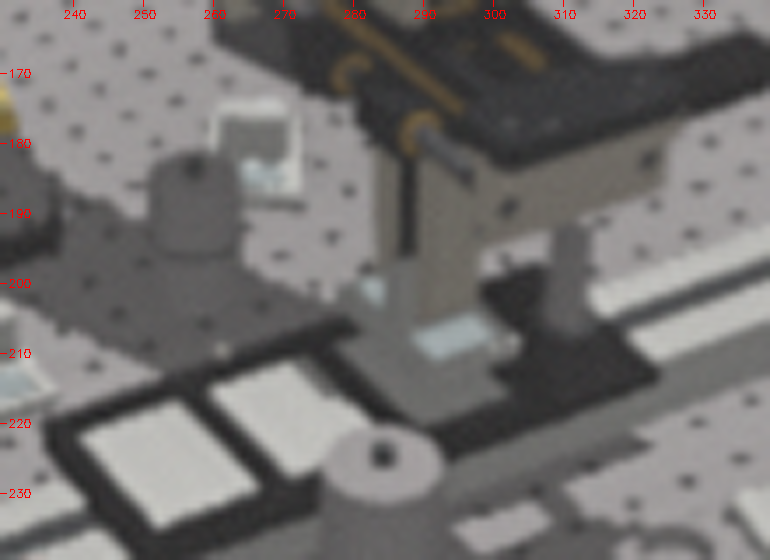

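View pics/r2.png

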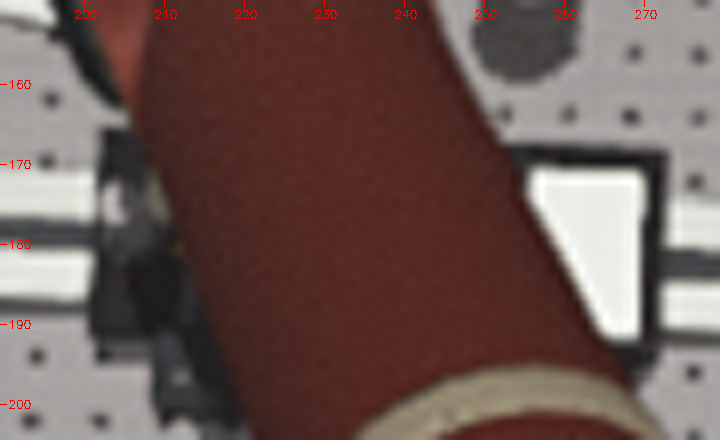

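```bash
cat > ov.py <<'E'
from h import *
# overlay: plate box outline at (x,y,zb,yaw), pockets
def box(n,img,x,y,z,yaw,hx,hy,col,s,x0,y0):
    c,sn=np.cos(yaw),np.sin(yaw)
    P=[(x+c*a-sn*b,y+sn*a+c*b,z) for a,b in((hx,hy),(hx,-hy),(-hx,-hy),(-hx,hy))]
    q=((proj(n,P)-[x0,y0]+.5)*s).astype(int); cv2.polylines(img,[q.reshape(-1,1,2)],True,col,1)
def view(n,x0,y0,w,h,s,name,boxes,k=3):
    im=shot(n,None,k); c=cv2.resize(im[y0:y0+h,x0:x0+w],None,fx=s,fy=s,interpolation=cv2.INTER_CUBIC)[:,:,::-1].copy()
    for b in boxes: box(n,c,*b[:-1],b[-1],s,x0,y0)
    cv2.imwrite(f"pics/{name}.png",c)
C0=(.6414,-.0159,-.0237,.052)
def pockets(C=C0,z=.046,col=(0,255,0)):
    x,y,a,p=C
    return [(x-np.sin(a)*i*p,y+np.cos(a)*i*p,z,a,.032,.022,col) for i in(-1,0,1)]
E
python3 - <<'E'
from ov import *
s=state();p=s['tcp_pos']
view("scene",230,160,110,80,7,"r3",pockets()+[(p[0],p[1],p[2]-.024+dz,-.026,.03,.02,(0,0,255)) for dz in(0,.008)])
E
```

```text
(no output)
```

View pics/r3.png

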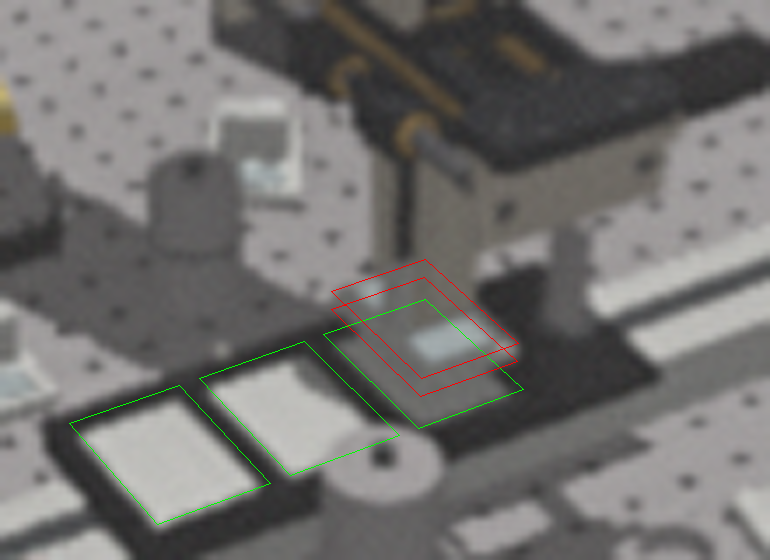

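>>> step_arm:
  increments:
    - [5,-0.055,-0.03,0.3,0,0,0]
    - [5,-0.055,-0.03,0.45,0,0,0]
    - [5,-0.055,-0.03,0.55,0,0,0]
    - [5,-0.055,-0.03,0.6,0,0,0]
    - [5,-0.055,-0.03,0.64,0,0,0]
    - [5,-0.055,-0.03,0.64,0,0,0]

```text
t: 10.48
tcp_pos: [0.6432, 0.035, 0.0643]
tool_rot: [-3.141, 0.044, 0.0]
ft_force: [-0.2, -0.1, -1.3]
finger_gap: 0.0119
```

```bash
python3 plan.py .6426 .0361 .064 -.0237; python3 - <<'E'
from ov import *
s=state();p=s['tcp_pos']
view("scene",230,160,110,80,7,"r4",[(p[0],p[1],p[2]-.024+dz,-.026,.03,.02,(0,0,255)) for dz in(.008,)])
E
```

```text
t 10.48 p [0.6432 0.035  0.0643] yaw -0.028->-0.024 j7 -0.44 gap 11.9 f [-0.2 -0.1 -1.3]
shift [-0.022 -0.036  0.009] turn [-0.     0.    -0.004] rows~0.0
```

View pics/r4.png

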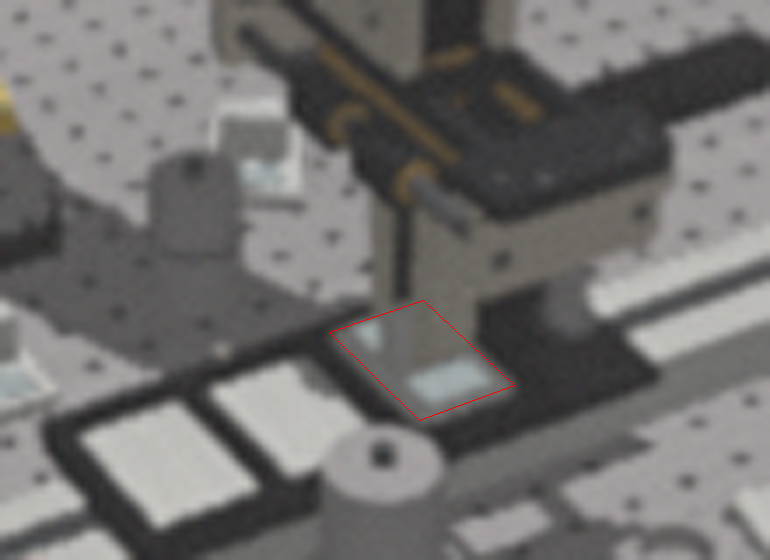

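>>> step_arm:
  increments:
    - [40,0,0,0,0,0,0]
    - [40,0,0,0,0,0,0]
    - [40,0,0,0,0,0,0]
    - [40,0,0,0,0,0,0]
    - [40,0,0,-2,0,0,0]
    - [40,0,0,-2.5,0,0,0]
    - [40,0,0,-2.5,0,0,0]

```text
t: 11.22
tcp_pos: [0.648, 0.0365, 0.1467]
tool_rot: [-3.138, 0.044, -0.022]
ft_force: [1.5, 1.1, 0.3]
finger_gap: 0.0398
```

```bash
python3 plan.py .444 .0874 .14 -.587; python3 - <<'E'
from ov import *
view("scene",230,160,110,80,7,"r5",[(.6432,.035,.048,-.026,.03,.02,(0,0,255))])
E
```

```text
t 11.22 p [0.648  0.0365 0.1467] yaw -0.028->-0.587 j7 -0.40 gap 39.8 f [1.5 1.1 0.3]
shift [-6.847 -1.505  0.132] turn [-0.007 -0.013  0.559] rows~5.0
```

View pics/r5.png

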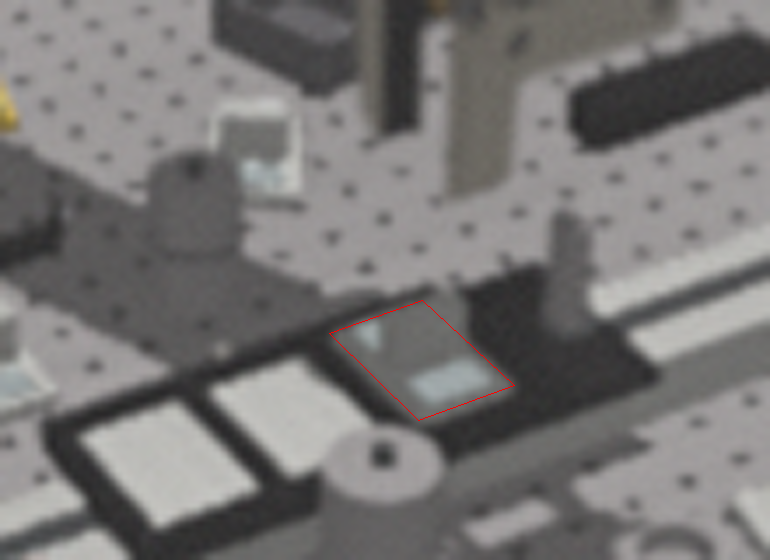

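>>> step_arm:
  increments:
    - [40,-6.85,-1.5,0.1,0,0,0.56]
    - [40,-6.85,-1.5,0.1,0,0,0.56]
    - [40,-6.85,-1.5,0.1,0,0,0.56]
    - [40,-6.85,-1.5,0.1,0,0,0.56]
    - [40,-6.85,-1.5,0.1,0,0,0.56]
    - [40,-6.85,-1.5,0.1,0,0,0.56]
    - [40,-6.85,-1.5,0.1,0,0,0.56]
    - [40,-6.85,-1.5,0.1,0,0,0.56]

```text
t: 12.03
tcp_pos: [0.4394, 0.0856, 0.1359]
tool_rot: [3.007, -0.909, -0.0]
ft_force: [0.6, -0.5, 0.7]
finger_gap: 0.0398
```

```bash
python3 plan.py .444 .0874 .06 -.587; python3 - <<'E'
from ov import *
view("scene",220,130,110,80,7,"b1",[(.444,.0874,.008,-.587,.03,.02,(0,0,255)),(.444,.0874,.03,-.587,.006,.015,(0,0,255))])
im=shot("top",None,2);crop(im,140,150,220,150,3.6,"b2",10)
E
```

```text
t 12.03 p [0.4394 0.0856 0.1359] yaw -0.587->-0.587 j7 -1.05 gap 39.8 f [ 0.6 -0.5  0.7]
shift [ 0.094 -0.135  2.529] turn [ 0.  0. -0.] rows~1.8
```

View pics/b1.png

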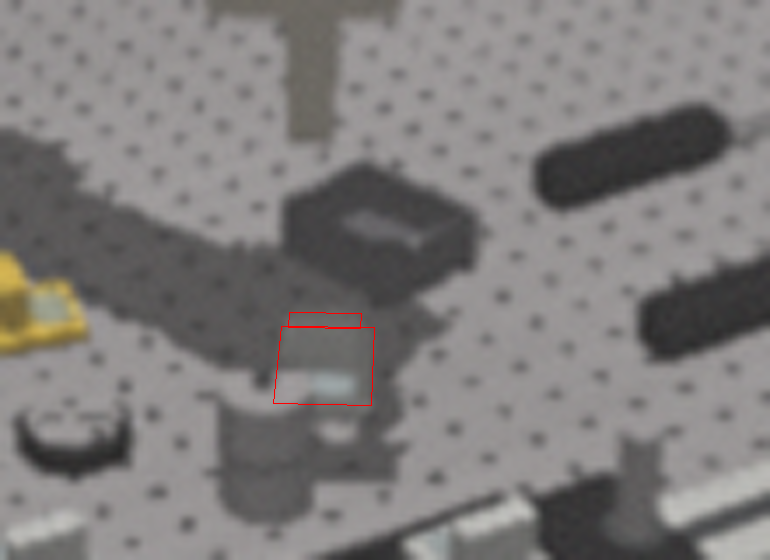

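View pics/b2.png

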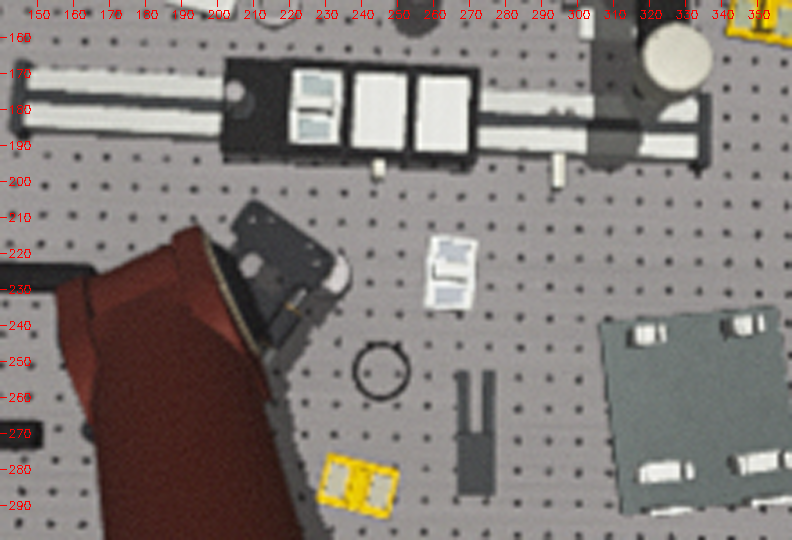

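>>> step_arm:
  increments:
    - [40,0.1,-0.13,2.5,0,0,0]
    - [40,0.1,-0.13,2.5,0,0,0]
    - [40,0.1,-0.13,2.5,0,0,0]
    - [40,0.1,-0.13,2.5,0,0,0]

```text
t: 12.62
tcp_pos: [0.4431, 0.087, 0.0602]
tool_rot: [3.005, -0.91, -0.006]
ft_force: [-0.5, 0.1, -0.6]
finger_gap: 0.0402
```

```bash
python3 plan.py .444 .0874 .024 -.587; python3 - <<'E'
from ov import *
view("scene",240,150,60,60,9,"b3",[(.444,.0874,.008,-.587,.03,.02,(0,0,255)),(.444,.0874,.03,-.587,.006,.015,(0,0,255))])
E
```

```text
t 12.62 p [0.4431 0.087  0.0602] yaw -0.588->-0.587 j7 -1.12 gap 40.2 f [-0.5  0.1 -0.6]
shift [ 0.02  -0.032  1.206] turn [ 0.003  0.003 -0.001] rows~0.9
```

View pics/b3.png

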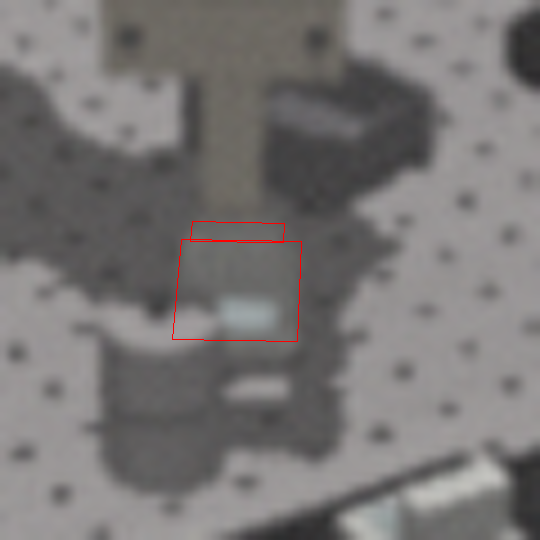

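>>> step_arm:
  increments:
    - [40,0.02,-0.03,1.18,0,0,0]
    - [40,0.02,-0.03,1.18,0,0,0]
    - [40,0.02,-0.03,1.18,0,0,0]
    - [5,0.02,-0.03,1.18,0,0,0]
    - [5,0.02,-0.03,1.18,0,0,0]
    - [5,0.02,-0.03,1.18,0,0,0]
    - [5,0.02,-0.03,1.18,0,0,0]
    - [5,0.02,-0.03,1.18,0,0,0]
    - [5,0.02,-0.03,1.18,0,0,0]
    - [5,0.02,-0.03,1.18,0,0,0]

```text
t: 13.6
tcp_pos: [0.4451, 0.0878, 0.0268]
tool_rot: [-3.006, 0.91, -0.002]
ft_force: [-0.1, -0.1, 7.2]
finger_gap: 0.0119
```

>>> step_arm:
  increments:
    - [5,0,0,-3.4,0,0,0]
    - [5,0,0,-3.4,0,0,0]
    - [5,0,0,-3.4,0,0,0]
    - [5,0,0,-3.4,0,0,0]
    - [5,0,0,-3.4,0,0,0]

```text
t: 14.02
tcp_pos: [0.4452, 0.0875, 0.1287]
tool_rot: [-3.006, 0.911, -0.003]
ft_force: [-0.5, -0.0, -0.6]
finger_gap: 0.0118
```

```bash
python3 plan.py .6414 -.0159 .125 -.0237
```

```text
t 14.02 p [0.4452 0.0875 0.1287] yaw -0.588->-0.024 j7 -1.07 gap 11.8 f [-0.5 -0.  -0.6]
shift [ 7.354 -0.762  0.135] turn [-0.001 -0.002 -0.565] rows~5.3
```

>>> step_arm:
  increments:
    - [5,7.3,-0.76,0.1,0,0,-0.565]
    - [5,7.3,-0.76,0.1,0,0,-0.565]
    - [5,7.3,-0.76,0.1,0,0,-0.565]
    - [5,7.3,-0.76,0.1,0,0,-0.565]
    - [5,7.3,-0.76,0.1,0,0,-0.565]
    - [5,7.3,-0.76,0.1,0,0,-0.565]
    - [5,7.3,-0.76,0.1,0,0,-0.565]
    - [5,7.3,-0.76,0.1,0,0,-0.565]
    - [5,7.3,-0.76,0.1,0,0,-0.565]

```text
t: 14.77
tcp_pos: [0.6375, -0.0132, 0.1232]
tool_rot: [-3.141, 0.032, 0.007]
ft_force: [0.1, -0.1, -0.9]
finger_gap: 0.0115
```

```bash
python3 plan.py .6414 -.0159 .085 -.0237
```

```text
t 14.77 p [ 0.6375 -0.0132  0.1232] yaw -0.021->-0.024 j7 -0.35 gap 11.5 f [ 0.1 -0.1 -0.9]
shift [0.139 0.089 1.273] turn [-0.001  0.005  0.003] rows~0.9
```

>>> step_arm:
  increments:
    - [5,0.14,0.09,1.2,0,0,0.003]
    - [5,0.14,0.09,1.2,0,0,0.003]
    - [5,0.14,0.09,1.2,0,0,0.003]
    - [5,0.14,0.09,1.2,0,0,0.003]

```text
t: 15.1
tcp_pos: [0.6432, -0.0164, 0.0896]
tool_rot: [-3.141, 0.038, 0.001]
ft_force: [0.4, -0.8, 0.9]
finger_gap: 0.0115
```

```bash
python3 plan.py .6414 -.0159 .067 -.0237; python3 - <<'E'
from ov import *
s=state();p=s['tcp_pos']
view("scene",220,160,110,80,7,"b4",pockets()+[(p[0],p[1],p[2]-.027+dz,-.024,.03,.02,(0,0,255)) for dz in(0,.008)])
E
```

```text
t 15.10 p [ 0.6432 -0.0164  0.0896] yaw -0.024->-0.024 j7 -0.37 gap 11.5 f [ 0.4 -0.8  0.9]
shift [-0.06  -0.015  0.753] turn [-0.     0.    -0.001] rows~0.5
```

View pics/b4.png

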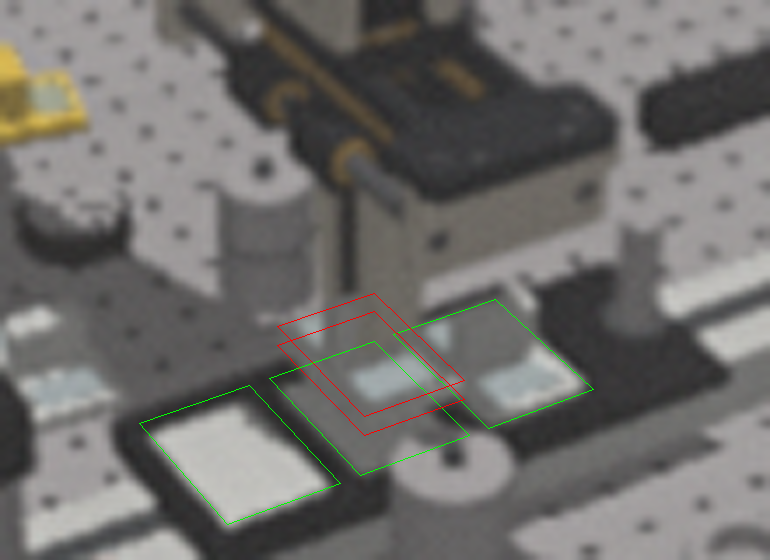

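```bash
python3 - <<'E'
from ov import *
s=state();p=s['tcp_pos']
view("scene",253,195,50,38,16,"b5",[(p[0],p[1],p[2]-.027+dz,-.024,.03,.02,(0,0,255)) for dz in(0,.008)],6)
E
```

```text
(no output)
```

View pics/b5.png

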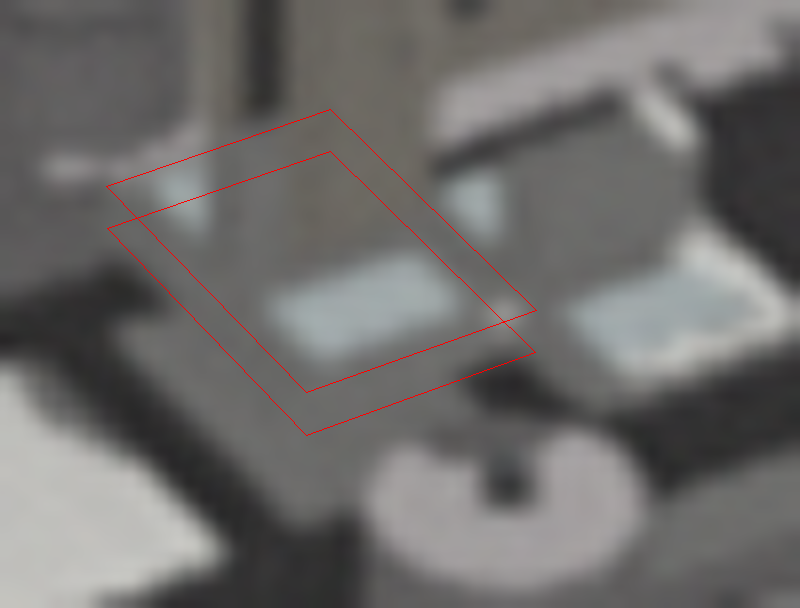

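>>> step_arm:
  increments:
    - [5,-0.06,-0.065,0.3,0,0,0]
    - [5,-0.06,-0.065,0.45,0,0,0]
    - [5,-0.06,-0.065,0.45,0,0,0]
    - [5,-0.06,-0.065,0.45,0,0,0]

```text
t: 15.88
tcp_pos: [0.6415, -0.0156, 0.0745]
tool_rot: [3.141, -0.04, -0.003]
ft_force: [0.2, -0.1, -0.7]
finger_gap: 0.0119
```

```bash
python3 plan.py .6414 -.0144 .067 -.0237; python3 - <<'E'
from ov import *
s=state();p=s['tcp_pos']
view("scene",253,195,50,38,16,"b6",[(p[0],p[1],p[2]-.027+dz,-.024,.03,.02,(0,0,255)) for dz in(0,.008)]+pockets(),6)
E
```

```text
t 15.88 p [ 0.6415 -0.0156  0.0745] yaw -0.026->-0.024 j7 -0.38 gap 11.9 f [ 0.2 -0.1 -0.7]
shift [-0.003 -0.039  0.25 ] turn [ 0.     0.002 -0.002] rows~0.2
```

View pics/b6.png

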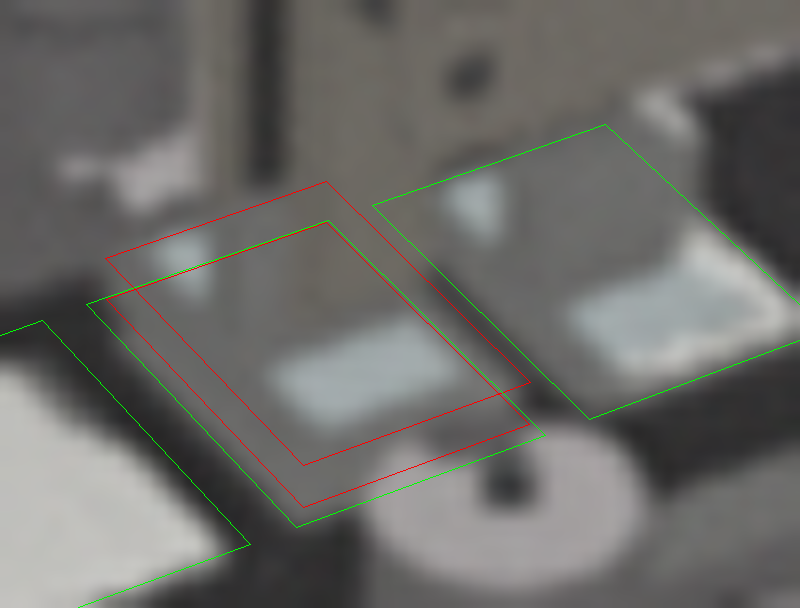

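>>> step_arm:
  increments:
    - [5,0,-0.03,0.1,0,0,0]
    - [5,0,-0.03,0.18,0,0,0]
    - [5,0,-0.03,0.25,0,0,0]
    - [5,0,-0.03,0.25,0,0,0]

```text
t: 16.52
tcp_pos: [0.6416, -0.0147, 0.0672]
tool_rot: [3.141, -0.041, -0.002]
ft_force: [0.2, 0.3, -2.3]
finger_gap: 0.0122
```

```bash
python3 plan.py .6414 -.0144 .067 -.0237; python3 - <<'E'
from ov import *
s=state();p=s['tcp_pos']
view("scene",253,195,50,38,16,"b7",[],6)
E
```

```text
t 16.52 p [ 0.6416 -0.0147  0.0672] yaw -0.026->-0.024 j7 -0.38 gap 12.2 f [ 0.2  0.3 -2.3]
shift [-0.008 -0.011  0.006] turn [ 0.     0.001 -0.002] rows~0.0
```

View pics/b7.png

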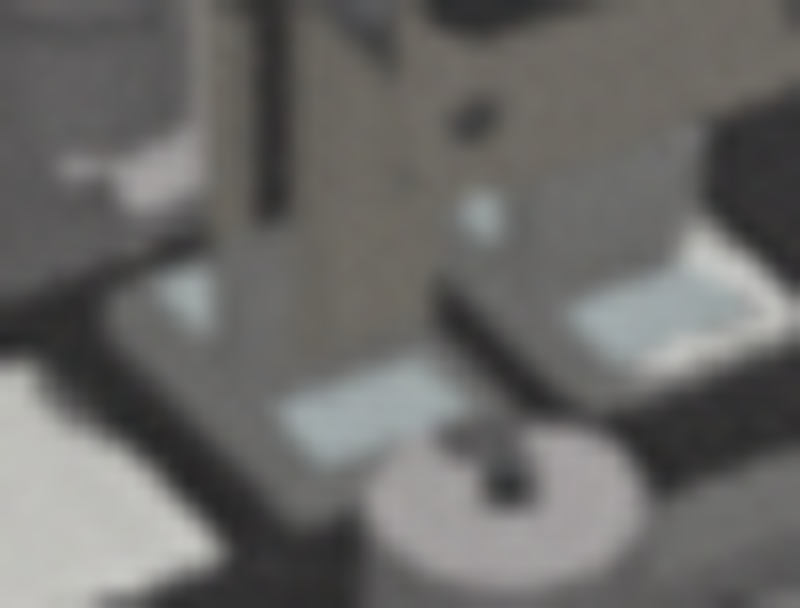

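Force is near zero at the seating height, so I release and move up.

>>> step_arm:
  increments:
    - [40,0,0,0,0,0,0]
    - [40,0,0,0,0,0,0]
    - [40,0,0,0,0,0,0]
    - [40,0,0,0,0,0,0]
    - [40,0,0,-2,0,0,0]
    - [40,0,0,-2.5,0,0,0]
    - [40,0,0,-2.5,0,0,0]

```text
t: 17.4
tcp_pos: [0.6468, -0.0135, 0.1503]
tool_rot: [-3.139, 0.041, -0.022]
ft_force: [1.0, -0.4, 0.8]
finger_gap: 0.04
```

```bash
python3 plan.py .514 -.0804 .13 -.07; python3 - <<'E'
from ov import *
view("scene",220,160,110,80,7,"b8",pockets(z=.048))
E
```

```text
t 17.40 p [ 0.6468 -0.0135  0.1503] yaw -0.026->-0.070 j7 -0.34 gap 40.0 f [ 1.  -0.4  0.8]
shift [-4.375  2.347  0.61 ] turn [-0.002 -0.014  0.044] rows~3.6
```

View pics/b8.png

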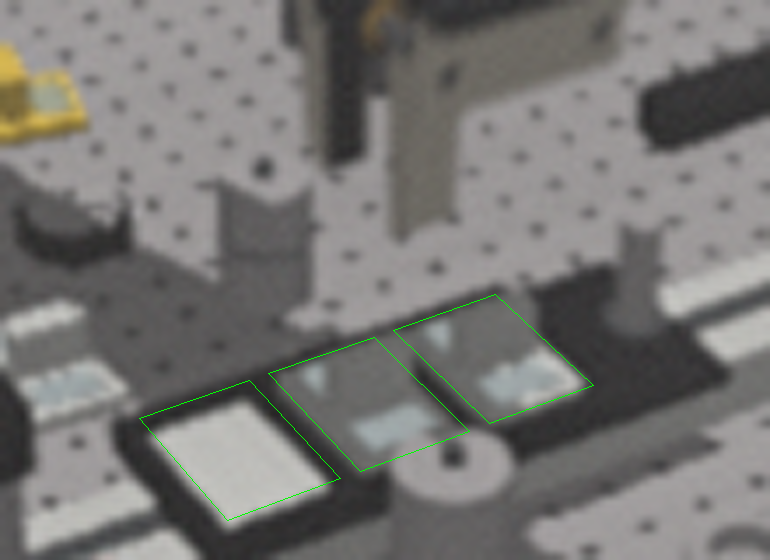

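Both plates lie in their pockets. Plate C is next.

>>> step_arm:
  increments:
    - [40,-4.37,2.35,0.6,0,0,0.044]
    - [40,-4.37,2.35,0.6,0,0,0.044]
    - [40,-4.37,2.35,0.6,0,0,0.044]
    - [40,-4.37,2.35,0.6,0,0,0.044]
    - [40,-4.37,2.35,0.6,0,0,0.044]
    - [40,-4.37,2.35,0.6,0,0,0.044]
    - [40,-4.37,2.35,0.6,0,0,0.044]

```text
t: 18.13
tcp_pos: [0.5098, -0.0813, 0.1245]
tool_rot: [-3.139, 0.11, -0.0]
ft_force: [0.4, 0.6, 0.5]
finger_gap: 0.04
```

```bash
python3 plan.py .514 -.0804 .06 -.07; python3 - <<'E'
from ov import *
view("scene",180,140,110,80,7,"d1",[(.514,-.0804,.008,-.07,.03,.02,(0,0,255)),(.514,-.0804,.03,-.07,.006,.015,(0,0,255))])
E
```

```text
t 18.13 p [ 0.5098 -0.0813  0.1245] yaw -0.070->-0.070 j7 -0.32 gap 40.0 f [0.4 0.6 0.5]
shift [ 0.136 -0.036  2.149] turn [-0.001 -0.     0.   ] rows~1.5
```

View pics/d1.png

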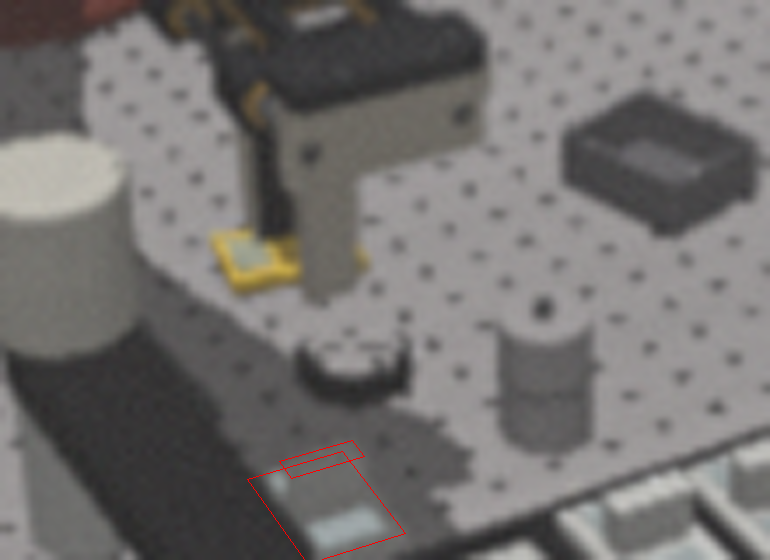

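>>> step_arm:
  increments:
    - [40,0.13,-0.03,1.6,0,0,0]
    - [40,0.13,-0.03,2.2,0,0,0]
    - [40,0.13,-0.03,2.2,0,0,0]
    - [40,0.13,-0.03,2.2,0,0,0]

```text
t: 18.62
tcp_pos: [0.5131, -0.0802, 0.0581]
tool_rot: [-3.139, 0.108, 0.004]
ft_force: [-0.5, -0.6, -0.2]
finger_gap: 0.0399
```

```bash
python3 plan.py .514 -.0804 .025 -.07; python3 - <<'E'
from ov import *
view("scene",200,170,60,60,9,"d2",[(.514,-.0804,.008,-.07,.03,.02,(0,0,255)),(.514,-.0804,.03,-.07,.006,.015,(0,0,255))])
E
```

```text
t 18.62 p [ 0.5131 -0.0802  0.0581] yaw -0.069->-0.070 j7 -0.39 gap 39.9 f [-0.5 -0.6 -0.2]
shift [0.034 0.004 1.104] turn [-0.001  0.002  0.001] rows~0.8
```

View pics/d2.png

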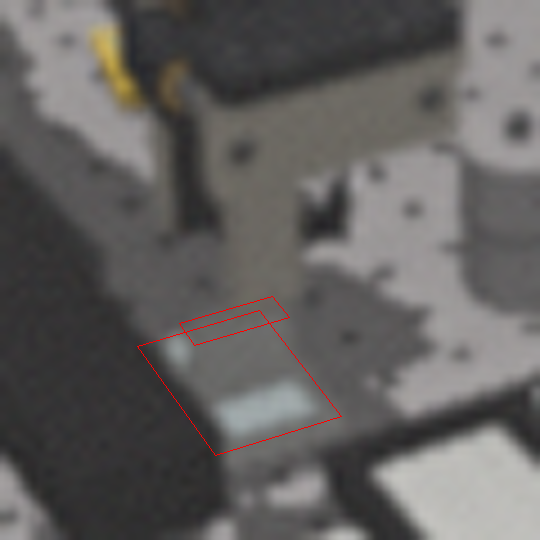

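>>> step_arm:
  increments:
    - [40,0.03,0,1.08,0,0,0]
    - [40,0.03,0,1.08,0,0,0]
    - [40,0.03,0,1.08,0,0,0]
    - [5,0.03,0,1.08,0,0,0]
    - [5,0.03,0,1.08,0,0,0]
    - [5,0.03,0,1.08,0,0,0]
    - [5,0.03,0,1.08,0,0,0]
    - [5,0.03,0,1.08,0,0,0]
    - [5,0.03,0,1.08,0,0,0]
    - [5,0.03,0,1.08,0,0,0]

```text
t: 19.6
tcp_pos: [0.5144, -0.0813, 0.0272]
tool_rot: [3.139, -0.11, 0.001]
ft_force: [-0.6, -1.9, 5.4]
finger_gap: 0.0119
```

>>> step_arm:
  increments:
    - [5,0,0,-3.4,0,0,0]
    - [5,0,0,-3.4,0,0,0]
    - [5,0,0,-3.4,0,0,0]
    - [5,0,0,-3.4,0,0,0]
    - [5,0,0,-3.4,0,0,0]

```text
t: 20.02
tcp_pos: [0.5142, -0.0814, 0.129]
tool_rot: [3.139, -0.11, 0.002]
ft_force: [0.1, 0.2, -1.9]
finger_gap: 0.0118
```

```bash
python3 plan.py .640 -.067 .125 -.0237
```

```text
t 20.02 p [ 0.5142 -0.0814  0.129 ] yaw -0.070->-0.024 j7 -0.32 gap 11.8 f [ 0.1  0.2 -1.9]
shift [ 4.15  -0.775  0.137] turn [ 0.    -0.001 -0.047] rows~3.0
```

>>> step_arm:
  increments:
    - [5,4.1,-0.73,0.1,0,0,-0.047]
    - [5,4.1,-0.73,0.1,0,0,-0.047]
    - [5,4.1,-0.73,0.1,0,0,-0.047]
    - [5,4.1,-0.73,0.1,0,0,-0.047]
    - [5,4.1,-0.73,0.1,0,0,-0.047]
    - [5,4.1,-0.73,0.1,0,0,-0.047]

```text
t: 20.52
tcp_pos: [0.636, -0.0679, 0.1227]
tool_rot: [3.141, -0.035, -0.01]
ft_force: [-0.1, 0.2, -1.2]
finger_gap: 0.0116
```

```bash
python3 plan.py .6402 -.0682 .08 -.0237
```

```text
t 20.52 p [ 0.636  -0.0679  0.1227] yaw -0.022->-0.024 j7 -0.28 gap 11.6 f [-0.1  0.2 -1.2]
shift [0.148 0.005 1.422] turn [0.    0.006 0.001] rows~1.0
```

>>> step_arm:
  increments:
    - [5,0.1,0.01,1.2,0,0,0]
    - [5,0.1,0.01,1.4,0,0,0]
    - [5,0.1,0.01,1.4,0,0,0]
    - [5,0.1,0.01,1.4,0,0,0]

```text
t: 20.85
tcp_pos: [0.6398, -0.0687, 0.0833]
tool_rot: [3.141, -0.036, -0.004]
ft_force: [1.3, -0.1, -1.2]
finger_gap: 0.0114
```

```bash
python3 plan.py .6402 -.0682 .067 -.0237; python3 - <<'E'
from ov import *
s=state();p=s['tcp_pos']
view("scene",236,200,50,38,16,"d4",pockets(z=.048)+[(p[0],p[1],p[2]-.027+dz,-.024,.03,.02,(0,0,255)) for dz in(0,.008)],6)
E
```

```text
t 20.85 p [ 0.6398 -0.0687  0.0833] yaw -0.023->-0.024 j7 -0.30 gap 11.4 f [ 1.3 -0.1 -1.2]
shift [ 0.013 -0.017  0.542] turn [0.    0.003 0.001] rows~0.4
```

View pics/d4.png

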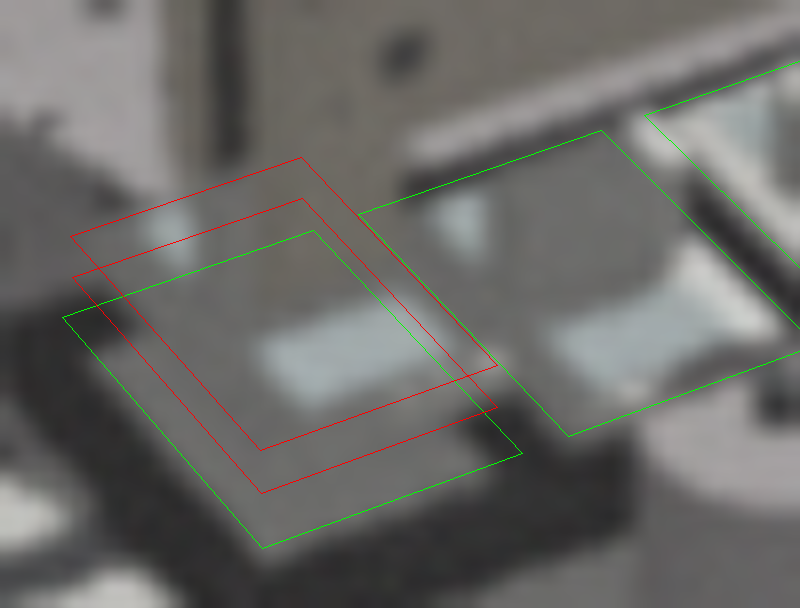

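>>> step_arm:
  increments:
    - [5,0.01,0,0.25,0,0,0]
    - [5,0.01,0,0.4,0,0,0]
    - [5,0.01,0,0.48,0,0,0]
    - [5,0.01,0,0.52,0,0,0]
    - [5,0.01,0,0.52,0,0,0]

```text
t: 21.57
tcp_pos: [0.6422, -0.0697, 0.0703]
tool_rot: [3.139, -0.038, 0.002]
ft_force: [-3.1, -2.5, 10.9]
finger_gap: 0.0116
```

```bash
python3 plan.py .6402 -.0682 .067 -.0237; python3 - <<'E'
from ov import *
s=state();p=s['tcp_pos']
view("scene",236,200,50,38,16,"d5",[(p[0],p[1],.048,-.024,.03,.02,(0,0,255))],6)
E
```

```text
t 21.57 p [ 0.6422 -0.0697  0.0703] yaw -0.024->-0.024 j7 -0.31 gap 11.6 f [-3.1 -2.5 10.9]
shift [-0.069 -0.048  0.109] turn [ 0.002 -0.002 -0.   ] rows~0.1
```

View pics/d5.png

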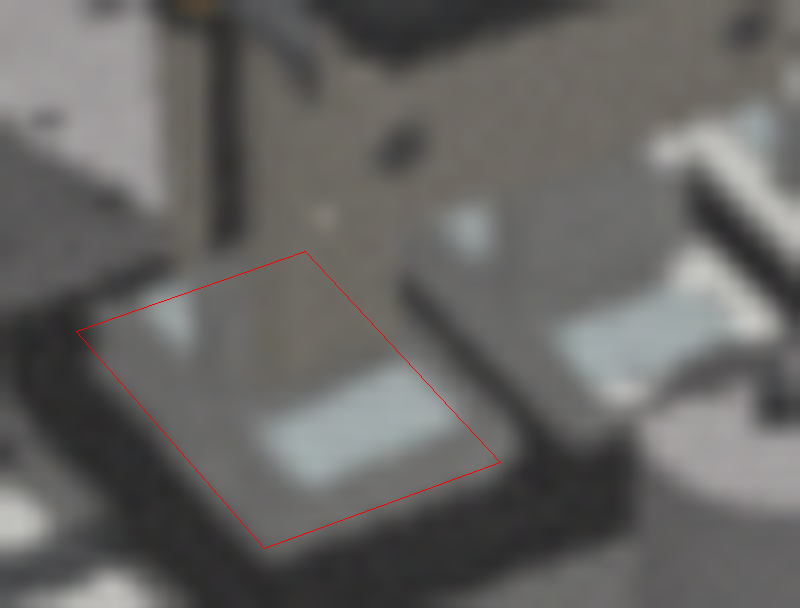

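>>> step_arm:
  increments:
    - [5,0,0,-0.15,0,0,0]
    - [5,-0.05,0.07,-0.15,0,0,0]
    - [5,-0.05,0.07,-0.15,0,0,0]
    - [5,-0.05,0.07,0,0,0,0]
    - [5,-0.05,0.07,0.03,0,0,0]
    - [5,-0.05,0.07,0.03,0,0,0]

```text
t: 22.37
tcp_pos: [0.6404, -0.0704, 0.0676]
tool_rot: [3.141, -0.036, 0.001]
ft_force: [-0.6, 0.0, 5.5]
finger_gap: 0.0116
```

```bash
python3 plan.py .6402 -.0702 .067 -.0237
```

```text
t 22.37 p [ 0.6404 -0.0704  0.0676] yaw -0.023->-0.024 j7 -0.30 gap 11.6 f [-0.6  0.   5.5]
shift [-0.008 -0.008  0.021] turn [ 0.001 -0.001  0.001] rows~0.0
```

>>> step_arm:
  increments:
    - [40,0,0,0,0,0,0]
    - [40,0,0,0,0,0,0]
    - [40,0,0,0,0,0,0]
    - [40,0,0,0,0,0,0]
    - [40,0,0,-2,0,0,0]
    - [40,0,0,-2.5,0,0,0]
    - [40,-4,-2,-2.5,0,0,0]
    - [40,-4,-2,-2.5,0,0,0]
    - [40,-4,-2,-2.5,0,0,0]

```text
t: 23.12
tcp_pos: [0.5286, -0.0114, 0.1424]
tool_rot: [-3.141, 0.038, -0.002]
ft_force: [0.4, 0.1, -0.4]
finger_gap: 0.0396
```

```bash
python3 - <<'E'
from ov import *
im=shot("scene",None,5);crop(im,225,175,110,80,7,"e1",10)
im=shot("top",None,5); crop(im,195,150,90,55,8.5,"e2",10)
cv2.imwrite("pics/e3.png",cv2.resize(im,(800,600))[:,:,::-1])
E
```

```text
(no output)
```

View pics/e1.png

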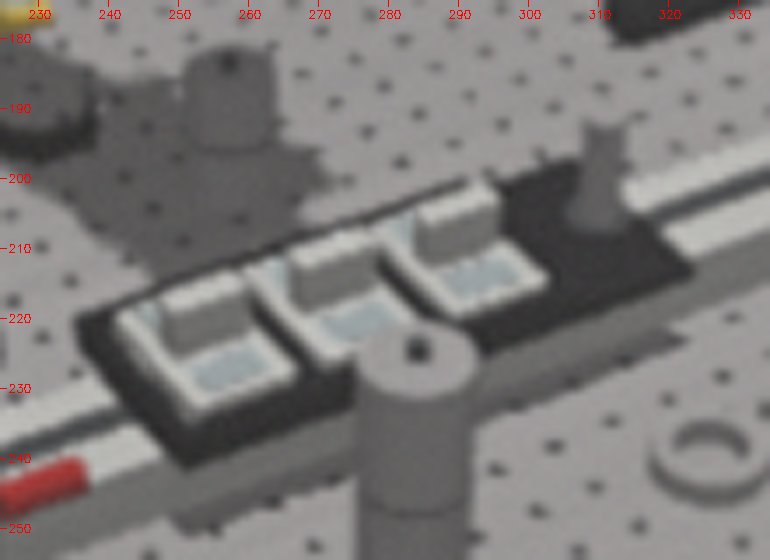

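View pics/e2.png

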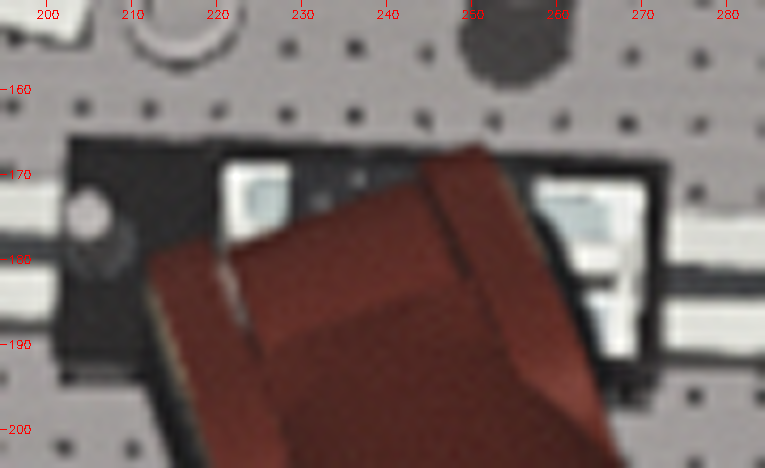

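View pics/e3.png

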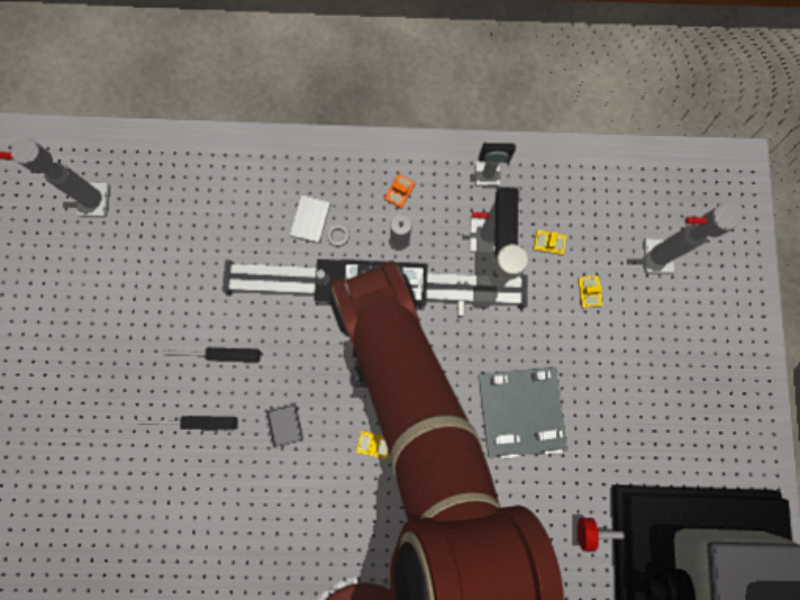

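```bash
python3 plan.py .4999 .2725 .13 -.0085
```

```text
t 23.62 p [ 0.5308 -0.0126  0.1419] yaw -0.025->-0.008 j7 -0.40 gap 40.2 f [ 0.4  0.8 -0.3]
shift [-1.265 -9.474  0.398] turn [-0.    -0.001 -0.016] rows~6.9
```

>>> step_arm:
  increments:
    - [55,-1.2,-9.4,0.4,0,0,-0.016]
    - [55,-1.2,-9.4,0.4,0,0,-0.016]
    - [55,-1.2,-9.4,0.4,0,0,-0.016]
    - [55,-1.2,-9.4,0.4,0,0,-0.016]
    - [55,-1.2,-9.4,0.4,0,0,-0.016]
    - [55,-1.2,-9.4,0.4,0,0,-0.016]
    - [55,-1.2,-9.4,0.4,0,0,-0.016]
    - [55,-1.2,-9.4,0.4,0,0,-0.016]
    - [55,-1.2,-9.4,0.4,0,0,-0.016]
    - [55,-1.2,-9.4,0.4,0,0,-0.016]

```text
t: 24.45
tcp_pos: [0.5007, 0.2698, 0.1295]
tool_rot: [3.14, -0.013, -0.0]
ft_force: [0.3, -0.4, -0.3]
finger_gap: 0.0553
```

```bash
python3 plan.py .4999 .2725 .05 -.0085; python3 - <<'E'
from ov import *
im=shot("scene",None,6);crop(im,228,190,90,65,8.5,"f1",10)
crop(im,270,80,130,100,6,"f3",10)
im=shot("top",None,6); crop(im,195,150,90,55,8.5,"f2",10)
E
```

```text
t 24.45 p [0.5007 0.2698 0.1295] yaw -0.008->-0.008 j7 -0.88 gap 55.3 f [ 0.3 -0.4 -0.3]
shift [-0.026 -0.094  2.651] turn [0.001 0.    0.001] rows~1.9
```

View pics/f1.png

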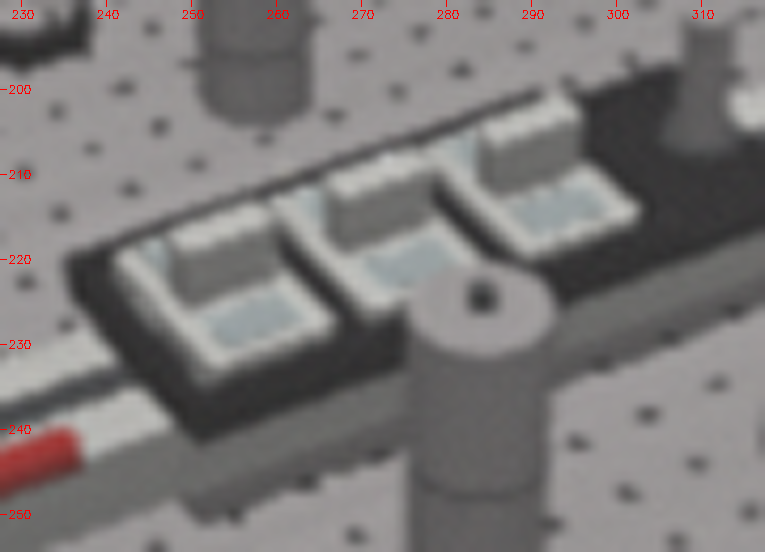

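View pics/f2.png

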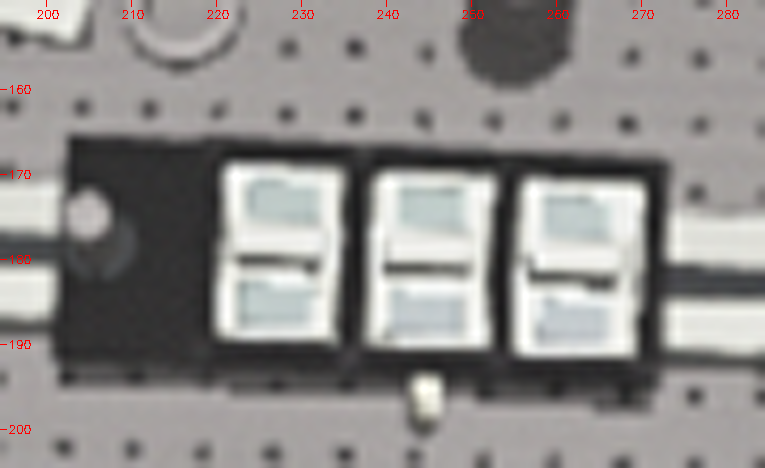

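View pics/f3.png

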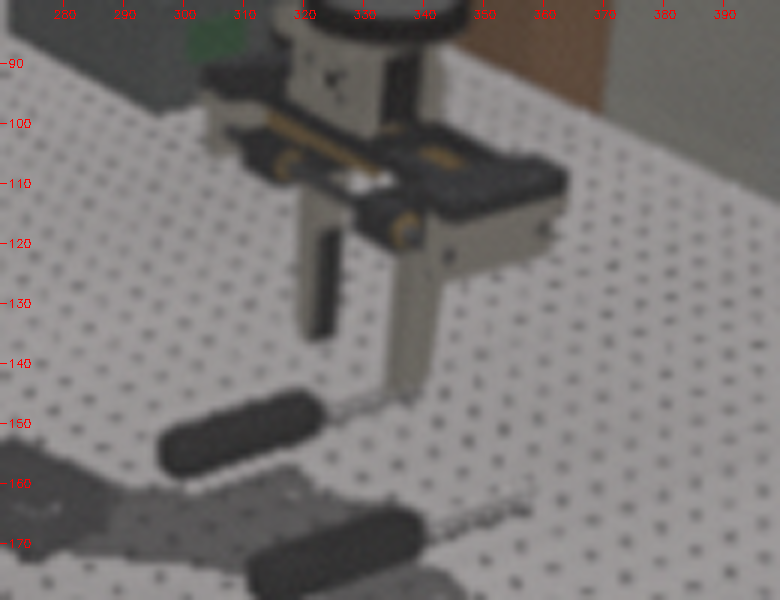

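```bash
python3 - <<'E'
from ov import *
im=shot("scene",None,10)
crop(im,235,205,48,36,16,"f4",5)
E
```

```text
(no output)
```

View pics/f4.png

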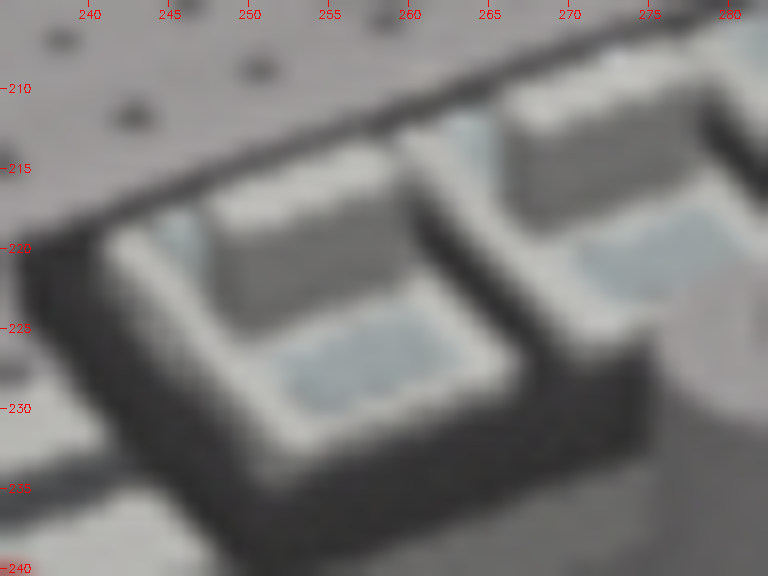

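```bash
python3 - <<'E'
from ov import *
im=shot("top",None,10)
crop(im,216,163,60,33,13,"f5",5)
E
```

```text
(no output)
```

View pics/f5.png

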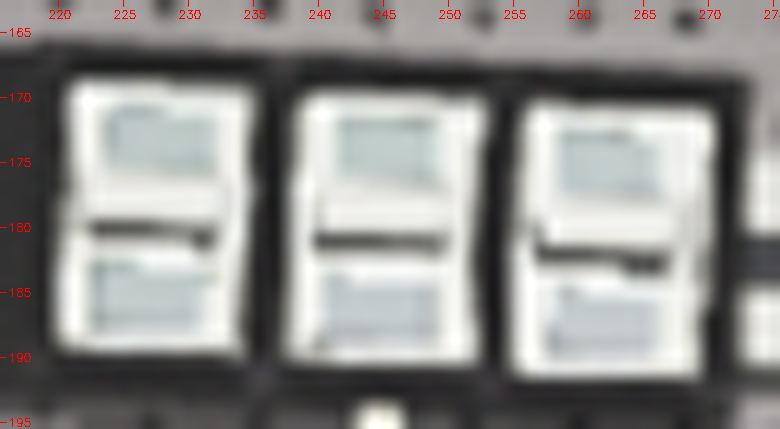

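```bash
python3 - <<'E'
from m1 import *
px=np.array([(241.5,219),(253,232.3),(266.8,227.3),(248,217),(258.5,214)])
# corners: left(-x,-y), bottom(+x,-y), right(+x,+y); rib top: facing +x edge (-y),( +y)
L=np.array([(-30,-20,8),(30,-20,8),(30,20,8),(6,-15,30),(6,15,30)])/1e3
def X(p): 
    return (Rn.from_euler('xyz',[p[3],p[4],-.0237]).apply(L))+[p[0],p[1],p[2]]
for tilt in (0,1):
    f=lambda p:(proj("scene",X([p[0],p[1],p[2],p[3]*tilt,p[4]*tilt]))-px).ravel()
    r=least_squares(f,[.64,-.068,.04,0,0],x_scale=[.01,.01,.01,.1,.1]);print(r.x.round(4),r.fun.round(1))
E
```

```text
[ 0.6305 -0.063   0.0352  0.      0.    ] [-1.1 -0.6 -0.9 -0.6 -0.2 -0.9  0.9  1.4  1.3  0.6]
[ 0.6385 -0.0668  0.0413  0.019  -0.0456] [-1.   0.1 -0.8 -0.6  0.1 -1.2  0.6  1.4  1.1  0.3]
```

>>> step_arm:
  increments:
    - [55,-0.03,-0.09,1.2,0,0,0]
    - [55,-0.03,-0.09,2.4,0,0,0]
    - [55,-0.03,-0.09,2.6,0,0,0]
    - [55,-0.03,-0.09,2.6,0,0,0]
    - [55,-0.03,-0.09,2.6,0,0,0]

```text
t: 26.47
tcp_pos: [0.4996, 0.274, 0.0527]
tool_rot: [-3.141, 0.011, -0.001]
ft_force: [-0.1, 0.0, 0.4]
finger_gap: 0.055
```

```bash
python3 plan.py .4999 .2725 .015 -.0085; python3 - <<'E'
from ov import *
view("scene",290,120,90,70,8,"g1",[(.4999,.2625,.024,1.5623,.05,.012,(0,0,255))])
E
```

```text
t 26.47 p [0.4996 0.274  0.0527] yaw -0.007->-0.008 j7 -0.95 gap 55.0 f [-0.1  0.   0.4]
shift [0.011 0.05  1.257] turn [-0.001 -0.     0.002] rows~0.9
```

View pics/g1.png

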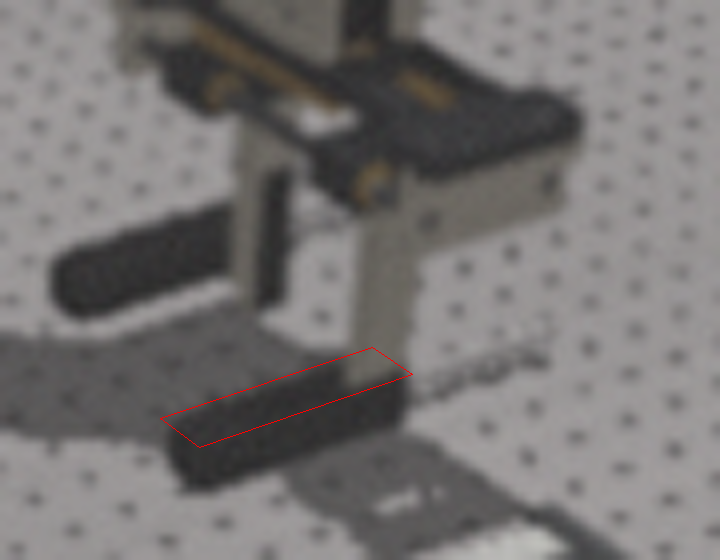

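>>> step_arm:
  increments:
    - [55,0.01,0.03,0.9,0,0,0]
    - [55,0.01,0.03,1.22,0,0,0]
    - [55,0.01,0.03,1.22,0,0,0]
    - [10,0.01,0.03,1.22,0,0,0]
    - [10,0.01,0.03,1.22,0,0,0]
    - [10,0.01,0.03,1.22,0,0,0]
    - [10,0.01,0.03,1.22,0,0,0]
    - [10,0.01,0.03,1.22,0,0,0]
    - [10,0.01,0.03,1.22,0,0,0]
  force: 35

```text
t: 27.37
tcp_pos: [0.5001, 0.2729, 0.0161]
tool_rot: [-3.141, 0.011, -0.002]
ft_force: [-0.1, -0.9, 3.0]
finger_gap: 0.0238
```

```bash
python3 plan.py .4999 .2725 .015 -.0085
```

```text
t 27.37 p [0.5001 0.2729 0.0161] yaw -0.007->-0.008 j7 -0.98 gap 23.8 f [-0.1 -0.9  3. ]
shift [-0.007  0.012  0.036] turn [-0.001 -0.001  0.001] rows~0.0
```

>>> step_arm:
  increments:
    - [10,0,0,-2,0,0,0]
    - [10,0,0,-4,0,0,0]
    - [10,0,0,-4,0,0,0]
    - [10,0,0,-4,0,0,0]
    - [10,0,0,-4,0,0,0]

```text
t: 27.78
tcp_pos: [0.5005, 0.2734, 0.1376]
tool_rot: [-3.139, 0.011, -0.007]
ft_force: [-1.1, 0.2, -0.4]
finger_gap: 0.0237
```

```bash
python3 - <<'E'
from ov import *
im=shot("top",None,10)
crop(im,302,228,66,68,11,"h1",5)
im=shot("scene",None,10)
crop(im,95,175,95,70,8,"h2",5)
E
```

```text
(no output)
```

View pics/h1.png

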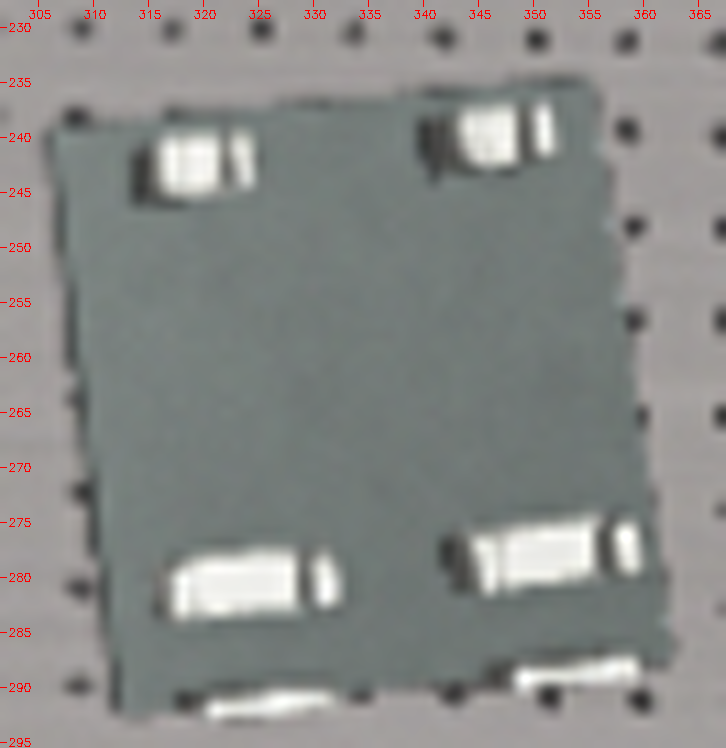

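View pics/h2.png

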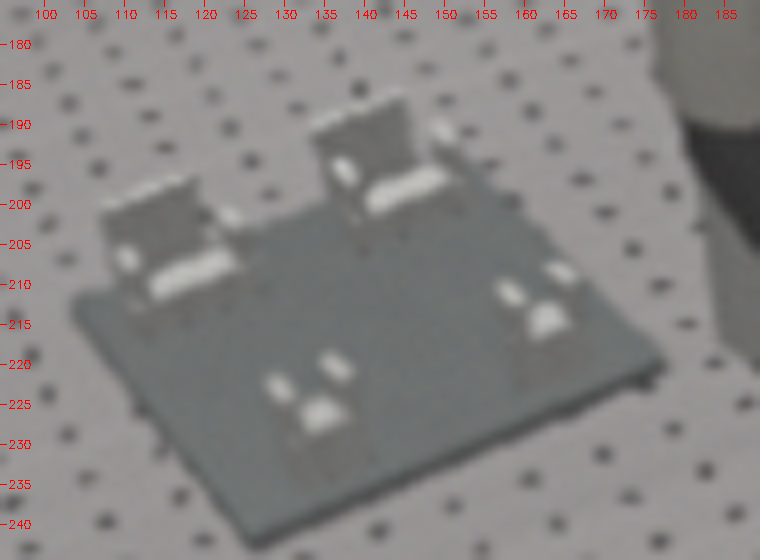

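```bash
python3 - <<'E'
from m1 import *
n0,n1,w0,w1=[(71,-40,46),(71,40,46),(-38,-40,38),(-38,40,38)]
S=dict(scene=[(132.8,221.4),(161.5,209.7),(116.4,204.1),(143.7,193.4)],top=[(347.7,239.5),(320.5,242.2),(352,277.7),(324.6,280.5)])
B=dict(scene=[(177.5,220),(126,242),(103.5,213.5)],top=[(306,239.5),(355.5,235),(362.7,288),(312,292.3)])
BL=dict(scene=[(78,75,8),(78,-75,8),(-78,-75,8)],top=[(78,75,8),(78,-75,8),(-78,-75,8),(-78,75,8)])
L=np.array([n0,n1,w0,w1])/1e3
def T(l,p):
    return Rn.from_euler('z',p[2]).apply(l)+[p[0],p[1],0]
def res(p,cams=("scene","top"),base=True):
    o=[]
    for c in cams:
        o.append(proj(c,T(L+[p[3],0,0],p))-S[c])
        if base:o.append((proj(c,T(np.array(BL[c])/1e3,p))-B[c]))
    return np.concatenate(o).ravel()
for cams in(("scene",),("top",),("scene","top")):
  for base in(True,False):
    if not base and 0: continue
    f=lambda p:res([*p[:3],p[3] if base else -.003],cams,base)
    r=least_squares(f,[.408,-.285,.126,-.01],x_scale=[.01,.01,.1,.01]);print(cams,base,r.x.round(4));print(r.fun.reshape(-1,2).round(1).tolist())
E
```

```text
('scene',) True [ 0.4113 -0.2867  0.1216 -0.0115]
[[0.0, 0.1], [-0.2, -0.0], [0.2, -0.1], [-0.1, 0.1], [0.9, -0.3], [-0.3, 0.6], [-0.6, -0.7]]
('scene',) False [ 0.4028 -0.2877  0.123  -0.01  ]
[[0.1, 0.1], [-0.1, -0.1], [0.2, -0.1], [-0.1, 0.1]]
('top',) True [ 0.4073 -0.2855  0.115  -0.0067]
[[0.1, -0.0], [-0.2, -0.2], [0.2, 0.2], [-0.2, 0.0], [-0.1, -0.4], [0.2, -0.4], [0.2, 0.1], [-0.1, 0.6]]
('top',) False [ 0.4036 -0.2861  0.1188 -0.01  ]
[[0.1, -0.1], [-0.2, -0.2], [0.3, 0.2], [-0.1, 0.1]]
('scene', 'top') True [ 0.4084 -0.2861  0.1179 -0.0081]
[[0.3, 0.1], [0.2, -0.0], [0.6, -0.1], [0.4, 0.1], [0.7, -0.9], [-0.6, -0.1], [-0.6, -1.4], [0.3, 0.1], [0.0, -0.1], [0.5, 0.3], [0.1, 0.2], [-0.0, -0.7], [0.3, -0.8], [0.5, -0.3], [0.2, 0.3]]
('scene', 'top') False [ 0.4034 -0.287   0.1205 -0.01  ]
[[0.3, 0.1], [0.1, -0.0], [0.5, -0.1], [0.2, 0.1], [0.3, 0.0], [0.1, -0.1], [0.6, 0.3], [0.2, 0.2]]
```

```bash
python3 plan.py .4155 -.3255 .135 -1.4508; python3 -c "
from workcell import *; print(state()['joint_pos'].round(2))"
```

```text
t 28.78 p [0.4994 0.2726 0.1354] yaw -0.007->-1.451 j7 -0.89 gap 23.8 f [ 1.2  0.3 -1.4]
shift [-2.6600e+00  1.9956e+01  1.4000e-02] turn [-0.    -0.     1.444] rows~14.5
[-0.25  0.64 -0.45  1.77  0.36  0.82 -0.89]
```

>>> step_arm:
  increments:
    - [10,-1.33,10,0,0,0,0.9]
    - [10,-1.33,10,0,0,0,0.9]
    - [10,-1.33,10,0,0,0,0.9]
    - [10,-1.33,10,0,0,0,0.9]
    - [10,-1.33,10,0,0,0,0.9]
    - [10,-1.33,10,0,0,0,0.9]
    - [10,-1.33,10,0,0,0,0.9]
    - [10,-1.33,10,0,0,0,0.9]

```text
t: 29.45
tcp_pos: [0.4557, -0.0348, 0.1354]
tool_rot: [2.809, -1.395, 0.001]
ft_force: [-0.7, -0.4, -0.5]
finger_gap: 0.0239
```

```bash
python3 plan.py .4155 -.3255 .135 -1.4508; python3 -c "
from workcell import *; print(state()['joint_pos'].round(2))"
```

```text
t 29.45 p [ 0.4557 -0.0348  0.1354] yaw -0.922->-1.451 j7 -1.08 gap 23.9 f [-0.7 -0.4 -0.5]
shift [6.908 6.925 0.064] turn [ 0.004 -0.004  0.529] rows~7.0
[ 0.18  0.47 -0.22  2.07  0.18  0.62 -1.08]
```

>>> step_arm:
  increments:
    - [10,6.9,6.9,0,0,0,0.528]
    - [10,6.9,6.9,0,0,0,0.528]
    - [10,6.9,6.9,0,0,0,0.528]
    - [10,6.9,6.9,0,0,0,0.528]
    - [10,6.9,6.9,0,0,0,0.528]
    - [10,6.9,6.9,0,0,0,0.528]
    - [10,6.9,6.9,0,0,0,0.528]
    - [10,6.9,6.9,0,0,0,0.528]
    - [10,6.9,6.9,0,0,0,0.528]
    - [10,6.9,6.9,0,0,0,0.528]

```text
t: 30.28
tcp_pos: [0.4222, -0.3167, 0.1352]
tool_rot: [-2.367, 2.064, 0.001]
ft_force: [-0.3, 1.3, -0.3]
finger_gap: 0.0237
```

```bash
python3 plan.py .4155 -.3255 .09 -1.4508
```

```text
t 30.28 p [ 0.4222 -0.3167  0.1352] yaw -1.434->-1.451 j7 -0.91 gap 23.7 f [-0.3  1.3 -0.3]
shift [0.263 0.263 1.507] turn [-0.     0.001  0.016] rows~1.1
```

>>> step_arm:
  increments:
    - [10,0.25,0.25,1.4,0,0,0.014]
    - [10,0.25,0.25,1.4,0,0,0.014]
    - [10,0.25,0.25,1.4,0,0,0.014]
    - [10,0.25,0.25,1.4,0,0,0.014]
    - [10,0.25,0.25,1.4,0,0,0.014]

```text
t: 30.7
tcp_pos: [0.4171, -0.3253, 0.0949]
tool_rot: [-2.354, 2.079, -0.004]
ft_force: [-0.5, -0.8, -1.5]
finger_gap: 0.0237
```

```bash
python3 plan.py .4155 -.3255 .038 -1.4508; python3 - <<'E'
from ov import *
im=shot("top",None,5)
crop(im,302,218,80,75,9,"i1",5)
im=shot("scene",None,5)
crop(im,85,145,100,90,8,"i2",5)
E
```

```text
t 30.70 p [ 0.4171 -0.3253  0.0949] yaw -1.447->-1.451 j7 -0.91 gap 23.7 f [-0.5 -0.8 -1.5]
shift [-0.002  0.059  1.897] turn [-0.002 -0.001  0.004] rows~1.4
```

View pics/i1.png

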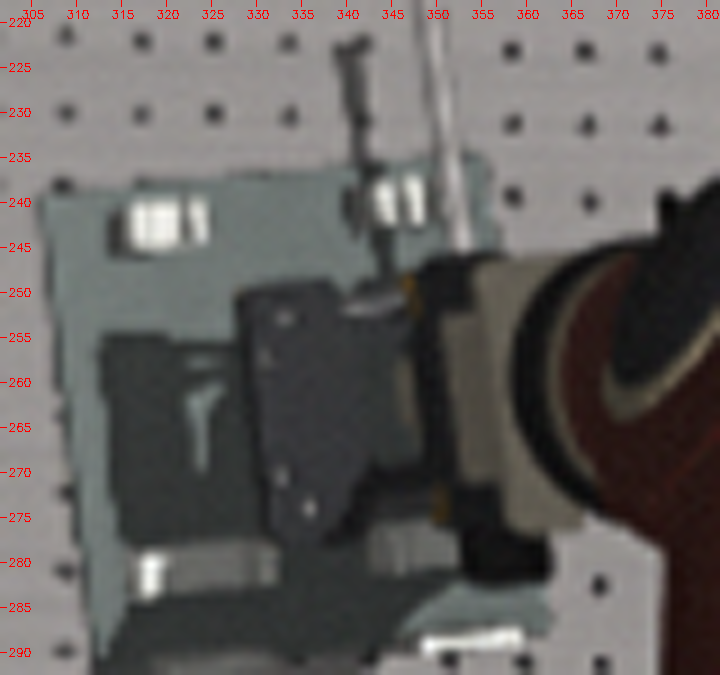

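View pics/i2.png

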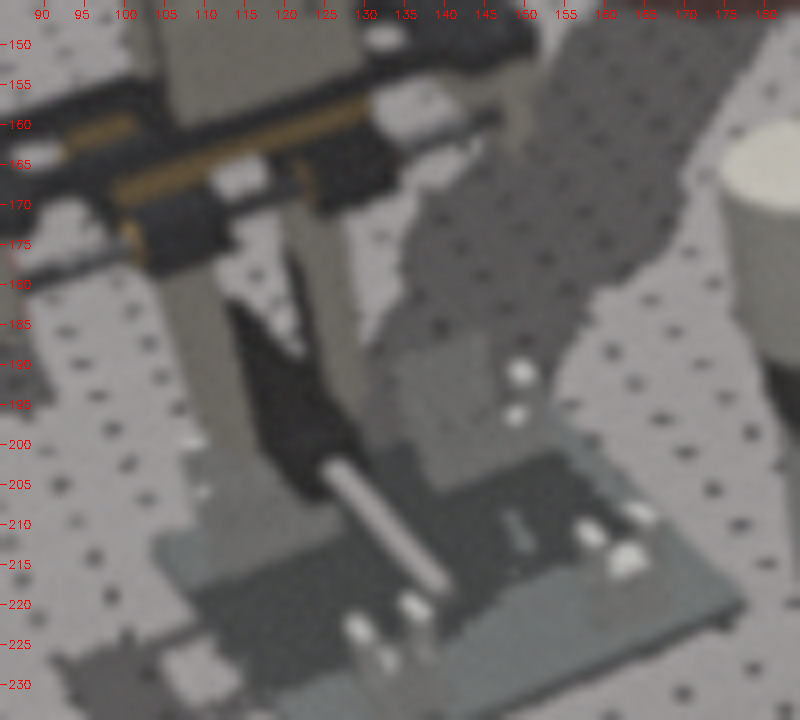

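```bash
cat > drv.py <<'E'
from ov import *
def axis(g,x0=.05,x1=.13,dz=-.0041,s=None):
    s=s or state();R=Rn.from_rotvec(s['tool_rot']).as_matrix();p=s['tcp_pos']
    d=-R[:,1]  # tool y points; choose sign by caller
    a=np.array([d[0],d[1],0]); a/=np.linalg.norm(a)
    if a[0]<0: a=-a
    o=p-g*a+[0,0,dz]
    return o,a,np.array([o+x0*a,o+x1*a])
E
python3 - <<'E'
from drv import *
o,a,P=axis(.0104)
print(o,np.arctan2(a[1],a[0]))
for n in("top","scene"): print(n,proj(n,P).round(1).tolist())
# narrow saddle slot tops & lane points
M=np.array([.4004,-.2870]);c,sn=np.cos(.12),np.sin(.12)
for l,yy in(("lane0",-.04),("lane1",.04)):
    q=[M+[c*x-sn*yy,sn*x+c*yy] for x in(0,-.038,.071)]
    print(l,np.round(q,4).tolist())
E
```

```text
[ 0.40521396 -0.32742315  0.08940302] 0.12173937058764506
top [[353.1, 246.2], [349.1, 217.5]]
scene [[126.5, 203.5], [140.2, 219.1]]
lane0 [[0.4052, -0.3267], [0.3675, -0.3313], [0.4757, -0.3182]]
lane1 [[0.3956, -0.2473], [0.3579, -0.2518], [0.4661, -0.2388]]
```

>>> step_arm:
  increments:
    - [10,-0.02,0,0.6,0,0,0]
    - [10,-0.02,0,1.2,0,0,0]
    - [10,-0.02,0,1.4,0,0,0]
    - [10,-0.02,0,1.4,0,0,0]
    - [10,-0.02,0,1.4,0,0,0]

```text
t: 31.62
tcp_pos: [0.4155, -0.3255, 0.0514]
tool_rot: [-2.353, 2.082, 0.001]
ft_force: [0.1, -0.6, -0.3]
finger_gap: 0.0242
```

```bash
python3 plan.py .4155 -.3255 .038 -1.4508; python3 - <<'E'
from drv import *
o,a,P=axis(.0104); print(o)
im=shot("top",None,5)
crop(im,320,218,60,60,10,"i3",5)
im=shot("scene",None,5)
crop(im,95,175,70,65,10,"i4",5)
E
```

```text
t 31.62 p [ 0.4155 -0.3255  0.0514] yaw -1.449->-1.451 j7 -0.92 gap 24.2 f [ 0.1 -0.6 -0.3]
shift [-0.001 -0.     0.446] turn [0.    0.    0.002] rows~0.3
[ 0.40518338 -0.32681159  0.04729413]
```

View pics/i4.png

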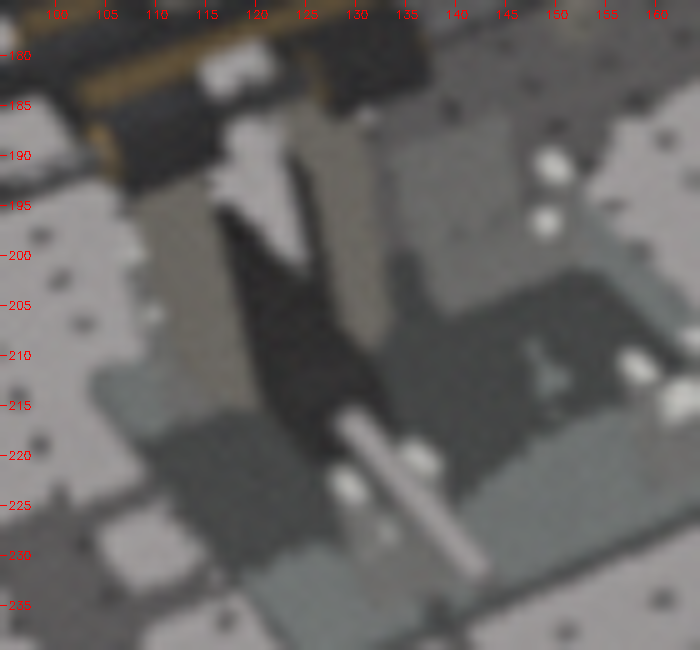

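View pics/i3.png

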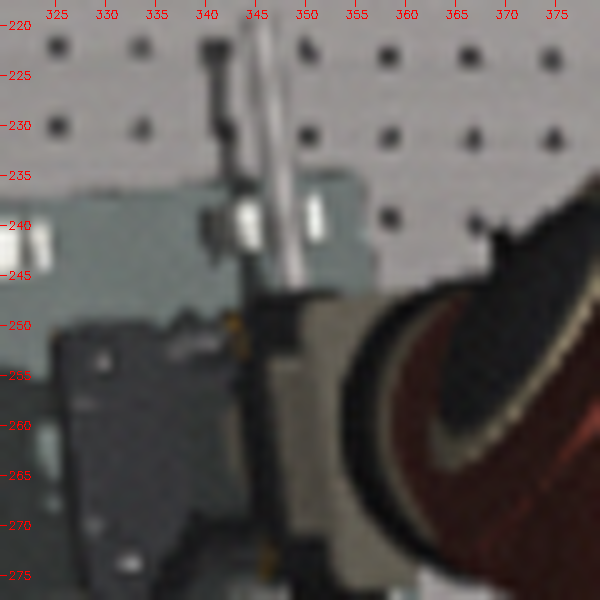

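>>> step_arm:
  increments:
    - [10,0,0,0.2,0,0,0]
    - [10,0,0,0.35,0,0,0]
    - [10,0,0,0.43,0,0,0]
    - [10,0,0,0.43,0,0,0]

```text
t: 32.45
tcp_pos: [0.4151, -0.3252, 0.0381]
tool_rot: [2.353, -2.082, -0.002]
ft_force: [-1.0, 0.2, 0.8]
finger_gap: 0.0239
```

```bash
python3 plan.py .4155 -.3255 .038 -1.4508
```

```text
t 32.45 p [ 0.4151 -0.3252  0.0381] yaw -1.449->-1.451 j7 -0.92 gap 23.9 f [-1.   0.2  0.8]
shift [ 0.01  -0.011  0.002] turn [0.001 0.001 0.002] rows~0.0
```

>>> step_arm:
  increments:
    - [42,0,0,0,0,0,0]
    - [42,0,0,0,0,0,0]
    - [42,0,0,0,0,0,0]
    - [42,0,0,0,0,0,0]
    - [42,0,0,-2,0,0,0]
    - [42,0,0,-3,0,0,0]
    - [42,0,0,-3,0,0,0]
    - [42,0,0,-3,0,0,0]

```text
t: 33.12
tcp_pos: [0.4174, -0.3269, 0.1314]
tool_rot: [-2.352, 2.082, -0.012]
ft_force: [0.1, 0.8, 0.3]
finger_gap: 0.042
```

```bash
python3 plan.py .3744 .3050 .13 .0027; python3 - <<'E'
from drv import *
im=shot("top",None,5)
crop(im,302,218,80,75,9,"i5",5)
crop(im,85,215,90,65,8,"i7",5)
im=shot("scene",None,5)
crop(im,85,165,100,85,8,"i6",5)
E
```

```text
t 33.12 p [ 0.4174 -0.3269  0.1314] yaw -1.449->0.003 j7 -0.90 gap 42.0 f [0.1 0.8 0.3]
shift [-21.081  -1.134  -0.051] turn [-1.000e-03 -8.000e-03 -1.452e+00] rows~15.2
```

View pics/i6.png

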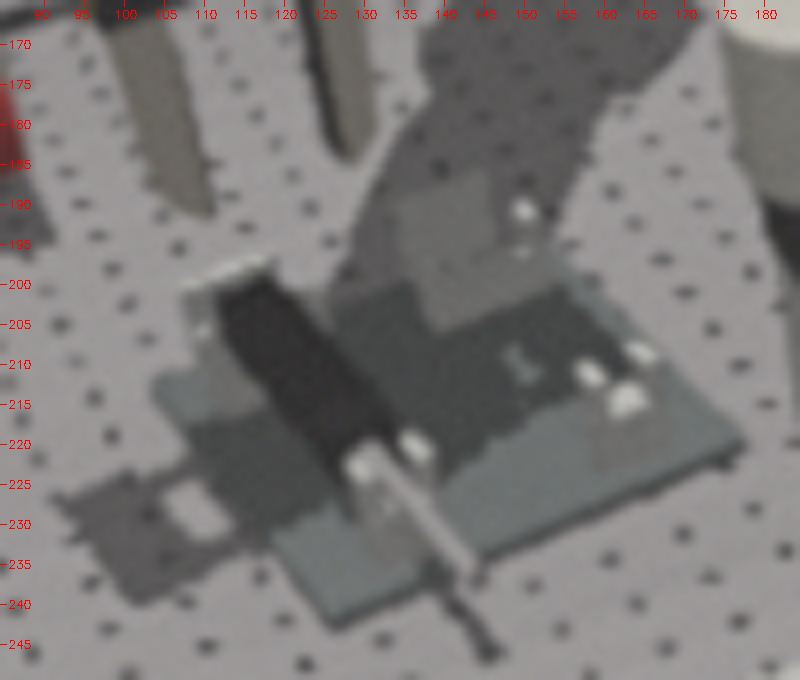

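View pics/i5.png

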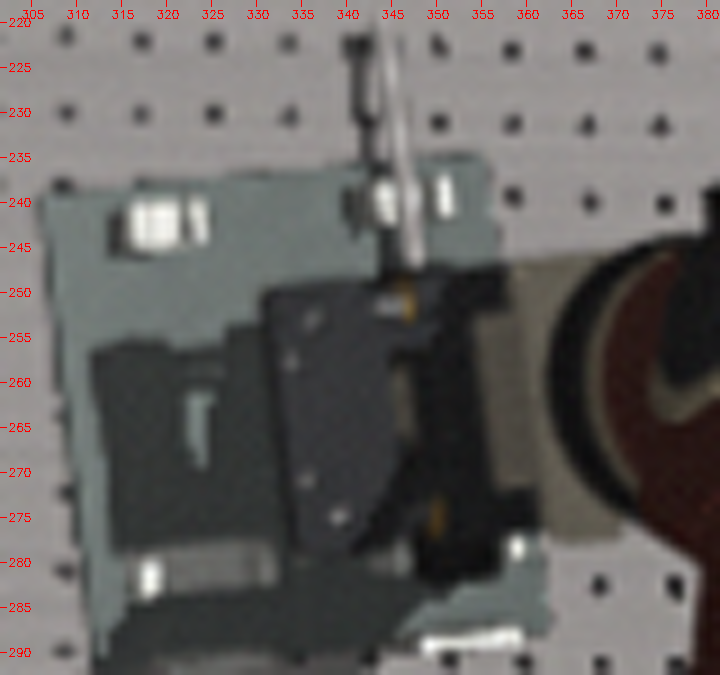

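View pics/i7.png

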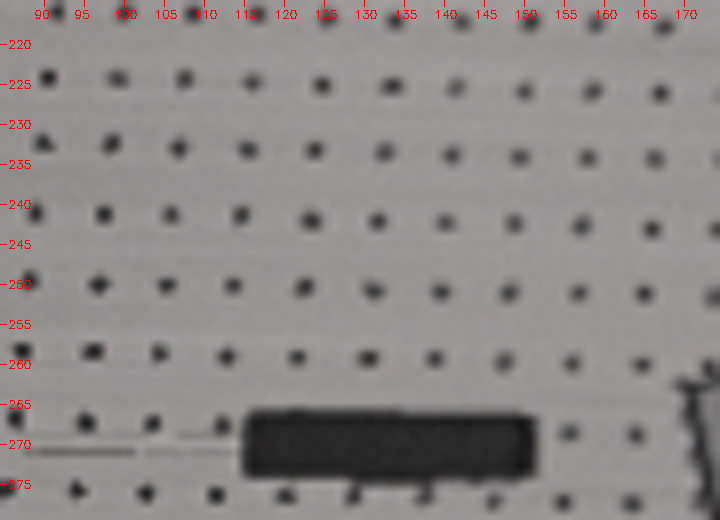

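```bash
python3 plan.py .475 -.02 .15 -.72
```

```text
t 33.62 p [ 0.4152 -0.3253  0.1278] yaw -1.449->-0.720 j7 -0.90 gap 41.9 f [-0.  -0.1  0.6]
shift [-9.86  -3.216 -0.733] turn [ 0.001  0.001 -0.729] rows~7.5
```

>>> step_arm:
  increments:
    - [42,-9.8,-3.2,-0.7,0,0,-0.73]
    - [42,-9.8,-3.2,-0.7,0,0,-0.73]
    - [42,-9.8,-3.2,-0.7,0,0,-0.73]
    - [42,-9.8,-3.2,-0.7,0,0,-0.73]
    - [42,-9.8,-3.2,-0.7,0,0,-0.73]
    - [42,-9.8,-3.2,-0.7,0,0,-0.73]
    - [55,-9.8,-3.2,-0.7,0,0,-0.73]
    - [55,-9.8,-3.2,-0.7,0,0,-0.73]

```text
t: 34.28
tcp_pos: [0.4761, -0.0154, 0.1501]
tool_rot: [-2.941, 1.092, -0.001]
ft_force: [-0.2, 0.3, 1.2]
finger_gap: 0.0508
```

```bash
python3 plan.py .3744 .3050 .12 .0027
```

```text
t 34.28 p [ 0.4761 -0.0154  0.1501] yaw -0.711->0.003 j7 -0.94 gap 50.8 f [-0.2  0.3  1.2]
shift [-9.535 -5.877  1.039] turn [-0.005 -0.001 -0.713] rows~8.1
```

>>> step_arm:
  increments:
    - [55,-9.5,-5.85,0.7,0,0,-0.714]
    - [55,-9.5,-5.85,0.7,0,0,-0.714]
    - [55,-9.5,-5.85,0.7,0,0,-0.714]
    - [55,-9.5,-5.85,0.7,0,0,-0.714]
    - [55,-9.5,-5.85,0.7,0,0,-0.714]
    - [55,-9.5,-5.85,0.7,0,0,-0.714]
    - [55,-9.5,-5.85,0.7,0,0,-0.714]
    - [55,-9.5,-5.85,0.7,0,0,-0.714]
    - [55,-9.5,-5.85,0.7,0,0,-0.714]
    - [55,-9.5,-5.85,0.7,0,0,-0.714]

```text
t: 35.12
tcp_pos: [0.3744, 0.3011, 0.1285]
tool_rot: [-3.14, -0.003, 0.001]
ft_force: [0.2, -0.5, 0.6]
finger_gap: 0.0549
```

```bash
python3 plan.py .3744 .3050 .05 .0027; python3 - <<'E'
from drv import *
im=shot("top",None,5)
crop(im,302,218,80,75,9,"k1",5)
im=shot("scene",None,5)
crop(im,85,165,100,85,8,"k2",5)
view("scene",270,90,100,75,8,"k3",[(.3744,.295,.024,1.5735,.05,.012,(0,0,255))])
E
```

```text
t 35.12 p [0.3744 0.3011 0.1285] yaw 0.002->0.003 j7 -1.10 gap 54.9 f [ 0.2 -0.5  0.6]
shift [ 1.000e-03 -1.240e-01  2.616e+00] turn [-0.002  0.001 -0.001] rows~1.9
```

View pics/k1.png

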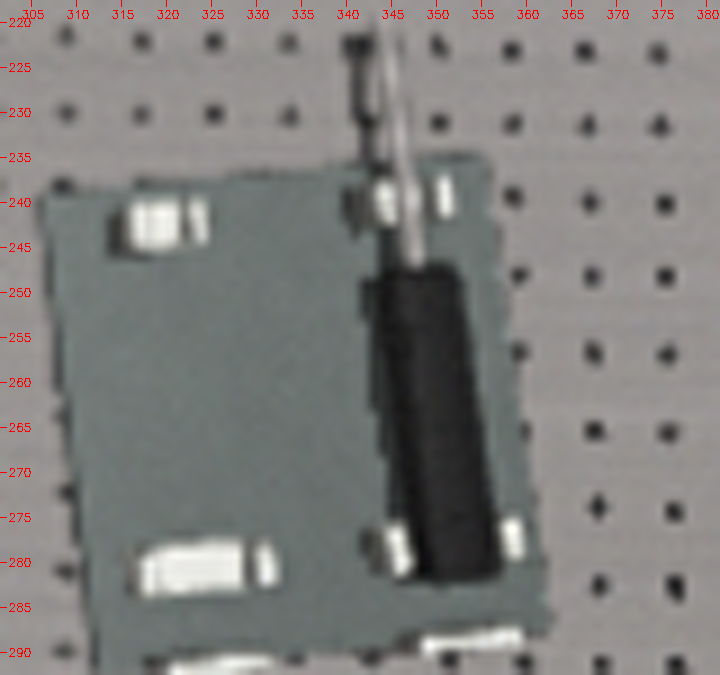

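View pics/k3.png

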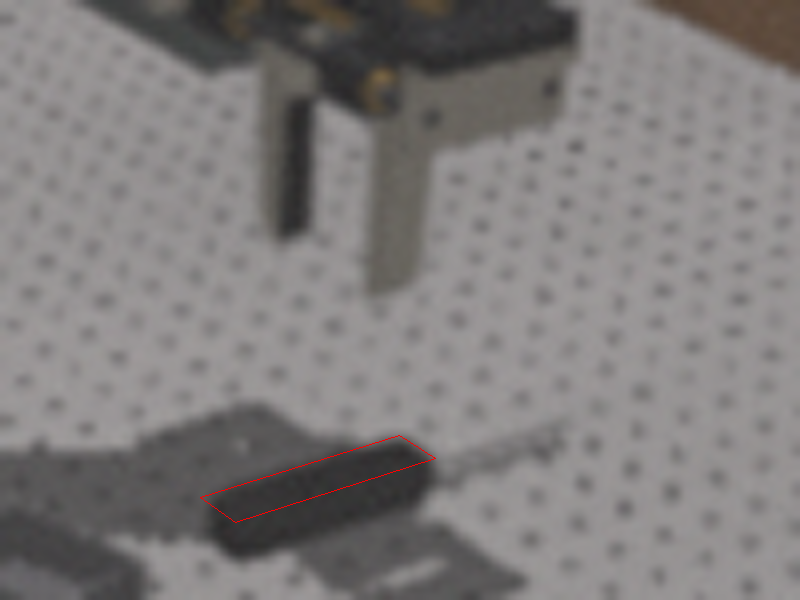

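Driver 1 rests in lane 0, with its handle in the wide saddle and blade in the narrow one. Next I grip driver 2.

>>> step_arm:
  increments:
    - [55,0,-0.1,1.2,0,0,0]
    - [55,0,-0.1,2.4,0,0,0]
    - [55,0,-0.1,2.7,0,0,0]
    - [55,0,-0.1,2.7,0,0,0]
    - [55,0,-0.1,2.7,0,0,0]

```text
t: 36.18
tcp_pos: [0.3761, 0.301, 0.0479]
tool_rot: [3.142, -0.007, -0.0]
ft_force: [-0.1, 0.2, 0.8]
finger_gap: 0.055
```

```bash
python3 plan.py .3744 .3050 .015 .0027
```

```text
t 36.18 p [0.3761 0.301  0.0479] yaw -0.005->0.003 j7 -1.20 gap 55.0 f [-0.1  0.2  0.8]
shift [-0.058 -0.132  1.096] turn [ 0.     0.    -0.007] rows~0.8
```

>>> step_arm:
  increments:
    - [55,-0.05,-0.12,0.8,0,0,-0.007]
    - [55,-0.05,-0.12,1.07,0,0,-0.007]
    - [55,-0.05,-0.12,1.07,0,0,-0.007]
    - [55,-0.05,-0.12,1.07,0,0,-0.007]

```text
t: 36.52
tcp_pos: [0.375, 0.3045, 0.0163]
tool_rot: [-3.141, -0.003, -0.001]
ft_force: [0.7, -0.7, 0.1]
finger_gap: 0.0549
```

```bash
python3 plan.py .3744 .3050 .015 .0027
```

```text
t 36.52 p [0.375  0.3045 0.0163] yaw 0.002->0.003 j7 -1.24 gap 54.9 f [ 0.7 -0.7  0.1]
shift [-0.021 -0.016  0.044] turn [-0.    -0.001 -0.001] rows~0.0
```

>>> step_arm:
  increments:
    - [10,0,0,0,0,0,0]
    - [10,0,0,0,0,0,0]
    - [10,0,0,0,0,0,0]
    - [10,0,0,0,0,0,0]
    - [10,0,0,0,0,0,0]
    - [10,0,0,0,0,0,0]

```text
t: 37.02
tcp_pos: [0.3747, 0.3044, 0.0157]
tool_rot: [-3.141, -0.003, -0.0]
ft_force: [-0.4, -0.2, 2.1]
finger_gap: 0.0235
```

>>> step_arm:
  increments:
    - [10,0,0,-2,0,0,0]
    - [10,0,0,-4,0,0,0]
    - [10,0,0,-4,0,0,0]
    - [10,0,0,-4,0,0,0]
    - [10,0,0,-4,0,0,0]

```text
t: 37.43
tcp_pos: [0.3756, 0.3048, 0.137]
tool_rot: [-3.139, -0.002, -0.005]
ft_force: [0.3, -0.4, -1.8]
finger_gap: 0.0237
```

```bash
python3 plan.py .47 .0 .14 -.6
```

```text
t 37.43 p [0.3756 0.3048 0.137 ] yaw 0.001->-0.600 j7 -1.11 gap 23.7 f [ 0.3 -0.4 -1.8]
shift [ 3.134 10.166 -0.116] turn [-0.003 -0.003  0.601] rows~7.7
```

>>> step_arm:
  increments:
    - [10,3.1,10.1,0,0,0,0.7]
    - [10,3.1,10.1,0,0,0,0.7]
    - [10,3.1,10.1,0,0,0,0.7]
    - [10,3.1,10.1,0,0,0,0.7]
    - [10,3.1,10.1,0,0,0,0.7]
    - [10,3.1,10.1,0,0,0,0.7]
    - [10,3.1,10.1,0,0,0,0.7]
    - [10,3.1,10.1,0,0,0,0.7]

```text
t: 38.1
tcp_pos: [0.4674, -0.0041, 0.1334]
tool_rot: [2.945, -1.081, -0.005]
ft_force: [1.0, 0.2, -1.6]
finger_gap: 0.0238
```

```bash
python3 plan.py .4049 -.2462 .135 -1.4508
```

```text
t 38.10 p [ 0.4674 -0.0041  0.1334] yaw -0.704->-1.451 j7 -0.99 gap 23.8 f [ 1.   0.2 -1.6]
shift [ 3.633  7.5   -0.019] turn [ 0.005 -0.001  0.747] rows~6.0
```

>>> step_arm:
  increments:
    - [10,3.6,7.5,0,0,0,0.747]
    - [10,3.6,7.5,0,0,0,0.747]
    - [10,3.6,7.5,0,0,0,0.747]
    - [10,3.6,7.5,0,0,0,0.747]
    - [10,3.6,7.5,0,0,0,0.747]
    - [10,3.6,7.5,0,0,0,0.747]
    - [10,3.6,7.5,0,0,0,0.747]
    - [10,3.6,7.5,0,0,0,0.747]
    - [10,3.6,7.5,0,0,0,0.747]
    - [10,3.6,7.5,0,0,0,0.747]

```text
t: 38.93
tcp_pos: [0.4063, -0.2382, 0.1344]
tool_rot: [-2.36, 2.073, 0.005]
ft_force: [0.5, 0.1, -1.5]
finger_gap: 0.0238
```

```bash
python3 plan.py .4049 -.2462 .09 -1.4508
```

```text
t 38.93 p [ 0.4063 -0.2382  0.1344] yaw -1.441->-1.451 j7 -1.04 gap 23.8 f [ 0.5  0.1 -1.5]
shift [0.262 0.077 1.479] turn [0.002 0.002 0.009] rows~1.1
```

>>> step_arm:
  increments:
    - [10,0.25,0.07,1.4,0,0,0.009]
    - [10,0.25,0.07,1.4,0,0,0.009]
    - [10,0.25,0.07,1.4,0,0,0.009]
    - [10,0.25,0.07,1.4,0,0,0.009]
    - [10,0.25,0.07,1.4,0,0,0.009]

```text
t: 39.35
tcp_pos: [0.4064, -0.2474, 0.095]
tool_rot: [-2.348, 2.085, -0.004]
ft_force: [0.1, -0.2, -2.2]
finger_gap: 0.0238
```

```bash
python3 plan.py .4049 -.2462 .038 -1.4508; python3 - <<'E'
from drv import *
o,a,P=axis(.0094); print(o,np.arctan2(a[1],a[0]))
for n in("top","scene"): print(n,proj(n,P).round(1).tolist())
im=shot("top",None,5)
crop(im,295,205,70,65,10,"l1",5)
im=shot("scene",None,5)
crop(im,110,160,80,70,9,"l2",5)
E
```

```text
t 39.35 p [ 0.4064 -0.2474  0.095 ] yaw -1.452->-1.451 j7 -1.05 gap 23.8 f [ 0.1 -0.2 -2.2]
shift [-0.05   0.049  1.899] turn [-0.002 -0.001 -0.001] rows~1.4
[ 0.3970685  -0.24856243  0.09087607] 0.11862654972753323
top [[324.8, 248.4], [321.2, 219.6]]
scene [[155.3, 192.0], [170.1, 206.6]]
```

View pics/l1.png

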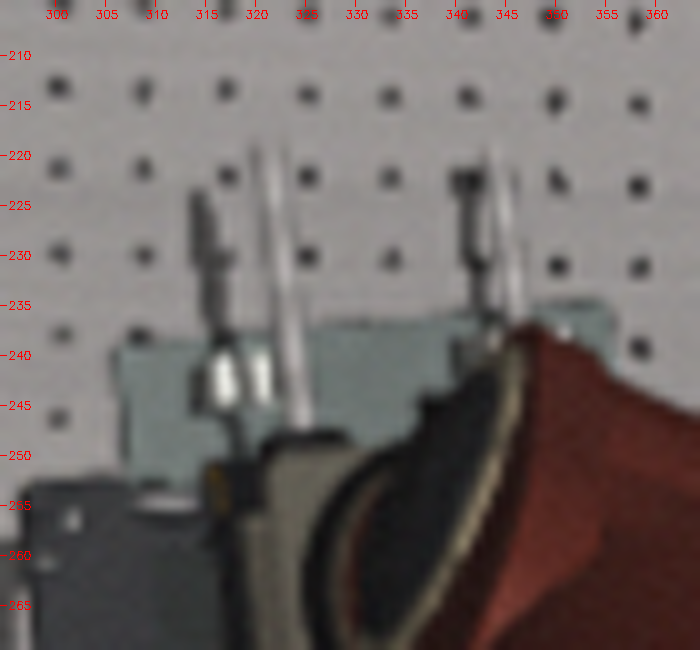

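View pics/l2.png

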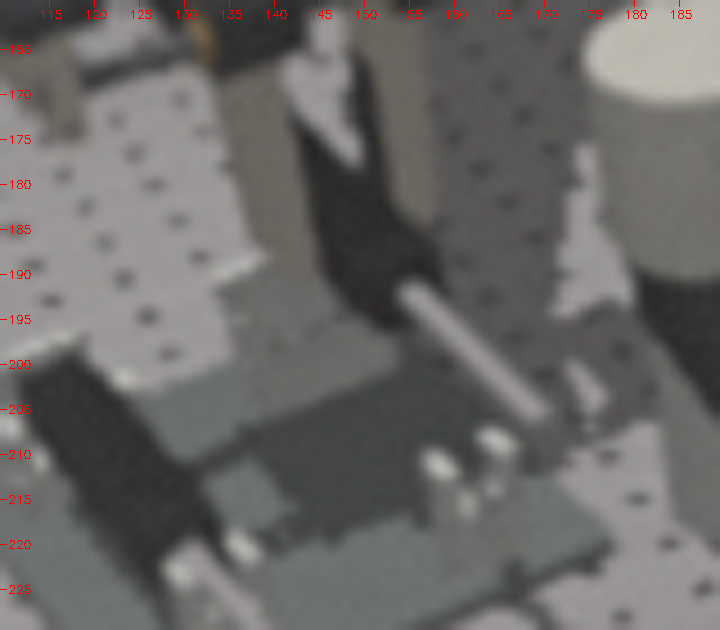

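>>> step_arm:
  increments:
    - [10,-0.05,0.05,0.6,0,0,0]
    - [10,-0.05,0.05,1.2,0,0,0]
    - [10,-0.05,0.05,1.4,0,0,0]
    - [10,-0.05,0.05,1.4,0,0,0]
    - [10,-0.05,0.05,1.4,0,0,0]

```text
t: 40.27
tcp_pos: [0.4038, -0.2467, 0.0514]
tool_rot: [-2.347, 2.088, 0.001]
ft_force: [-0.5, -0.2, -1.4]
finger_gap: 0.0241
```

```bash
python3 plan.py .4049 -.2462 .038 -1.4508; python3 - <<'E'
from drv import *
o,a,P=axis(.0094); print(o)
im=shot("scene",None,5)
crop(im,110,160,80,70,9,"l3",5)
E
```

```text
t 40.27 p [ 0.4038 -0.2467  0.0514] yaw -1.454->-1.451 j7 -1.06 gap 24.1 f [-0.5 -0.2 -1.4]
shift [-0.012 -0.04   0.447] turn [ 0.     0.    -0.003] rows~0.3
[ 0.39442953 -0.24778365  0.04731956]
```

View pics/l3.png

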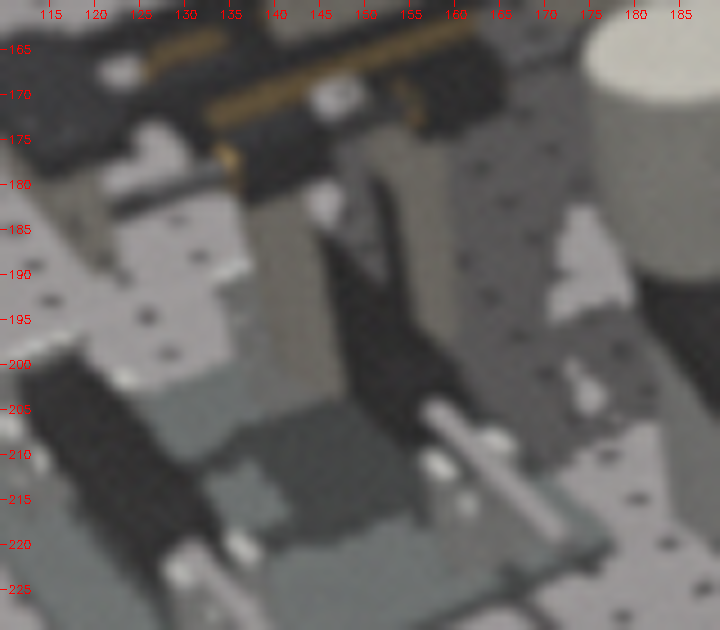

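>>> step_arm:
  increments:
    - [10,-0.01,-0.03,0.2,0,0,-0.003]
    - [10,-0.01,-0.03,0.35,0,0,-0.003]
    - [10,-0.01,-0.03,0.44,0,0,-0.003]
    - [10,-0.01,-0.03,0.44,0,0,-0.003]

```text
t: 40.85
tcp_pos: [0.4044, -0.2461, 0.0378]
tool_rot: [2.351, -2.084, -0.001]
ft_force: [-1.3, -0.5, -1.6]
finger_gap: 0.024
```

>>> step_arm:
  increments:
    - [42,0,0,0,0,0,0]
    - [42,0,0,0,0,0,0]
    - [42,0,0,0,0,0,0]
    - [42,0,0,0,0,0,0]
    - [42,0,0,-2,0,0,0]
    - [42,0,0,-3,0,0,0]
    - [42,0,0,-3,0,0,0]
    - [42,0,0,-3,0,0,0]

```text
t: 41.52
tcp_pos: [0.4064, -0.2473, 0.1308]
tool_rot: [-2.349, 2.084, -0.011]
ft_force: [-0.2, -0.9, 0.6]
finger_gap: 0.0422
```

```bash
python3 plan.py .5 0.08 .16 -.022
```

```text
t 41.52 p [ 0.4064 -0.2473  0.1308] yaw -1.451->-0.022 j7 -1.04 gap 42.2 f [-0.2 -0.9  0.6]
shift [-10.457  -4.406  -0.99 ] turn [-0.002 -0.008 -1.429] rows~11.4
```

>>> step_arm:
  increments:
    - [42,-10.4,-4.4,-0.9,0,0,-1.43]
    - [42,-10.4,-4.4,-0.9,0,0,-1.43]
    - [42,-10.4,-4.4,-0.9,0,0,-1.43]
    - [42,-10.4,-4.4,-0.9,0,0,-1.43]
    - [42,-10.4,-4.4,-0.9,0,0,-1.43]
    - [42,-10.4,-4.4,-0.9,0,0,-1.43]
    - [42,-10.4,-4.4,-0.9,0,0,-1.43]
    - [42,-10.4,-4.4,-0.9,0,0,-1.43]
    - [42,-10.4,-4.4,-0.9,0,0,-1.43]
    - [42,-10.4,-4.4,-0.9,0,0,-1.43]

```text
t: 42.35
tcp_pos: [0.498, 0.0843, 0.1543]
tool_rot: [-3.125, 0.293, 0.002]
ft_force: [-0.1, -0.3, -0.1]
finger_gap: 0.0421
```

```bash
python3 plan.py .645 0.15 .15 -.022; python3 - <<'E'
from drv import *
im=shot("top",None,5)
crop(im,295,210,75,85,7,"n1",5)
cv2.imwrite("pics/n3.png",cv2.resize(im,(800,600))[:,:,::-1])
im=shot("scene",None,5)
crop(im,90,175,100,75,8,"n2",5)
E
```

```text
t 42.35 p [0.498  0.0843 0.1543] yaw -0.187->-0.022 j7 -0.73 gap 42.1 f [-0.1 -0.3 -0.1]
shift [ 4.408 -3.06   0.147] turn [-0.003  0.001 -0.165] rows~3.9
```

View pics/n1.png

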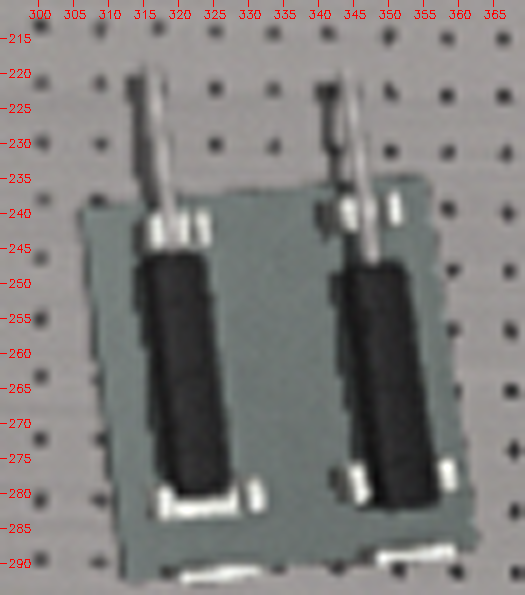

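View pics/n2.png

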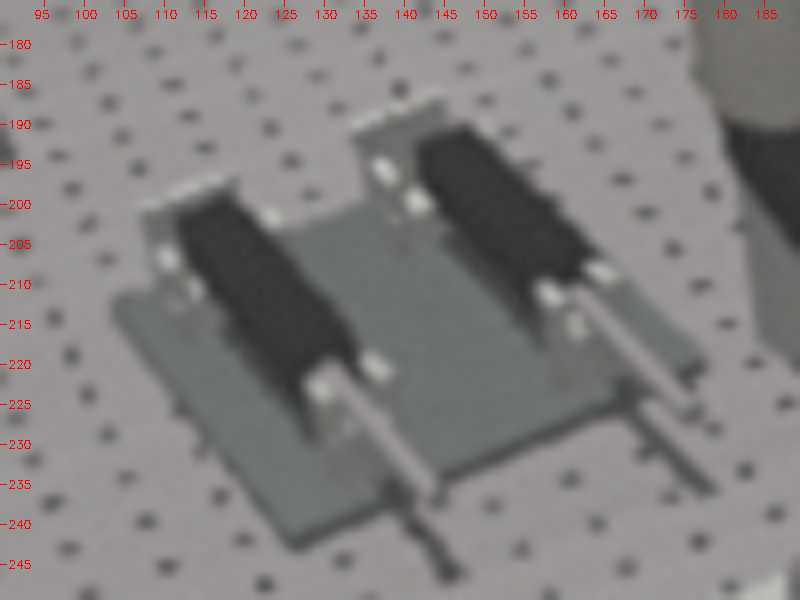

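View pics/n3.png

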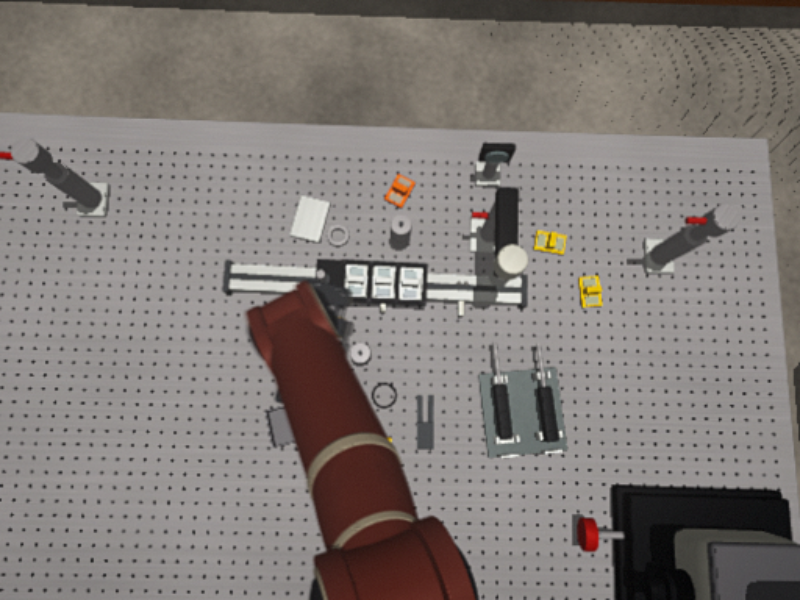

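```bash
python3 - <<'E'
from drv import *
M=np.array([.4004,-.2870]);c,sn=np.cos(.12),np.sin(.12)
def tocr(P): d=P[:,:2]-M; return np.c_[d@[c,sn],d@[-sn,c]]
print("d2",tocr(unproj("top",[(319.8,246),(324,280.3)],.046)).round(4))
print("d1",tocr(unproj("top",[(348.5,247.3),(352.5,281.8)],.046)).round(4))
print("blade2",tocr(unproj("top",[(319,241),(316,220)],.038)).round(4),"blade1",tocr(unproj("top",[(347,240),(344.5,222)],.038)).round(4))
E
```

```text
d2 [[ 0.0602  0.0432]
 [-0.0363  0.0433]]
d1 [[ 0.0488 -0.0386]
 [-0.048  -0.0366]]
blade2 [[0.0749 0.0423]
 [0.1363 0.0436]] blade1 [[ 0.0702 -0.0392]
 [ 0.1228 -0.039 ]]
```

Driver 2 lies about 12 mm too far forward in lane 1, with its handle only partly on the wide saddle. I'll regrip it and pull it back.

```bash
python3 - <<'E'
import numpy as np
M=np.array([.4004,-.2870]);c,sn=np.cos(.12),np.sin(.12)
for a,b in((.016,.042),(.004,.040)): print(M+[c*a-sn*b,sn*a+c*b])
from plan import plan
plan(.4113,-.2434,.13,-1.4508)
E
```

```text
[ 0.41125703 -0.24338664]
[ 0.39958275 -0.24680881]
t 42.85 p [0.4982 0.0788 0.1552] yaw -0.203->-1.451 j7 -0.73 gap 42.1 f [ 0.6  0.3 -0.1]
shift [-0.676 11.104  0.842] turn [ 0.    -0.     1.248] rows~10.0
```

>>> step_arm:
  increments:
    - [42,-0.6,11,0.5,0,0,1.248]
    - [42,-0.6,11,0.5,0,0,1.248]
    - [42,-0.6,11,0.5,0,0,1.248]
    - [42,-0.6,11,0.5,0,0,1.248]
    - [42,-0.6,11,0.5,0,0,1.248]
    - [42,-0.6,11,0.5,0,0,1.248]
    - [42,-0.6,11,0.5,0,0,1.248]
    - [42,-0.6,11,0.5,0,0,1.248]
    - [42,-0.6,11,0.5,0,0,1.248]
    - [42,-0.6,11,0.5,0,0,1.248]

```text
t: 43.68
tcp_pos: [0.4132, -0.2443, 0.1402]
tool_rot: [2.336, -2.099, 0.001]
ft_force: [-0.3, 0.9, 0.4]
finger_gap: 0.0419
```

>>> step_arm:
  increments:
    - [42,0,0,0,0,0,0]
    - [42,0,0,0,0,0,0]
    - [42,0,0,0,0,0,0]

```text
t: 43.93
tcp_pos: [0.415, -0.2399, 0.1403]
tool_rot: [-2.356, 2.077, -0.0]
ft_force: [0.6, 0.2, -1.4]
finger_gap: 0.0417
```

```bash
python3 plan.py .4113 -.2434 .08 -1.4508
```

```text
t 43.93 p [ 0.415  -0.2399  0.1403] yaw -1.445->-1.451 j7 -1.05 gap 41.7 f [ 0.6  0.2 -1.4]
shift [0.101 0.138 2.01 ] turn [-0.     0.     0.006] rows~1.5
```

>>> step_arm:
  increments:
    - [42,0.1,0.13,1.0,0,0,0.006]
    - [42,0.1,0.13,2.0,0,0,0.006]
    - [42,0.1,0.13,2.0,0,0,0.006]
    - [42,0.1,0.13,2.0,0,0,0.006]
    - [42,0.1,0.13,2.0,0,0,0.006]

```text
t: 44.35
tcp_pos: [0.4121, -0.2438, 0.0811]
tool_rot: [-2.347, 2.087, -0.002]
ft_force: [0.8, 0.0, 0.3]
finger_gap: 0.0423
```

```bash
python3 plan.py .4113 -.2434 .04 -1.4508; python3 - <<'E'
from drv import *
im=shot("scene",None,5)
crop(im,110,155,80,75,8,"o1",5)
E
```

```text
t 44.35 p [ 0.4121 -0.2438  0.0811] yaw -1.453->-1.451 j7 -1.07 gap 42.3 f [0.8 0.  0.3]
shift [-0.017  0.028  1.371] turn [-0.001 -0.    -0.002] rows~1.0
```

View pics/o1.png

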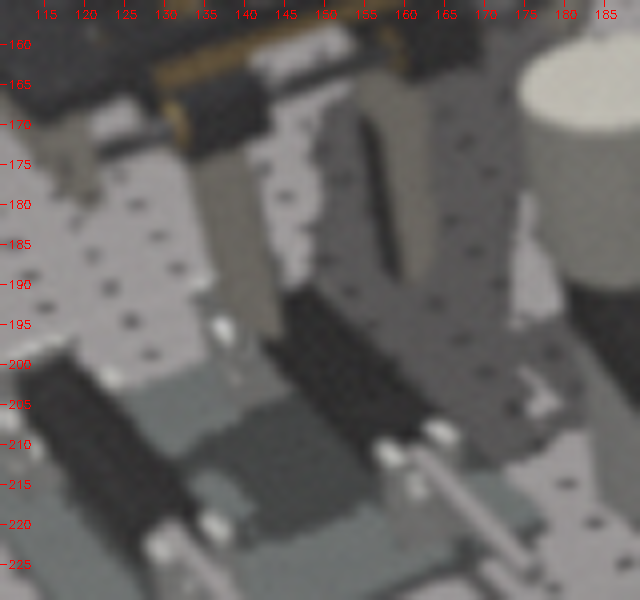

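>>> step_arm:
  increments:
    - [42,0,0,0.8,0,0,0]
    - [42,0,0,1.35,0,0,0]
    - [42,0,0,1.35,0,0,0]
    - [10,0,0,1.35,0,0,0]
    - [10,0,0,1.35,0,0,0]
    - [10,0,0,1.35,0,0,0]
    - [10,0,0,1.35,0,0,0]
    - [10,0,0,1.35,0,0,0]
  force: 40

```text
t: 45.27
tcp_pos: [0.4119, -0.2441, 0.0407]
tool_rot: [-2.346, 2.089, -0.003]
ft_force: [0.2, 1.4, 4.3]
finger_gap: 0.0234
```

```bash
python3 plan.py .4113 -.2434 .04 -1.4508; python3 plan.py .3996 -.2468 .045 -1.4508
```

```text
t 45.27 p [ 0.4119 -0.2441  0.0407] yaw -1.455->-1.451 j7 -1.08 gap 23.4 f [0.2 1.4 4.3]
shift [-0.026  0.016  0.023] turn [-0.002 -0.001 -0.004] rows~0.0
t 45.27 p [ 0.4119 -0.2441  0.0407] yaw -1.455->-1.451 j7 -1.08 gap 23.4 f [0.2 1.4 4.3]
shift [ 0.041  0.416 -0.144] turn [-0.002 -0.001 -0.004] rows~0.3
```

>>> step_arm:
  increments:
    - [10,0,0,-0.15,0,0,0]
    - [10,0,0,-0.15,0,0,0]
    - [10,0.04,0.2,-0.15,0,0,0]
    - [10,0.04,0.4,-0.15,0,0,0]
    - [10,0.04,0.4,-0.15,0,0,0]
    - [10,0.04,0.4,-0.15,0,0,0]
    - [10,0.04,0.4,-0.15,0,0,0]

```text
t: 45.85
tcp_pos: [0.3994, -0.2466, 0.0441]
tool_rot: [-2.346, 2.089, 0.0]
ft_force: [0.3, 0.6, -1.4]
finger_gap: 0.0236
```

```bash
python3 plan.py .3996 -.2468 .04 -1.4508; python3 - <<'E'
from drv import *
im=shot("scene",None,5)
crop(im,120,170,65,60,10,"o2",5)
E
```

```text
t 45.85 p [ 0.3994 -0.2466  0.0441] yaw -1.455->-1.451 j7 -1.07 gap 23.6 f [ 0.3  0.6 -1.4]
shift [ 0.009 -0.007  0.137] turn [-0.     0.    -0.004] rows~0.1
```

View pics/o2.png

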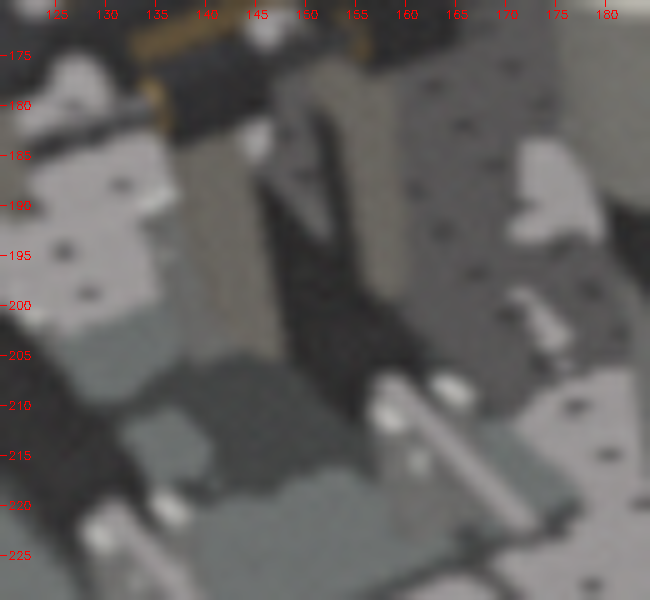

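>>> step_arm:
  increments:
    - [10,0,0,0.1,0,0,0]
    - [10,0,0,0.13,0,0,0]
    - [10,0,0,0.13,0,0,0]
    - [42,0,0,0.13,0,0,0]
    - [42,0,0,0.13,0,0,0]
    - [42,0,0,0.13,0,0,0]
    - [42,0,0,0.13,0,0,0]
    - [42,0,0,-2,0,0,0]
    - [42,0,0,-3,0,0,0]
    - [42,0,0,-3,0,0,0]

```text
t: 46.93
tcp_pos: [0.4019, -0.2478, 0.1382]
tool_rot: [-2.345, 2.088, -0.012]
ft_force: [0.8, -0.4, 0.3]
finger_gap: 0.0419
```

```bash
python3 plan.py .5 0.08 .16 -.022
```

```text
t 46.93 p [ 0.4019 -0.2478  0.1382] yaw -1.455->-0.022 j7 -1.04 gap 41.9 f [ 0.8 -0.4  0.3]
shift [-10.474  -4.513  -0.743] turn [-0.002 -0.008 -1.433] rows~11.5
```

>>> step_arm:
  increments:
    - [42,-10.4,-4.5,-0.8,0,0,-1.43]
    - [42,-10.4,-4.5,-0.8,0,0,-1.43]
    - [42,-10.4,-4.5,-0.8,0,0,-1.43]
    - [42,-10.4,-4.5,-0.8,0,0,-1.43]
    - [42,-10.4,-4.5,-0.8,0,0,-1.43]
    - [42,-10.4,-4.5,-0.8,0,0,-1.43]
    - [42,-10.4,-4.5,-0.8,0,0,-1.43]
    - [42,-10.4,-4.5,-0.8,0,0,-1.43]
    - [42,-10.4,-4.5,-0.8,0,0,-1.43]
    - [42,-10.4,-4.5,-0.8,0,0,-1.43]

```text
t: 47.77
tcp_pos: [0.4982, 0.0842, 0.1587]
tool_rot: [-3.124, 0.299, -0.003]
ft_force: [-0.6, 0.2, 0.4]
finger_gap: 0.0421
```

```bash
python3 plan.py .645 0.15 .15 -.022; python3 - <<'E'
from drv import *
im=shot("top",None,5)
crop(im,295,210,75,85,7,"n4",5)
im=shot("scene",None,5)
crop(im,90,175,100,75,8,"n5",5)
E
```

```text
t 47.77 p [0.4982 0.0842 0.1587] yaw -0.191->-0.022 j7 -0.73 gap 42.1 f [-0.6  0.2  0.4]
shift [ 4.388 -3.08   0.307] turn [-0.004 -0.002 -0.169] rows~3.9
```

View pics/n4.png

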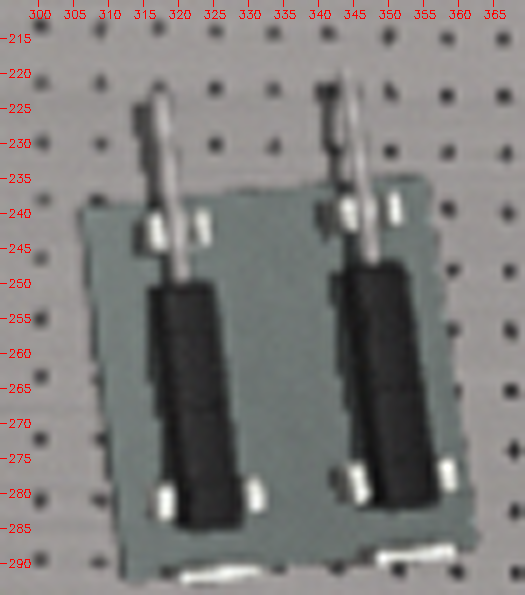

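View pics/n5.png

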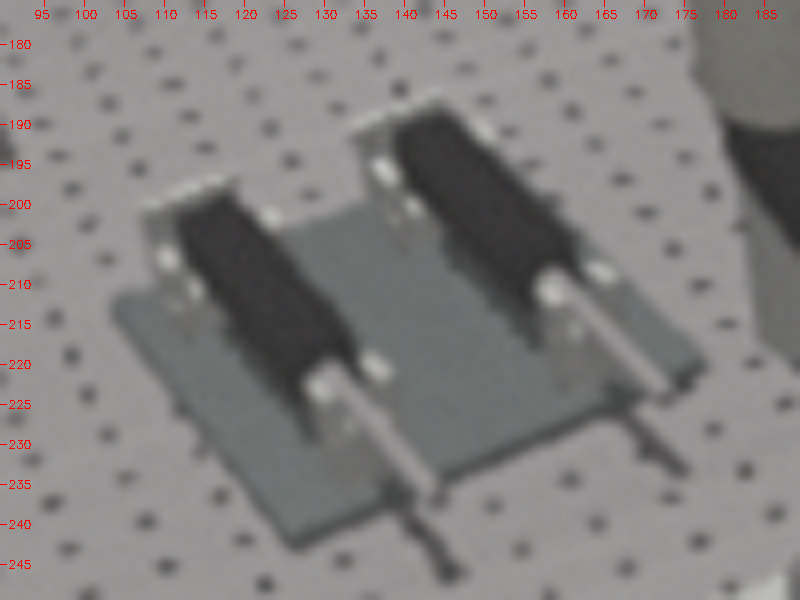

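```bash
python3 plan.py .641 -.0675 .12 -.022
```

```text
t 48.27 p [0.4975 0.0785 0.1583] yaw -0.207->-0.022 j7 -0.74 gap 42.2 f [ 0.9  0.7 -0.5]
shift [5.681 3.783 1.277] turn [ 0.    -0.    -0.185] rows~5.0
```

>>> step_arm:
  increments:
    - [0,5.68,3.78,0.8,0,0,-0.185]
    - [0,5.68,3.78,0.8,0,0,-0.185]
    - [0,5.68,3.78,0.8,0,0,-0.185]
    - [0,5.68,3.78,0.8,0,0,-0.185]
    - [0,5.68,3.78,0.8,0,0,-0.185]
    - [0,5.68,3.78,0.8,0,0,-0.185]
    - [0,5.68,3.78,0.8,0,0,-0.185]
    - [0,5.68,3.78,0.8,0,0,-0.185]
    - [0,5.68,3.78,0.8,0,0,-0.185]

```text
t: 49.02
tcp_pos: [0.6405, -0.0645, 0.1346]
tool_rot: [-3.14, 0.027, 0.001]
ft_force: [-0.1, 0.4, 0.3]
finger_gap: 0.0003
```

```bash
python3 plan.py .641 -.0675 .085 -.022
```

```text
t 49.02 p [ 0.6405 -0.0645  0.1346] yaw -0.017->-0.022 j7 -0.29 gap 0.3 f [-0.1  0.4  0.3]
shift [0.02  0.101 1.653] turn [-0.001  0.     0.005] rows~1.2
```

>>> step_arm:
  increments:
    - [0,0.02,0.1,1.0,0,0,0.004]
    - [0,0.02,0.1,1.5,0,0,0.004]
    - [0,0.02,0.1,1.64,0,0,0.004]
    - [0,0.02,0.1,1.64,0,0,0.004]
    - [0,0.02,0.1,1.64,0,0,0.004]

```text
t: 49.43
tcp_pos: [0.6421, -0.0683, 0.0861]
tool_rot: [-3.141, 0.035, -0.002]
ft_force: [0.8, -0.5, 0.4]
finger_gap: 0.0003
```

>>> step_arm:
  increments:
    - [0,0,0,0.05,0,0,0]
    - [0,0,0,0.08,0,0,0]
    - [0,0,0,0.08,0,0,0]

```text
t: 49.68
tcp_pos: [0.6422, -0.0696, 0.0834]
tool_rot: [-3.141, 0.038, -0.002]
ft_force: [-0.1, -0.2, -0.5]
finger_gap: 0.0003
```

>>> step_arm:
  increments:
    - [0,0,0,0.05,0,0,0]
    - [0,0,0,0.08,0,0,0]
    - [0,0,0,0.08,0,0,0]

```text
t: 49.93
tcp_pos: [0.6422, -0.0697, 0.0814]
tool_rot: [3.141, -0.038, 0.002]
ft_force: [-1.4, -0.1, 3.7]
finger_gap: 0.0006
```

Contact at TCP z = 0.0814 puts the rib top at 0.070, so plate C is fully seated. Now for the handle.

```bash
python3 plan.py .645 .0985 .125 -.022
```

```text
t 49.93 p [ 0.6422 -0.0697  0.0814] yaw -0.024->-0.022 j7 -0.32 gap 0.6 f [-1.4 -0.1  3.7]
shift [-0.041 -5.607 -1.454] turn [ 0.    -0.001 -0.002] rows~4.2
```

>>> step_arm:
  increments:
    - [0,0,0,-1.4,0,0,0]
    - [0,0,0,-1.4,0,0,0]
    - [50,-0.04,-5.6,-1.4,0,0,0]
    - [50,-0.04,-5.6,-1.4,0,0,0]
    - [50,-0.04,-5.6,-1.4,0,0,0]
    - [50,-0.04,-5.6,-1.4,0,0,0]
    - [50,-0.04,-5.6,-1.4,0,0,0]
    - [50,-0.04,-5.6,-1.4,0,0,0]
    - [50,-0.04,-5.6,-1.4,0,0,0]

```text
t: 50.68
tcp_pos: [0.6448, 0.0979, 0.1223]
tool_rot: [3.14, -0.037, 0.001]
ft_force: [-0.4, -0.2, -0.4]
finger_gap: 0.0426
```

```bash
python3 plan.py .645 .0985 .062 -.022; python3 - <<'E'
from drv import *
im=shot("scene",None,3)
crop(im,240,150,100,80,8,"u1",5)
E
```

```text
t 50.68 p [0.6448 0.0979 0.1223] yaw -0.024->-0.022 j7 -0.54 gap 42.6 f [-0.4 -0.2 -0.4]
shift [ 0.004 -0.023  2.009] turn [ 0.001 -0.001 -0.002] rows~1.4
```

View pics/u1.png

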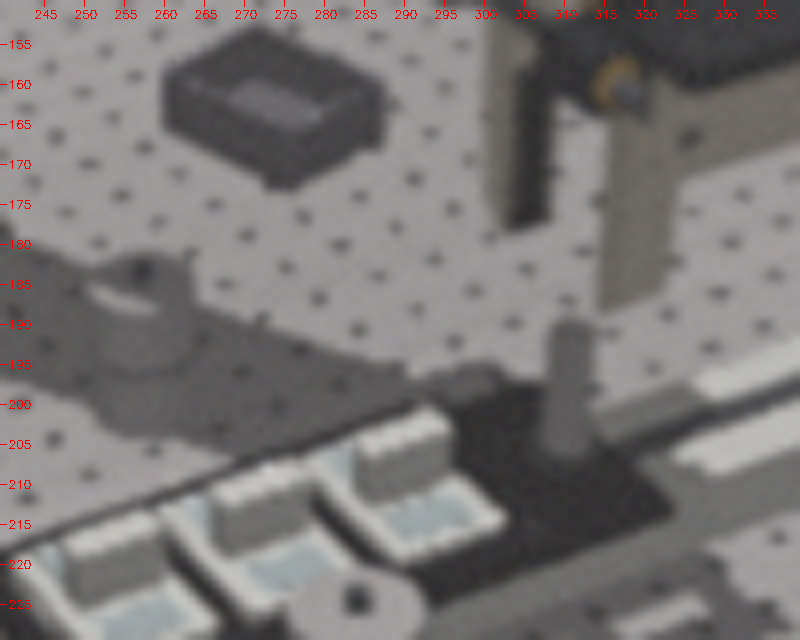

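>>> step_arm:
  increments:
    - [50,0,0,0.8,0,0,0]
    - [50,0,0,1.6,0,0,0]
    - [50,0,0,2.0,0,0,0]
    - [50,0,0,2.0,0,0,0]
    - [5,0,0,2.0,0,0,0]
    - [5,0,0,2.0,0,0,0]
    - [5,0,0,2.0,0,0,0]
    - [5,0,0,2.0,0,0,0]
    - [5,0,0,2.0,0,0,0]
    - [5,0,0,2.0,0,0,0]
  force: 40

```text
t: 51.67
tcp_pos: [0.6457, 0.0984, 0.0631]
tool_rot: [-3.141, 0.038, -0.005]
ft_force: [0.1, 0.0, 2.4]
finger_gap: 0.0153
```

```bash
python3 plan.py .6422 -.0515 .062 -.022
```

```text
t 51.67 p [0.6457 0.0984 0.0631] yaw -0.024->-0.022 j7 -0.57 gap 15.3 f [0.1 0.  2.4]
shift [1.000e-03 4.997e+00 3.200e-02] turn [-0.001 -0.003 -0.002] rows~3.6
```

>>> step_arm:
  increments:
    - [5,0,0.15,0,0,0,0]
    - [5,0,0.4,0,0,0,0]
    - [5,0,0.7,0,0,0,0]
    - [5,0,1.0,0,0,0,0]
    - [5,0,1.3,0,0,0,0]
    - [5,0,1.6,0,0,0,0]
    - [5,0,1.9,0,0,0,0]
    - [5,0,2.2,0,0,0,0]
    - [5,0,2.5,0,0,0,0]
    - [5,0,2.5,0,0,0,0]

```text
t: 52.5
tcp_pos: [0.6441, 0.0188, 0.063]
tool_rot: [3.138, -0.044, 0.004]
ft_force: [4.6, -2.5, 5.1]
finger_gap: 0.0154
```

```bash
python3 plan.py .6422 -.0515 .063 -.022;python3 - <<'E'
from drv import *
im=shot("scene",None,3)
crop(im,190,150,130,100,6,"u2",5)
E
```

```text
t 52.50 p [0.6441 0.0188 0.063 ] yaw -0.028->-0.022 j7 -0.47 gap 15.4 f [ 4.6 -2.5  5.1]
shift [0.003 2.345 0.007] turn [ 0.003 -0.002 -0.006] rows~1.7
```

View pics/u2.png

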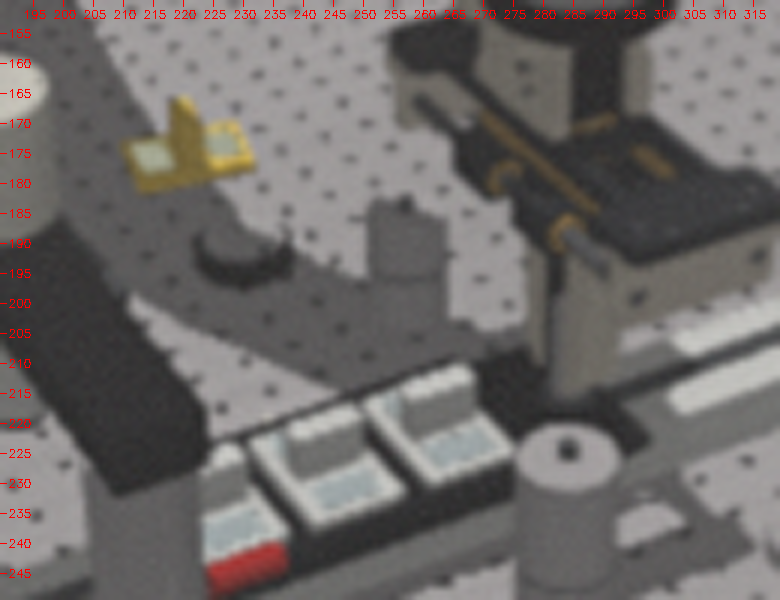

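>>> step_arm:
  increments:
    - [5,0,0.15,0,0,0,0]
    - [5,0,0.4,0,0,0,0]
    - [5,0,0.7,0,0,0,0]
    - [5,0,1.0,0,0,0,0]
    - [5,0,1.3,0,0,0,0]
    - [5,0,1.6,0,0,0,0]
    - [5,0,1.9,0,0,0,0]
    - [5,0,2.1,0,0,0,0]
    - [5,0,2.2,0,0,0,0]
    - [5,0,2.2,0,0,0,0]

```text
t: 53.48
tcp_pos: [0.6429, -0.042, 0.063]
tool_rot: [-3.139, 0.037, -0.006]
ft_force: [6.2, 0.2, 5.3]
finger_gap: 0.0153
```

```bash
python3 plan.py .6422 -.0515 .063 -.022;python3 - <<'E'
from drv import *
im=shot("top",None,3)
crop(im,230,150,110,65,7,"u3",5)
E
```

```text
t 53.48 p [ 0.6429 -0.042   0.063 ] yaw -0.024->-0.022 j7 -0.38 gap 15.3 f [6.2 0.2 5.3]
shift [-0.014  0.316 -0.001] turn [-0.002 -0.004 -0.002] rows~0.2
```

View pics/u3.png

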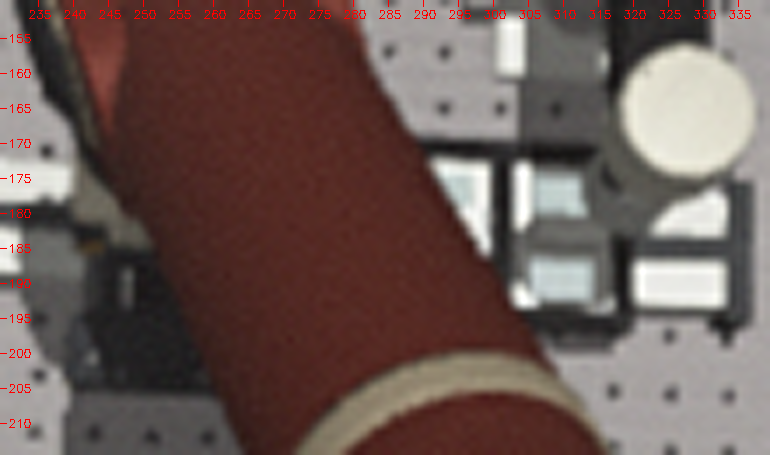

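>>> step_arm:
  increments:
    - [5,0.02,0.1,0,0,0,0]
    - [5,0.03,0.2,0,0,0,0]
    - [5,0.03,0.27,0,0,0,0]
    - [5,0.03,0.27,0,0,0,0]

```text
t: 53.97
tcp_pos: [0.6427, -0.0504, 0.063]
tool_rot: [-3.141, 0.036, -0.003]
ft_force: [3.7, -1.3, 5.4]
finger_gap: 0.0152
```

>>> step_arm:
  increments:
    - [5,0,0,0,0,0,0]
    - [5,0,0,0,0,0,0]

```text
t: 54.13
tcp_pos: [0.6427, -0.0507, 0.063]
tool_rot: [-3.141, 0.037, -0.003]
ft_force: [3.8, -0.3, 5.4]
finger_gap: 0.0152
```

>>> step_arm:
  increments:
    - [5,0.02,0.04,0,0,0,0]
    - [5,0.02,0.04,0,0,0,0]
    - [5,0.02,0.04,0,0,0,0]

```text
t: 54.38
tcp_pos: [0.6427, -0.0516, 0.0629]
tool_rot: [-3.141, 0.037, -0.001]
ft_force: [2.7, 0.1, 6.9]
finger_gap: 0.0155
```

>>> step_arm:
  increments:
    - [45,0,0,0,0,0,0]
    - [45,0,0,0,0,0,0]
    - [45,0,0,0,0,0,0]
    - [45,0,0,0,0,0,0]
    - [45,0,0,0,0,0,0]

```text
t: 54.8
tcp_pos: [0.6411, -0.0521, 0.0612]
tool_rot: [3.141, -0.037, -0.005]
ft_force: [0.5, 0.3, -0.8]
finger_gap: 0.0428
```

```bash
python3 plan.py .6422 -.0515 .063 -.022
```

```text
t 54.80 p [ 0.6411 -0.0521  0.0612] yaw -0.024->-0.022 j7 -0.36 gap 42.8 f [ 0.5  0.3 -0.8]
shift [ 0.036 -0.02  -0.061] turn [ 0.     0.003 -0.002] rows~0.1
```

Lift straight up, retreat toward −x and look.

>>> step_arm:
  increments:
    - [45,0,0,-1.3,0,0,0]
    - [45,0,0,-2.2,0,0,0]
    - [45,0,0,-2.2,0,0,0]
    - [45,-4.5,-5,-2.2,0,0,0]
    - [45,-4.5,-5,-2.2,0,0,0]
    - [45,-4.5,-5,-2.2,0,0,0]
    - [45,-4.5,-5,-2.2,0,0,0]
    - [45,-4.5,-5,-2.2,0,0,0]
    - [45,-4.5,-5,-2.2,0,0,0]
    - [45,-4.5,-5,-2.2,0,0,0]

```text
t: 55.63
tcp_pos: [0.5094, 0.1032, 0.1283]
tool_rot: [-3.141, 0.029, 0.002]
ft_force: [-0.4, -0.2, -1.2]
finger_gap: 0.0448
```

```bash
python3 plan.py .6422 -.0515 .063 -.022; python3 - <<'E'
from drv import *
im=shot("top","fin_top",6)
crop(im,245,150,95,60,8,"v1",5)
cv2.imwrite("pics/v3.png",cv2.resize(im,(800,600))[:,:,::-1])
im=shot("scene",None,6)
crop(im,165,175,130,95,6,"v2",5)
print(unproj("top",[(247,177)],.087))
E
```

```text
t 55.63 p [0.5094 0.1032 0.1283] yaw -0.018->-0.022 j7 -0.66 gap 44.8 f [-0.4 -0.2 -1.2]
shift [4.525 5.074 2.17 ] turn [-0.     0.001  0.004] rows~5.1
[[ 0.64254129 -0.02249059  0.087     ]]
```

View pics/v1.png

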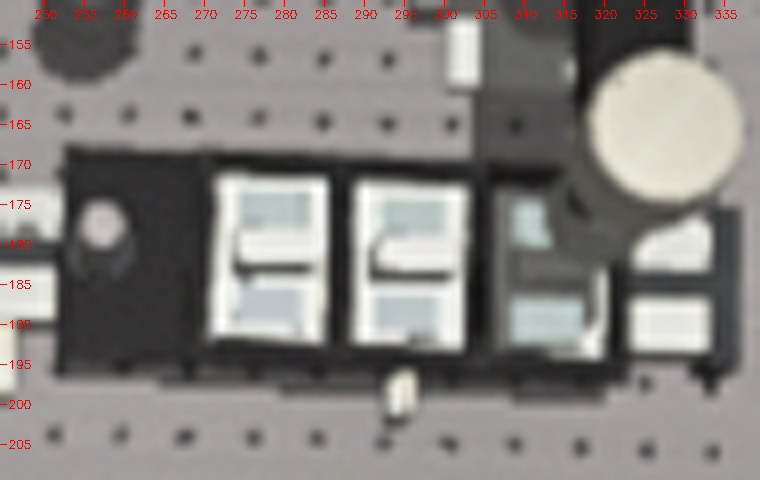

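View pics/v2.png

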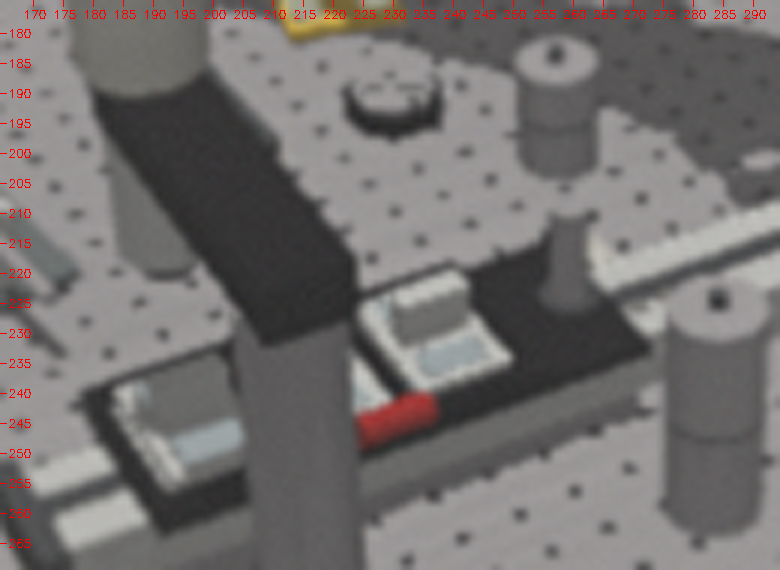

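View pics/v3.png

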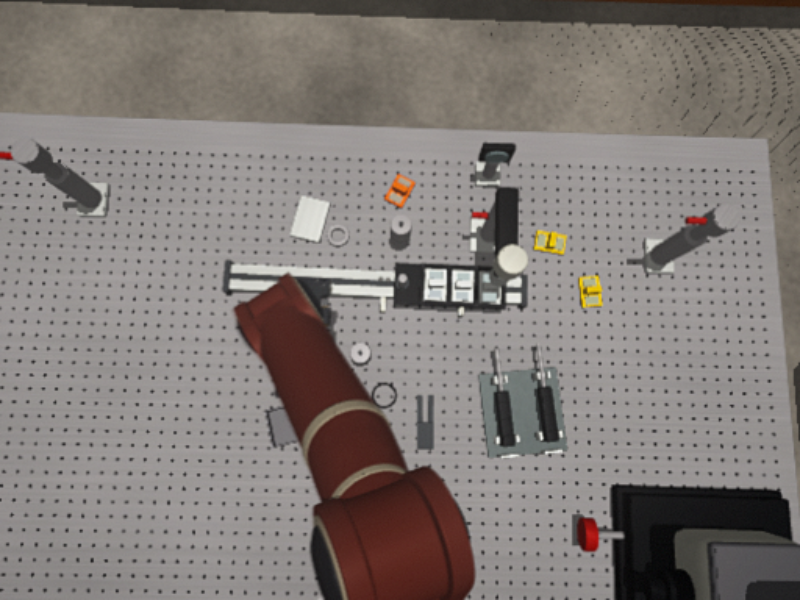

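```bash
python3 - <<'E'
from h import *
a=unproj("top",[(204.8,174.9),(257,177.5)],.087);print(a, np.linalg.norm(a[0]-a[1]))
print(state()['t'])
hand_in()
E
```

```text
[[ 0.64511543  0.09747421  0.087     ]
 [ 0.64191986 -0.05098283  0.087     ]] 0.14849143586733748
56.2333
the job is handed in; nothing more can be done
```

The job is handed in, at about 56 s of the 208 s allowed. The carrier stands at the imaging station with all three plates loaded, and both hex drivers are in the cradle.

**What I did**
- **Loading:** I slid the carrier into the loading notch, then placed all three white ribbed plates, one per pocket. The leading-pocket plate first caught the rim (about 11 N), so I lifted it, shifted it 2 mm and lowered it again.
- **Drivers:** One driver went into each lane of the cradle. The one in lane 1 came to rest about 12 mm too far forward, so I gripped it again and pulled it back.
- **Imaging:** I slid the loaded carrier to the imaging station, let go and moved the arm clear.

**What the last checks showed**
- **Carrier position:** Its pointer meets the second index block. The arm measured 150.0 mm of travel between the two stations. The top camera measured 148.5 mm, which is within its error.
- **Leading-pocket plate:** A fingertip touch put its rib top at 70 mm, so it is fully down. It sits close to the handle-side wall of its pocket.
- **Other two plates:** They look flat and square in the top view. After the last move I saw the middle one only in that view, because the lens column hides most of it in the other.
- **Drivers:** In both camera views taken before the last slide, the handles were in the wide saddles and the blades in the narrow ones. I saw no change in the final top view.
- **Other things on the bench:** I moved none of them. In the final top view the arm hides the yellow look-alike in front of the rail and part of the screw box. Both were still in place where earlier pictures showed them.

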